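Charge the bench mill with grinding cylinders

TASK

Load the bench mill: turn its two cam fasteners to unlocked and swing the access panel up so that it stands open; carry the scoop tin to the black pad with its loose lid held shut by the fingers (gripping the tin's fin and the lid's half-handle together), stand it on the middle of it, slide the lid along the rim towards the pouring lip until the tin is at least half open, then take it off and lay it flat on the worktop, ridge up. Then tip the tin over the chamber until it is empty and stand it upright on the pad again. Every grinding cylinder, also those lying about on the worktop, must end up in the chamber; finish by closing the panel and turning both fasteners fully back to locked, and leave the other things alone.

Things in the scene. Friction and masses are not known exactly. Their poses are not given: they have to be found in the camera images.
- mill: bench mill, a white box 200 (x) x 280 (y) x 100 mm high, fixed to the worktop; origin at the centre of its underside, x away from its front, z up. Its top is an open-topped grinding chamber, 120 (x) x 180 (y) mm, 80 mm deep, centred on the origin, covered by the access panel
- panel (a joint): flat aluminium access panel 165 x 210 x 6 mm on top of the mill, its top face 107 mm above the mill's underside, hinged along its back edge (axis along the mill's y). 0 = shut, grows to 1.7 rad as its front edge swings up and back; stiff hinge (about 0.4 N m), stays where it is left. While a fastener is locked it cannot be lifted
- panel_hinge (a point): point on the panel's hinge axis, mid-width, 104 mm above the mill's underside
- panel_pull (a point): point on the pull of the panel: a black upright fin, 12 mm thick (along the mill's y), 40 mm long (along x), rising 32 mm above the panel's top face at the middle of its front edge; the point lies 19 mm above the panel's top face (when shut) and 155 mm in front of the hinge. Its axes turn with the panel
- cam_left (a joint): quarter-turn cam fastener on the panel at the mill's +y side: 0 = locked (starts at 0 to 0.25) (its wing points to the mill's front), 1.57 = unlocked (the wing lies across, along y); unlocks clockwise seen from above, stays where it is left
- cam_right (a joint): the same, at the mill's -y side; also clockwise to unlock
- cam_left_grip (a point): centre of the left fastener's wing, 18 mm above the panel's top face: a steel bar 44 mm long (along the point's x), 12 mm thick (along its y), rising from 3 to 29 mm above the panel; turns with the fastener
- cam_right_grip (a point): the same on the right fastener
- pad: black rubber pad 160 x 120 x 3 mm fixed to the worktop beside the mill; origin under its centre
- tin: steel scoop-shaped tin, loose, about 0.16 kg; origin at the centre of its underside, z up. Pouring lip at its -x end, black upright handle fin at its +x end: x = 39 to 83, y = -9 to 0 (9 mm thick), z = 4 to 78 mm. Its box runs from x = -62 to +39 mm, 74 mm wide, rim 42 mm high, floor 3 mm thick; the lip wall slopes 37 degrees from the floor: tip lip-down by some 90 to 110 degrees to empty it
- tin_lip (a point): middle of the pouring lip's top edge, x = -64, z = 42 mm in the tin's frame
- tin_lid: loose lid, about 0.06 kg: plate 96 x 68 x 4 mm on the rim between low side beads (1 mm of play) and a bead at the handle end, so it slides only towards the lip; can be lifted off. Origin in the plate's underside, 42 mm above the tin's origin when shut, axes as the tin's. It carries a black half-handle: x = 30 to 83, y = 0 to 9, z = 4 to 36 mm in the lid's frame
- lid_ridge (a point): middle of the black ridge on the lid, for taking the lid alone: 36 mm long (x), 10 mm thick (y), 4 to 28 mm above the plate's underside; at x = -15, z = 16 mm in the lid's frame. (To clamp lid and tin together, grip across half-handle and fin, which stand side by side when shut, 18 mm thick together, at x = 61 mm, about 60 mm above the tin's underside)
- tape_roll: bystander: tape roll lying flat, 100 mm across, 25 mm high
- marker_pen: bystander: marker pen, 135 mm long
- petri_dish: bystander: glass petri dish, 60 mm across, 13 mm high
- cyl_1_center (a point): centre of a white ceramic grinding cylinder, 18 mm in diameter, 16 mm high (axis z), 16 g; starts inside the tin; may be absent
- cyl_2_center (a point): centre of a white ceramic grinding cylinder, 18 mm in diameter, 16 mm high (axis z), 16 g; starts inside the tin; may be absent
- cyl_3_center (a point): centre of a white ceramic grinding cylinder, 18 mm in diameter, 16 mm high (axis z), 16 g; starts inside the tin; may be absent
- cyl_4_center (a point): centre of a white ceramic grinding cylinder, 18 mm in diameter, 16 mm high (axis z), 16 g; starts inside the tin; may be absent
- cyl_5_center (a point): centre of a white ceramic grinding cylinder, 18 mm in diameter, 16 mm high (axis z), 16 g; starts inside the tin; may be absent
- cyl_6_center (a point): centre of a white ceramic grinding cylinder, 18 mm in diameter, 16 mm high (axis z), 16 g; starts standing loose on the worktop; may be absent
- cyl_7_center (a point): centre of a white ceramic grinding cylinder, 18 mm in diameter, 16 mm high (axis z), 16 g; starts standing loose on the worktop; may be absent
- cyl_8_center (a point): centre of a white ceramic grinding cylinder, 18 mm in diameter, 16 mm high (axis z), 16 g; starts standing loose on the worktop; may be absent
Mind the look-alikes: they are no part of the job. Leave any yellow look-alike of the pad alone.

How it is judged:
On the way, in this order (a step that is already met when the one before it is completed fails the run):
1. both cam fasteners turned to unlocked with the panel still shut (value of joint each of cam_left, cam_right above 1.3 rad and value of joint panel below 0.06 rad), for 0.1 s.
2. the access panel swung up until it stands open by itself (over 80 degrees, fingers off it) (value of joint panel above 1.4 rad and contact force between the fingers and panel below 0.1 N), for 0.2 s.
3. the tin lifted with the fingers gripping both its fin and the lid's half-handle, the lid shut (height (world z) of tin above 0.025 m and contact force between the fingers and tin above 0.5 N and contact force between the fingers and tin_lid above 0.5 N and x of tin_lid in the frame of tin between -0.008 and 0.008 m and z of tin_lid in the frame of tin between 0.036 and 0.048 m), for 0.3 s.
4. the tin standing upright on the pad, its lid still shut (horizontal distance between tin and pad below 0.045 m and height (world z) of tin below 0.008 m and angle between tin's own z axis and vertical below 0.08 rad and x of tin_lid in the frame of tin between -0.008 and 0.008 m and z of tin_lid in the frame of tin between 0.036 and 0.048 m), for 0.2 s.
5. the lid slid along the rim towards the lip by more than 40 mm while the tin stands on the pad (horizontal distance between tin and pad below 0.045 m and height (world z) of tin below 0.008 m and angle between tin's own z axis and vertical below 0.08 rad and x of tin_lid in the frame of tin below -0.04 m and z of tin_lid in the frame of tin below 0.054 m), for 0.05 s.
6. the tin tipped over the open chamber (angle between tin's own z axis and vertical above 1 rad and horizontal distance between tin_lip and mill below 0.09 m and value of joint panel above 1.3 rad), for 0.2 s.
At the end, for the whole second after the job is handed in: Panel shut (within 0.05 rad) and both fasteners locked (below 0.3 rad); tin standing upright on the pad (its centre within 45 mm of the pad's centre); lid lying flat on the worktop, ridge up (on the worktop or the pad, not on the tin); every grinding cylinder at rest inside the chamber; all at rest (value of joint panel below 0.05 rad and value of joint each of cam_left, cam_right below 0.3 rad and horizontal distance between tin and pad below 0.045 m and height (world z) of tin below 0.008 m and angle between tin's own z axis and vertical below 0.08 rad and linear speed of each of tin, tin_lid below 0.02 m/s and height (world z) of tin_lid between -0.01 and 0.012 m and angle between tin_lid's own z axis and vertical below 0.15 rad and x of cyl_1_center in the frame of mill between -0.078 and 0.064 m and y of cyl_1_center in the frame of mill between -0.094 and 0.094 m and z of cyl_1_center in the frame of mill between 0 and 0.092 m and linear speed of each of cyl_1, cyl_2, cyl_3, cyl_4, cyl_5, cyl_6, cyl_7, cyl_8 below 0.03 m/s and x of cyl_2_center in the frame of mill between -0.078 and 0.064 m and y of cyl_2_center in the frame of mill between -0.094 and 0.094 m and z of cyl_2_center in the frame of mill between 0 and 0.092 m and x of cyl_3_center in the frame of mill between -0.078 and 0.064 m and y of cyl_3_center in the frame of mill between -0.094 and 0.094 m and z of cyl_3_center in the frame of mill between 0 and 0.092 m and x of cyl_4_center in the frame of mill between -0.078 and 0.064 m and y of cyl_4_center in the frame of mill between -0.094 and 0.094 m and z of cyl_4_center in the frame of mill between 0 and 0.092 m and x of cyl_5_center in the frame of mill between -0.078 and 0.064 m and y of cyl_5_center in the frame of mill between -0.094 and 0.094 m and z of cyl_5_center in the frame of mill between 0 and 0.092 m and x of cyl_6_center in the frame of mill between -0.078 and 0.064 m and y of cyl_6_center in the frame of mill between -0.094 and 0.094 m and z of cyl_6_center in the frame of mill between 0 and 0.092 m and x of cyl_7_center in the frame of mill between -0.078 and 0.064 m and y of cyl_7_center in the frame of mill between -0.094 and 0.094 m and z of cyl_7_center in the frame of mill between 0 and 0.092 m and x of cyl_8_center in the frame of mill between -0.078 and 0.064 m and y of cyl_8_center in the frame of mill between -0.094 and 0.094 m and z of cyl_8_center in the frame of mill between 0 and 0.092 m); the robot touches nothing.
It fails at once if the tape roll pushed more than 40 mm away (distance of tape_roll from where it was at the start of the episode above 0.04 m).
It fails at once if the marker pen pushed more than 40 mm away (distance of marker_pen from where it was at the start of the episode above 0.04 m).
It fails at once if the petri dish pushed more than 40 mm away (distance of petri_dish from where it was at the start of the episode above 0.04 m).
Of cyl_1, cyl_2, cyl_3, cyl_4, cyl_5 only 3 to 5 are there at a start; the rules pass over those that are not, and their reading is None.
Of cyl_6, cyl_7, cyl_8 only 1 to 3 are there at a start; the rules pass over those that are not, and their reading is None.
At some moment in a run one of cyl_6, cyl_7, cyl_8 may be knocked a few centimetres aside while the robot is not near it.
It also fails if it takes over 210 s, if anything falls off the work surface, if the arm or the gripper's body presses on something with over 40 N, if the wrist force passes 120 N, or if a joint passes its speed limit or range.

ROBOT

A 7-joint arm with a two-finger parallel gripper is mounted at the origin on a cart in front of the work surface, level with it; the furniture and walls round the work are solid. World frame = base frame: x ahead of the robot, y to its left, z up, the work surface at z = 0. Lengths are in m, angles in rad, forces in N, time in s.
With the tool pointing down it reaches from about 0.425 to 0.825 m from the base axis. Payload 3.6 kg.
Tool frame: the origin (TCP) lies at the very end of the fingers, on their centre line; the grasp point (between the pads) lies 19 mm behind it; z points along the fingers, y is the direction in which the jaws open and shut (so a half turn about z gives the same grasp; the last joint's range is limited). The gripper opens to 85 mm and grips with 20 to 120 N. Pads are 22 mm wide; open, the fingers measure 114 mm over their backs; the gripper's body (76 mm by 85 mm) begins 54 mm behind the grasp point. The pads swing forward as they close: fully open they stand 13 mm farther back than shut.
Start: joints at [1.121, 0.615, -0.013, 1.423, 0.008, 1.103, -0.04], TCP at [0.267, -0.593, 0.231] pointing down, gripper open.
Joint ranges: [-3.12, 3.12], [-0.3, 2.06], [-1.34, 1.32], [0.26, 2.42], [-1.36, 4.5], [0.01, 1.98], [-2.84, 2.84]. Speed limits (rad/s): [2.79, 2.79, 3.14, 3.14, 3.14, 3.14, 3.14].

INTERFACE

Orientations are given as a unit quaternion [w, x, y, z].
In Python, from workcell import manip gives the robot as it stands.
- The arm moves only by the tool play_rows, never from a script. Its argument "rows" is one flat list of numbers, 6 for each row, row after row: the shift along the tool's x, y, z as a fraction of full scale, then the turn, a rotation vector about the tool's x, y, z as a fraction of full scale. In form: [x, y, z, rx, ry, rz, x, y, z, rx, ry, rz, ...]. A call has 1 to 12 rows; each row is the pose to reach, as a shift and turn from the pose commanded when the call began, along the tool's axes at that moment, turning the shorter way round; what a row does not reach only later rows make up. Full scale, the value 1, is 15 cm for a shift and 360 degrees for a turn. A row lasts 1/12 s, in which the tool goes at most 41.7 mm and 7.16 degrees, less where a joint would pass 70% of its speed; a pose out of reach is approached as far as the arm can. A call with a number of a shift or a turn outside -1 to 1 is refused whole. A call with a gripper value outside its range is refused whole. "jaw" is the finger opening in mm, from 0 to 85.4, set as the call begins (left out, the last holds). The fingers move at their own pace and stop on an object; "grip_force" is the grip in N (left out, the last holds). Time passes only in rows, so rows that repeat a pose let the fingers close. It gives the time, the measured TCP pose, the force and the opening at its end, in the units of the state.
- manip.observe(): the state, without advancing time (a new reading comes with each control period).
- manip.grab_frame(name): name is "side" or "top"; returns a dict with "pixels" (384x512x3 uint8, blue, green, red), "vertical_fov" (degrees; the focal length in pixels is half the picture's height over the tangent of half this angle, whatever the lens; pixels are square), "cx", "cy" (the principal point, pixels), "dist" ([k1, k2, p1, p2, k3] as OpenCV has them; the pictures are not rectified), "position" and "rotation" of the camera in the world. Camera axes: x right, y up, looking along -z (the intrinsics and any distortion apply to the point x, -y, -z); pixel columns grow to the right and rows downward; lengths in m; the calibration is good to about 2 mm. A picture is of the moment at which its call begins. There is no depth.
- manip.close_job(): hands the job in, once; it reports no verdict.
The state is a dict: "t": time; "joint_positions": joint angles; "joint_velocities": joint speeds; "effort": joint torques, N m; "position": TCP position; "ee_rot": TCP orientation; "force": force on the tool from outside, world axes, zero at the start; "moment": the same for the moment, N m; "opening": opening from 0.0 (shut) to 1.0 (fully open).
Only numpy, scipy, OpenCV 4.12 (cv2) and the standard library are available. Lean on these libraries where they do the work, as an engineer would, in place of code of your own. Each camera call takes 0.05 s, during which the arm holds its last target. There are 200 camera calls.

## Working session

There is one attempt and no reset: what is moved stays moved. The work goes in short steps, Python scripts to look and compute and a tool call to move; the robot and the scene stay as the last step left them, time stands still between calls to the robot, and variables do not carry over. Pictures are saved under pics/ and viewed, about 12 in all and at most 16, crops included, and the job is handed in when it is done.

Besides the shell and the picture viewer there is one more tool, called after "Request:" in YAML: its name, and indented under it one key for each argument. play_rows: Moves the arm, as the interface text tells. Its arguments: {"type":"object","properties":{"rows":{"type":"array"},"jaw":{"type":"number"},"grip_force":{"type":"number"}},"required":["rows"]}

```bash
ls; mkdir -p pics; cat > h.py <<'E'
import numpy as np, cv2
from workcell import manip
from scipy.spatial.transform import Rotation as R
def grab(n,fn=None):
    f=manip.grab_frame(n)
    if fn: cv2.imwrite('pics/'+fn+'.png',f['pixels'])
    return f
def K(f):
    fl=192/np.tan(np.radians(f['vertical_fov'])/2)
    return np.array([[fl,0,f['cx']],[0,fl,f['cy']],[0,0,1]])
def rot(f):
    r=np.array(f['rotation'],float)
    return r if r.shape==(3,3) else R.from_quat(r[[1,2,3,0]]).as_matrix()
def ray(f,uv):
    uv=np.array(uv,float).reshape(-1,1,2)
    p=cv2.undistortPoints(uv,K(f),np.array(f['dist'],float))[:,0]
    d=np.c_[p[:,0],-p[:,1],-np.ones(len(p))]@rot(f).T
    return np.array(f['position']),d
def onz(f,uv,z):
    o,d=ray(f,uv); return o+d*((z-o[2])/d[:,2])[:,None]
def proj(f,P):
    c=(np.array(P,float).reshape(-1,3)-f['position'])@rot(f)
    c=c*[1,-1,-1]
    return cv2.projectPoints(c.reshape(-1,1,3),np.zeros(3),np.zeros(3),K(f),np.array(f['dist'],float))[0][:,0]
def tri(f1,a,f2,b):
    o1,d1=ray(f1,a);o2,d2=ray(f2,b);out=[]
    for x,y in zip(d1,d2):
        s=np.linalg.lstsq(np.c_[x,-y],o2-o1,rcond=None)[0]
        out.append(((o1+s[0]*x)+(o2+s[1]*y))/2)
    return np.array(out)
def st():
    s=manip.observe(); q=np.array(s['ee_rot']); M=R.from_quat(q[[1,2,3,0]])
    return s,np.array(s['position']),M
def move(target,yawx=None,Mt=None):
    """target world pos; Mt target Rotation; prints tool-frame row values"""
    s,p,M=st()
    d=M.inv().apply(np.array(target)-p)/.15
    rv=(M.inv()*Mt).as_rotvec()/(2*np.pi) if Mt is not None else np.zeros(3)
    print('row',np.round(d,3),np.round(rv,4)); return d,rv
def down(yaw):
    """tool z down, tool y (jaw) axis at world angle yaw"""
    y=np.array([np.cos(yaw),np.sin(yaw),0]);z=np.array([0,0,-1.]);x=np.cross(y,z)
    return R.from_matrix(np.c_[x,y,z])
E
python3 - <<'E'
from h import *
for n in('side','top'):
    f=grab(n,n+'0');print(n,f['vertical_fov'],f['cx'],f['cy'],f['dist'],f['position'],rot(f).round(3).tolist())
s,p,M=st();print(s);print(M.as_matrix().round(3))
E
```

```text
pics
side 47.02346667607534 256.50673408881704 194.27368727019996 [-0.01082544  0.          0.          0.          0.        ] [0.02174256 1.34131738 1.26571108] [[-0.942, 0.204, -0.266], [-0.335, -0.581, 0.742], [-0.003, 0.788, 0.616]]
top 50.890883718562286 245.97056943661354 196.26083649259292 [0.03389818 0.         0.         0.         0.        ] [ 0.2508174 -0.0624572  1.5134988] [[0.009, 0.981, -0.194], [-1.0, 0.008, -0.003], [-0.002, 0.194, 0.981]]
{'t': 0.1, 'joint_positions': array([ 1.12148584,  0.61586505, -0.01257376,  1.42475446,  0.00808386,
        1.10344019, -0.04038594]), 'joint_velocities': array([-7.40633694e-04, -4.55616443e-04,  1.52386247e-03, -3.07605035e-03,
       -1.78994620e-04,  5.64137679e-05,  7.41615949e-04]), 'effort': array([ 1.50738717e-03, -4.70381176e+01,  2.60295840e-01, -1.71571469e+01,
        1.01024433e-02,  5.82614084e-03,  7.70474351e-07]), 'position': array([ 0.2664142 , -0.59211948,  0.23022128]), 'ee_rot': array([-1.17696008e-03,  9.77732371e-01,  2.09852211e-01, -2.74316745e-04]), 'force': array([ 0.1207053 , -0.51023008, -0.11340812]), 'moment': array([ 0.01708203,  0.0407469 , -0.00541568]), 'opening': 0.9999344570239818}
[[ 0.912  0.41  -0.001]
 [ 0.41  -0.912  0.002]
 [-0.    -0.002 -1.   ]]
```

View pics/top0.png

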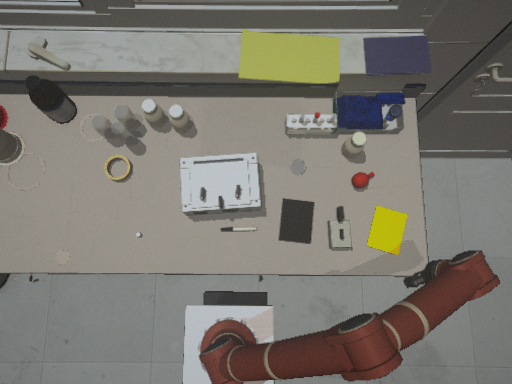

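View pics/side0.png

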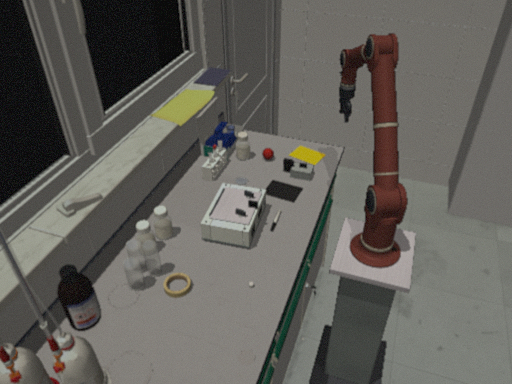

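```bash
python3 - <<'E'
from h import *
a=cv2.imread('pics/top0.png')
cv2.imwrite('pics/c1.png',np.vstack([cv2.resize(a[140:260,175:275],None,fx=4,fy=4,interpolation=cv2.INTER_CUBIC),])) 
b=cv2.resize(a[140:260,175:275],None,fx=4,fy=4,interpolation=cv2.INTER_CUBIC)
c=cv2.resize(a[140:260,275:375],None,fx=4,fy=4,interpolation=cv2.INTER_CUBIC)
cv2.imwrite('pics/c1.png',np.hstack([b,c]))
s=cv2.imread('pics/side0.png')
cv2.imwrite('pics/c2.png',cv2.resize(s[120:300,190:350],None,fx=3.3,fy=3.3,interpolation=cv2.INTER_CUBIC))
f=manip.grab_frame('top')
g=a.astype(int);mx=g.max(2);mn=g.min(2)
# loose white blobs on worktop
m=((mn>185)).astype(np.uint8)
n,l,stt,c=cv2.connectedComponentsWithStats(m)
for i in range(1,n):
    if 3<=stt[i,4]<200: print(c[i].round(1),stt[i],onz(f,c[i],.016)[0].round(3))
E
```

```text
[149.7 102. ] [149 101   2   3   3] [0.924 0.326 0.016]
[179.5 107.5] [179 107   2   2   4] [0.902 0.208 0.016]
[174.3 111. ] [170 108  10   7  28] [0.887 0.228 0.016]
[290.2 116.7] [289 115   3   5   9] [ 0.868 -0.229  0.016]
[296.1 117. ] [294 115   5   7  15] [ 0.866 -0.252  0.016]
[310.2 115.9] [308 115   6   3  13] [ 0.871 -0.307  0.016]
[322.2 116. ] [321 115   4   3   6] [ 0.871 -0.354  0.016]
[325.6 117.1] [324 115   4   5   8] [ 0.866 -0.367  0.016]
[295.3 124.7] [288 122  16   5  32] [ 0.834 -0.248  0.016]
[310.8 124.9] [306 122  11   5  21] [ 0.834 -0.309  0.016]
[322.8 125. ] [322 124   3   3   6] [ 0.834 -0.356  0.016]
[326.3 125. ] [326 124   2   3   3] [ 0.834 -0.369  0.016]
[329.9 125.3] [328 124   5   3   9] [ 0.833 -0.383  0.016]
[253.9 203.5] [246 200  14   6  34] [ 0.52  -0.088  0.016]
[138.  233.7] [137 233   3   2   3] [0.403 0.341 0.016]
[209.  307.7] [208 307   3   2   3] [0.14  0.071 0.016]
[217.5 308.5] [217 307   2   4   4] [0.137 0.041 0.016]
[229.6 308. ] [229 307   2   3   5] [ 0.139 -0.003  0.016]
[234.2 308.2] [232 307   5   3   6] [ 0.139 -0.019  0.016]
[255. 308.] [254 307   3   3   3] [ 0.14  -0.093  0.016]
[200.6 309.2] [199 308   4   4   8] [0.134 0.101 0.016]
[237.4 310.4] [236 309   3   3   5] [ 0.131 -0.031  0.016]
[252.5 311.5] [251 311   4   2   4] [ 0.128 -0.085  0.016]
[257.  311.3] [256 311   3   2   3] [ 0.129 -0.101  0.016]
[227.4 312.6] [226 312   4   3   5] [0.123 0.005 0.016]
[218.7 315.7] [218 315   2   2   3] [0.113 0.036 0.016]
[224. 315.] [223 314   3   3   3] [0.115 0.017 0.016]
[210.7 318. ] [210 317   2   3   3] [0.105 0.064 0.016]
```

View pics/c1.png

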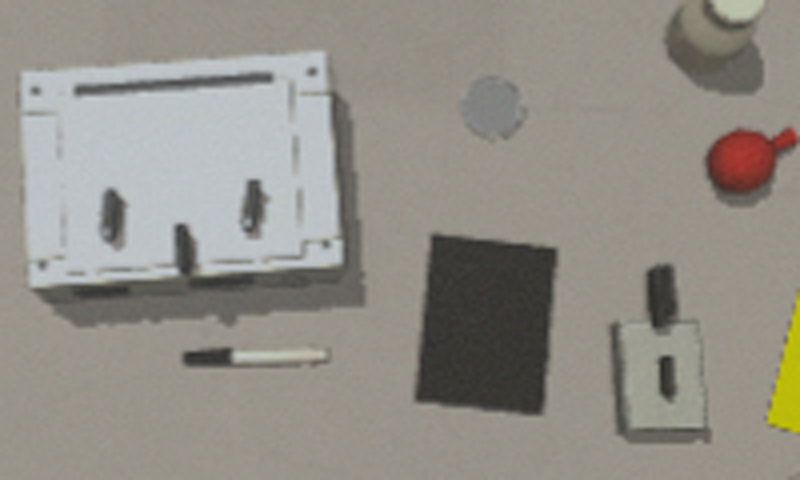

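View pics/c2.png

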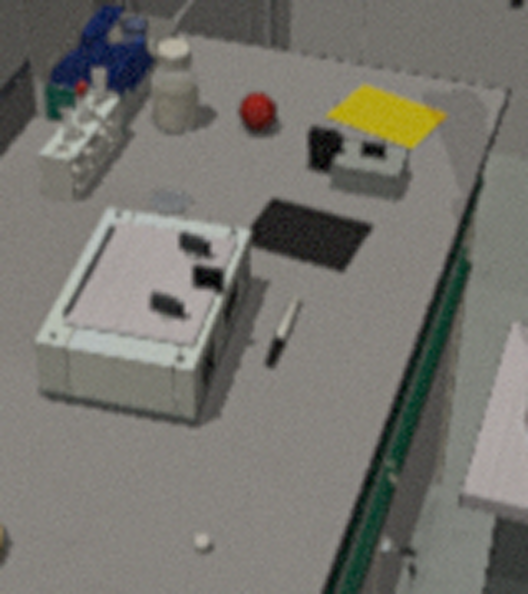

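```bash
python3 - <<'E'
from h import *
ft=manip.grab_frame('top');fs=manip.grab_frame('side')
C=lambda x,y:(175+x/4-.4,140+y/4-.4)
q=onz(ft,[C(22,72),C(326,52),C(343,264),C(30,288)],.1)
print('mill corners',q.round(3).tolist(),'c',q.mean(0).round(4))
e=[np.linalg.norm(q[i]-q[(i+1)%4]) for i in range(4)];print(np.round(e,3))
for a,b in((1,0),(2,3)): d=q[b]-q[a];print('y dir yaw',np.degrees(np.arctan2(d[1],d[0]))-90)
for a,b in((3,0),(2,1)): d=q[b]-q[a];print('x dir yaw',np.degrees(np.arctan2(d[1],d[0])))
def blobs(f,box,thr,amin=6):
    x0,x1,y0,y1=box;g=f['pixels'][y0:y1,x0:x1].astype(int)
    m=(g.max(2)<thr).astype(np.uint8);n,l,s,c=cv2.connectedComponentsWithStats(m,connectivity=4)
    r=[]
    for i in range(1,n):
        if s[i,4]>=amin:
            pts=np.argwhere(l==i)[:,::-1]+[x0,y0]; r.append((c[i]+[x0,y0],s[i,4],cv2.minAreaRect(pts.astype(np.float32)),pts))
    return r
for n,f,bx in(('top',ft,(178,265,150,262)),('top',ft,(275,360,185,262)),('side',fs,(200,275,180,245)),('side',fs,(270,320,150,185))):
    for th in (95,):
        for c,a,r,p in blobs(f,bx,th): print(n,c.round(1),a,np.round(r[0],1),np.round(r[1],1),round(r[2],1))
r=[b for b in blobs(ft,(275,318,190,250),95)]
r=max(r,key=lambda b:b[1]);bx=cv2.boxPoints(r[2]);P=onz(ft,bx,.003);print('pad',P.round(3).tolist(),P.mean(0))
print([np.linalg.norm(P[i]-P[(i+1)%4]).round(3) for i in range(4)])
# tin lid
g=ft['pixels'].astype(int)
q=onz(ft,[C(400+622,322),C(400+700,320),C(400+706,428),C(400+630,430)],.046);print('lid',q.round(3).tolist(),q.mean(0))
E
```

```text
mill corners [[0.672, 0.183, 0.1], [0.693, -0.093, 0.1], [0.497, -0.109, 0.1], [0.473, 0.168, 0.1]] c [0.5839 0.0371 0.1   ]
[0.277 0.197 0.278 0.199]
y dir yaw 4.42448804974191
y dir yaw 4.931054192618959
x dir yaw 4.33648885218222
x dir yaw 4.634357946702134
top [236.5 159. ] 12 [236.5 159. ] [11.  0.] 180.0
top [223. 160.] 13 [223. 160.] [12.  0.] 180.0
top [207. 161.] 11 [207. 161.] [10.  0.] 180.0
top [196.5 162. ] 6 [196.5 162. ] [5. 0.] 180.0
top [227.5 206.5] 391 [232.4 204. ] [39.6 88.2] 56.1
top [237.9 190.3] 29 [237.5 190.5] [11.  3.] 90.0
top [202.9 193.2] 35 [202.9 193.6] [ 3.9 11. ] 11.3
top [227.  228.8] 42 [226.5 229. ] [ 4. 11.] 90.0
top [356.  186.6] 20 [356.  186.5] [3. 6.] 90.0
top [296.1 220.9] 1315 [296.2 220.8] [31.6 42.3] 5.4
top [339.9 213.9] 94 [340.  213.5] [15.  6.] 90.0
top [329.1 235.6] 40 [329.2 234.5] [27.1  1.9] 86.2
top [341.2 234.1] 35 [341.5 234. ] [10.  3.] 90.0
top [346.5 247. ] 8 [346.5 247. ] [7. 0.] 180.0
side [260.4 214.5] 673 [257.6 210.9] [22.9 68.5] 16.5
side [249.  194.1] 45 [249.  194.2] [9.5 4.7] 18.4
side [216.5 202. ] 10 [216.5 202. ] [0.9 6.7] 26.6
side [240.2 212.1] 51 [240.5 212.2] [10.4  5.1] 18.4
side [272.4 226.6] 32 [272.7 226.4] [3.5 9.2] 18.4
side [217.9 241.8] 72 [219.3 242.2] [33.5  2.6] 10.3
side [272.  156.7] 32 [272. 156.] [8. 4.] 90.0
side [295.6 170.1] 289 [297.  170.3] [33.9 15.6] 24.4
side [302.6 165.1] 37 [302.5 165. ] [4. 7.] 90.0
side [277.4 182.7] 61 [279.5 182. ] [19.  4.] 0.0
pad [[0.383, -0.18, 0.003], [0.543, -0.197, 0.003], [0.533, -0.316, 0.003], [0.373, -0.297, 0.003]] [ 0.45795292 -0.247533    0.003     ]
[np.float64(0.161), np.float64(0.12), np.float64(0.161), np.float64(0.117)]
lid [[0.459, -0.728, 0.046], [0.461, -0.798, 0.046], [0.364, -0.794, 0.046], [0.361, -0.727, 0.046]] [ 0.41117925 -0.76182516  0.046     ]
```

```bash
python3 - <<'E'
from h import *
ft=manip.grab_frame('top');fs=manip.grab_frame('side')
C=lambda x,y:(175+x/4-.4,140+y/4-.4)
q=onz(ft,[C(622,322),C(700,320),C(706,428),C(630,430)],.046);print('lid',q.round(3).tolist(),q.mean(0))
e=[np.linalg.norm(q[i]-q[(i+1)%4]).round(3) for i in range(4)];print(e)
cl=tri(ft,[(202.9,193.4)],fs,[(240.2,212.1)])[0];cr=tri(ft,[(237.9,190.3)],fs,[(249,194.1)])[0]
print('cams',cl,cr)
th=np.radians(4.5);mc=np.array([.584,.037]);Rm=np.array([[np.cos(th),-np.sin(th)],[np.sin(th),np.cos(th)]])
print('cams in mill',Rm.T@(cl[:2]-mc),Rm.T@(cr[:2]-mc))
# predicted dark tin pieces
for nm,c,h in(('fin',(339.9,213.9),.078),('ridge',(341.2,234.1),.07),('cyl',(138.3,234.5),.012)): print(nm,onz(ft,[c],h)[0].round(4))
print(tri(ft,[(341.2,234.1)],fs,[(302.6,165.1)]))
# wing lines
for nm,f,x0,x1,y0,y1,z in(('cl',ft,198,209,184,204,.13),('cr',ft,233,243,182,201,.13)):
    g=f['pixels'][y0:y1,x0:x1].astype(int);m=g.max(2)<110
    pts=np.argwhere(m)[:,::-1]+[x0,y0];W=onz(f,pts,z)[:,:2];w=np.linalg.eigh(np.cov(W.T));v=w[1][:,1]
    print(nm,W.mean(0),np.degrees(np.arctan(v[1]/v[0])),np.sqrt(w[0]),len(pts))
# ridge & pull in mill
print('pull',onz(ft,[C(183,248)],.126)[0], 'exp',mc)
# cyl side
g=fs['pixels'].astype(int)[270:300,235:265];m=(g.min(2)>165);p=np.argwhere(m)[:,::-1]+[235,270];print(p.mean(0),len(p),tri(ft,[(138.5,234.7)],fs,[p.mean(0)]))
g=ft['pixels'].astype(int)[225:245,128:150];print(g.min(2)[5:15,4:16])
E
```

```text
lid [[0.455, -0.366, 0.046], [0.458, -0.437, 0.046], [0.359, -0.438, 0.046], [0.357, -0.37, 0.046]] [ 0.40728335 -0.40298299  0.046     ]
[np.float64(0.071), np.float64(0.098), np.float64(0.068), np.float64(0.098)]
cams [0.53650367 0.0940197  0.12217574] [ 0.54690091 -0.0294071   0.12064179]
cams in mill [-0.0428762   0.06057044] [-0.04219496 -0.06329163]
fin [ 0.4734 -0.3953  0.078 ]
ridge [ 0.4017 -0.399   0.07  ]
cyl [0.3998 0.3411 0.012 ]
[[ 0.4051215  -0.40069167  0.06118986]]
cl [0.53445027 0.09253361] 3.37305997482015 [0.00453597 0.01053538] 46
cr [ 0.54438803 -0.0299139 ] -1.1483243069535096 [0.00396443 0.01227332] 42
pull [0.50570658 0.03146941 0.126     ] exp [0.584 0.037]
 ** On entry to DLASCL parameter number  4 had an illegal value
 ** On entry to DLASCL parameter number  4 had an illegal value
 ** On entry to DLASCL parameter number  4 had an illegal value
 ** On entry to DLASCL parameter number  4 had an illegal value
 ** On entry to DLASCL parameter number  5 had an illegal value
 ** On entry to DLASCL parameter number  4 had an illegal value<stdin>:21: RuntimeWarning: Mean of empty slice.
  ret = um.true_divide(
Traceback (most recent call last):
  File "h.py", line 28, in tri
    s=np.linalg.lstsq(np.c_[x,-y],o2-o1,rcond=None)[0]
      ~~~~~~~~~~~~~~~^^^^^^^^^^^^^^^^^^^^^^^^^^^^^^
numpy.linalg.LinAlgError: SVD did not converge in Linear Least Squares
```

```bash
cat >> h.py <<'E'
import json
def log():
    s,p,M=st()
    open('log.jsonl','a').write(json.dumps([list(s['joint_positions']),list(p),M.as_matrix().tolist()])+'\n')
    return s,p,M
def plan(wps,start=None,maxrows=12):
    """wps: list of (pos or None, Rotation or None, note)"""
    s,p,M=log() if start is None else (None,)+start
    if start is None: print('t',round(s['t'],1),'pos',p.round(4),'zax',M.as_matrix()[:,2].round(3),'yawY',np.degrees(np.arctan2(*M.as_matrix()[1::-1,1])).round(1),'F',np.round(s['force'],1),'op',round(s['opening']*85.4,1),'q',s['joint_positions'].round(2))
    for P,Rt,note in wps:
        P=p if P is None else np.array(P,float); Rt=M if Rt is None else Rt
        k=0
        while k<9:
            k+=1
            d=M.inv().apply(P-p)/.15; rv=(M.inv()*Rt).as_rotvec()
            f=min(1,1/max(1e-9,abs(d).max()),np.radians(7.16*(maxrows-1))/max(1e-9,np.linalg.norm(rv)))
            dd=np.round(d*f,3); rr=np.round(rv*f/(2*np.pi),4)
            n=max(np.linalg.norm(dd)*.15/.0417,np.degrees(np.linalg.norm(rr)*2*np.pi)/7.16)
            print(note,dd.tolist()+rr.tolist(),'rows>=%.1f'%n)
            p=p+M.apply(dd*.15);M=M*R.from_rotvec(rr*2*np.pi)
            if f==1: break
    return p,M
D=lambda a:down(np.radians(a))
E
python3 - <<'E'
from h import *
ft=manip.grab_frame('top');fs=manip.grab_frame('side')
print('pull',tri(ft,[(220.4,201.6)],fs,[(253,204)]))
plan([((.5365,.094,.2),D(94.5),'goto'),((.5365,.094,.112),D(94.5),'down')])
E
```

```text
pull [[0.50600283 0.03140234 0.12441978]]
t 0.5 pos [ 0.2667 -0.5927  0.2312] zax [-0.  0. -1.] yawY -65.8 F [-0.2  0.8  0.6] op 85.5 q [ 1.12  0.61 -0.01  1.42  0.01  1.1  -0.04]
goto [1.0, -0.977, 0.059, 0.0, -0.0, -0.1265] rows>=6.4
goto [1.0, 0.021, 0.043, 0.0, -0.0, -0.0906] rows>=4.6
goto [1.0, 0.671, 0.051, 0.0, -0.0, -0.109] rows>=5.5
goto [0.304, 1.0, 0.044, 0.0, -0.0, -0.0946] rows>=4.8
goto [-0.079, 0.259, 0.012, 0.0, -0.0, -0.0245] rows>=1.2
down [-0.0, -0.0, 0.587, 0.0, -0.0, -0.0] rows>=2.1
```

Request:
play_rows:
  rows: [1,-0.977,0.059,0,0,-0.1265,1,-0.977,0.059,0,0,-0.1265,1,-0.977,0.059,0,0,-0.1265,1,-0.977,0.059,0,0,-0.1265,1,-0.977,0.059,0,0,-0.1265,1,-0.977,0.059,0,0,-0.1265,1,-0.977,0.059,0,0,-0.1265,1,-0.977,0.059,0,0,-0.1265]
  jaw: 40

```text
t: 1.12
position: [0.3438, -0.3969, 0.2228]
ee_rot: [0.0, 0.82, 0.573, 0.0]
force: [0.1, 0.2, -0.0]
opening: 0.471
```

Request:
play_rows:
  rows: [1,0.021,0.043,0,0,-0.0906,1,0.021,0.043,0,0,-0.0906,1,0.021,0.043,0,0,-0.0906,1,0.021,0.043,0,0,-0.0906,1,0.021,0.043,0,0,-0.0906,1,0.021,0.043,0,0,-0.0906,1,0.021,0.043,0,0,-0.0906]

```text
t: 1.7
position: [0.3979, -0.259, 0.216]
ee_rot: [0.0, 0.628, 0.778, -0.0]
force: [0.2, -0.6, -0.4]
opening: 0.468
```

Request:
play_rows:
  rows: [1,0.671,0.051,0,0,-0.109,1,0.671,0.051,0,0,-0.109,1,0.671,0.051,0,0,-0.109,1,0.671,0.051,0,0,-0.109,1,0.671,0.051,0,0,-0.109,1,0.671,0.051,0,0,-0.109,1,0.671,0.051,0,0,-0.109]

```text
t: 2.28
position: [0.4648, -0.0903, 0.2082]
ee_rot: [-0.0, 0.33, 0.944, 0.0]
force: [-0.7, -0.9, -0.1]
opening: 0.468
```

Request:
play_rows:
  rows: [0.304,1,0.044,0,0,-0.0946,0.304,1,0.044,0,0,-0.0946,0.304,1,0.044,0,0,-0.0946,0.304,1,0.044,0,0,-0.0946,0.304,1,0.044,0,0,-0.0946,0.304,1,0.044,0,0,-0.0946,0.304,1,0.044,0,0,-0.0946]

```text
t: 2.87
position: [0.5218, 0.0534, 0.2011]
ee_rot: [-0.001, 0.042, 0.999, -0.001]
force: [-0.2, -0.3, 0.1]
opening: 0.467
```

```bash
python3 - <<'E'
from h import *
plan([((.5365,.094,.2),D(94.5),'goto'),((.5365,.094,.112),D(94.5),'down')])
E
```

```text
t 2.9 pos [0.5218 0.0534 0.2011] zax [-0.002 -0.002 -1.   ] yawY 85.2 F [-0.2 -0.3  0.1] op 39.9 q [ 0.35  0.56 -0.76  1.81  0.46  0.96  0.88]
goto [-0.075, 0.278, 0.006, -0.0003, -0.0002, -0.0259] rows>=1.3
down [-0.0, -0.0, 0.587, 0.0, -0.0, 0.0] rows>=2.1
```

Request:
play_rows:
  rows: [-0.075,0.278,0.006,0,0,-0.026,-0.075,0.278,0.006,0,0,-0.026,-0.075,0.278,0.006,0,0,-0.026,-0.075,0.278,0.006,0,0,-0.026]

```text
t: 3.2
position: [0.5361, 0.0939, 0.2004]
ee_rot: [-0.001, -0.04, 0.999, -0.001]
force: [0.3, -0.5, -0.6]
opening: 0.468
```

Request:
play_rows:
  rows: [0,0,0.3,0,0,0,0,0,0.587,0,0,0,0,0,0.587,0,0,0,0,0,0.587,0,0,0,0,0,0.587,0,0,0]

```text
t: 3.62
position: [0.5369, 0.0959, 0.114]
ee_rot: [0.001, -0.042, 0.999, -0.0]
force: [0.2, 1.0, 1.8]
opening: 0.464
```

Request:
play_rows:
  rows: [0,0,0,0,0,0,0,0,0,0,0,0,0,0,0,0,0,0,0,0,0,0,0,0,0,0,0,0,0,0,0,0,0,0,0,0]
  jaw: 0
  grip_force: 40

```text
t: 4.12
position: [0.5378, 0.0966, 0.1151]
ee_rot: [0.002, -0.043, 0.999, -0.0]
force: [-0.2, -2.8, 5.9]
opening: 0.128
```

```bash
python3 - <<'E'
from h import *
s,p,M=log();print(p,s['force'],s['moment'],s['opening']*85.4,s['joint_positions'].round(2))
f=grab('top','t1');cv2.imwrite('pics/t1c.png',cv2.resize(f['pixels'][140:260,160:300],None,fx=4,fy=4,interpolation=cv2.INTER_CUBIC))
E
```

```text
[0.53780905 0.09659138 0.11509217] [-0.2272087  -2.76403925  5.94541781] [-0.3986635   0.03381672 -0.05162104] 10.897389616409972 [ 0.23  0.7  -0.72  1.85  0.62  0.83  0.85]
```

Request:
play_rows:
  rows: [-0.007,0.017,-0.015,0,0,0,-0.007,0.017,-0.015,0,0,0.02,-0.007,0.017,-0.015,0,0,0.035,-0.007,0.017,-0.015,0,0,0.05,-0.007,0.017,-0.015,0,0,0.065,-0.007,0.017,-0.015,0,0,0.08,-0.007,0.017,-0.015,0,0,0.095,-0.007,0.017,-0.015,0,0,0.11,-0.007,0.017,-0.015,0,0,0.125,-0.007,0.017,-0.015,0,0,0.125]

```text
t: 5.0
position: [0.5374, 0.0956, 0.1154]
ee_rot: [0.001, 0.344, 0.939, -0.003]
force: [0.9, -6.4, 0.8]
opening: 0.13
```

Request:
play_rows:
  rows: [0,0,0,0,0,0.015,0,0,0,0,0,0.03,0,0,0,0,0,0.045,0,0,0,0,0,0.06,0,0,0,0,0,0.075,0,0,0,0,0,0.09,0,0,0,0,0,0.105,0,0,0,0,0,0.12,0,0,0,0,0,0.125,0,0,0,0,0,0.125,0,0,0,0,0,0.125]

```text
t: 5.92
position: [0.5363, 0.095, 0.1152]
ee_rot: [0.001, 0.676, 0.737, -0.003]
force: [-0.5, -7.8, 0.9]
opening: 0.126
```

```bash
python3 - <<'E'
from h import *
plan([])
s,p,M=st();print(s['moment'])
E
```

```text
t 5.9 pos [0.5363 0.095  0.1152] zax [-0.002 -0.006 -1.   ] yawY 4.9 F [-0.5 -7.8  0.9] op 10.8 q [-0.04  0.61 -0.27  1.85  0.25  0.71 -0.37]
[-1.56718758  0.1194637  -0.02686543]
```

Request:
play_rows:
  rows: [0,0,0,0,0,0,0,0,0,0,0,0,0,0,0,0,0,0,0,0,0,0,0,0,0,0,-0.5,0,0,0,0,0,-0.5,0,0,0,0,0,-0.5,0,0,0,0,0,-0.5,0,0,0]
  jaw: 40

```text
t: 6.58
position: [0.5383, 0.1007, 0.1923]
ee_rot: [0.001, 0.675, 0.738, 0.003]
force: [0.7, -0.3, 0.6]
opening: 0.47
```

```bash
python3 - <<'E'
from h import *
plan([((.547,-.0285,.19),D(93),'goto'),((.547,-.0285,.117),D(93),'down')])
f=grab('top','t2');cv2.imwrite('pics/t2c.png',cv2.resize(f['pixels'][140:260,160:300],None,fx=4,fy=4,interpolation=cv2.INTER_CUBIC))
E
```

```text
t 6.6 pos [0.5383 0.1007 0.1923] zax [ 0.005  0.002 -1.   ] yawY 5.1 F [ 0.7 -0.3  0.6] op 40.1 q [-0.02  0.51 -0.32  1.77  0.2   0.88 -0.33]
goto [-0.773, -0.017, 0.013, 0.0008, 0.0004, -0.2188] rows>=11.0
goto [-0.016, -0.088, 0.001, 0.0, 0.0001, -0.0254] rows>=1.3
down [-0.0, -0.001, 0.487, 0.0001, -0.0, -0.0] rows>=1.8
```

Request:
play_rows:
  rows: [-0.773,-0.017,0.013,0,0,-0.2188,-0.773,-0.017,0.013,0,0,-0.2188,-0.773,-0.017,0.013,0,0,-0.2188,-0.773,-0.017,0.013,0,0,-0.2188,-0.773,-0.017,0.013,0,0,-0.2188,-0.773,-0.017,0.013,0,0,-0.2188,-0.773,-0.017,0.013,0,0,-0.2188,-0.773,-0.017,0.013,0,0,-0.2188,-0.773,-0.017,0.013,0,0,-0.2188,-0.773,-0.017,0.013,0,0,-0.2188,-0.773,-0.017,0.013,0,0,-0.2188,-0.773,-0.017,0.013,0,0,-0.2188]

```text
t: 7.63
position: [0.5434, -0.0163, 0.1864]
ee_rot: [-0.002, 0.053, 0.999, 0.0]
force: [0.6, -0.5, 0.4]
opening: 0.466
```

Request:
play_rows:
  rows: [-0.016,-0.088,0,0,0,-0.025,-0.016,-0.088,0,0,0,-0.025,-0.016,-0.088,0,0,0,-0.025,-0.016,-0.088,0,0,0,-0.025]

```text
t: 7.97
position: [0.5449, -0.0293, 0.1873]
ee_rot: [-0.001, -0.023, 1.0, 0.0]
force: [-1.4, -0.6, 0.5]
opening: 0.465
```

```bash
python3 - <<'E'
from h import *
plan([((.547,-.0285,.19),D(93),'goto'),((.547,-.0285,.117),D(93),'down')])
E
```

```text
t 8.0 pos [ 0.5449 -0.0293  0.1873] zax [-0.002  0.001 -1.   ] yawY 92.6 F [-1.4 -0.6  0.5] op 39.7 q [ 0.48  0.6  -0.73  1.77  0.48  0.96  1.17]
goto [-0.014, 0.005, -0.018, 0.0001, -0.0003, -0.001] rows>=0.1
down [-0.0, -0.0, 0.487, 0.0, 0.0, 0.0] rows>=1.8
```

View pics/t2c.png

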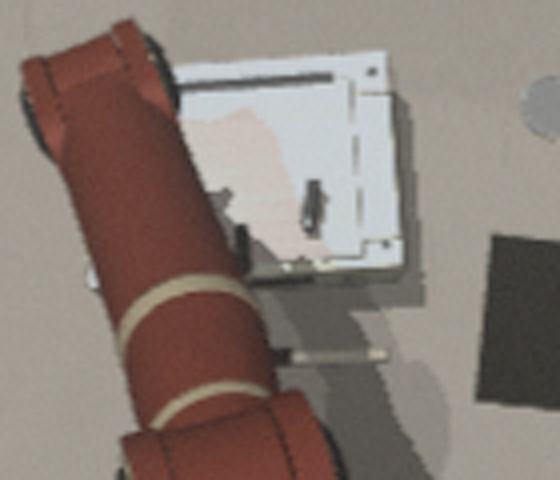

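Request:
play_rows:
  rows: [-0.014,0.005,0.2,0,0,0,-0.014,0.005,0.465,0,0,0,-0.014,0.005,0.465,0,0,0,-0.014,0.005,0.465,0,0,0,-0.014,0.005,0.465,0,0,0]

```text
t: 8.38
position: [0.5484, -0.0278, 0.1197]
ee_rot: [0.001, -0.025, 1.0, 0.0]
force: [-0.4, 0.2, -0.4]
opening: 0.467
```

Request:
play_rows:
  rows: [0,0,0,0,0,0,0,0,0,0,0,0,0,0,0,0,0,0,0,0,0,0,0,0,0,0,0,0,0,0,0,0,0,0,0,0]
  jaw: 0

```text
t: 8.88
position: [0.5483, -0.0271, 0.1204]
ee_rot: [0.002, -0.025, 1.0, 0.001]
force: [-2.0, 2.8, 7.2]
opening: 0.128
```

```bash
python3 - <<'E'
from h import *
plan([]);s,p,M=st();print(s['moment'])
E
```

```text
t 8.9 pos [ 0.5483 -0.0271  0.1204] zax [ 0.003  0.002 -1.   ] yawY 92.8 F [-2.   2.8  7.2] op 10.9 q [ 0.43  0.68 -0.67  1.83  0.56  0.82  1.09]
[ 0.49654584  0.40787918 -0.04327603]
```

Request:
play_rows:
  rows: [0,0,0,0,0,0.01,0,0,0,0,0,0.02,0,0,0,0,0,0.035,0,0,0,0,0,0.05,0,0,0,0,0,0.065,0,0,0,0,0,0.08,0,0,0,0,0,0.095,0,0,0,0,0,0.11,0,0,0,0,0,0.125,0,0,0,0,0,0.125]

```text
t: 9.72
position: [0.5478, -0.0286, 0.1204]
ee_rot: [0.001, 0.361, 0.932, -0.0]
force: [-2.6, 0.4, 7.4]
opening: 0.13
```

Request:
play_rows:
  rows: [0,0,0,0,0,0.015,0,0,0,0,0,0.03,0,0,0,0,0,0.045,0,0,0,0,0,0.06,0,0,0,0,0,0.075,0,0,0,0,0,0.09,0,0,0,0,0,0.105,0,0,0,0,0,0.12,0,0,0,0,0,0.125,0,0,0,0,0,0.125,0,0,0,0,0,0.125]

```text
t: 10.63
position: [0.5464, -0.0292, 0.1204]
ee_rot: [0.0, 0.688, 0.726, -0.001]
force: [-4.4, -0.9, 10.0]
opening: 0.129
```

Request:
play_rows:
  rows: [0,0,0,0,0,0,0,0,0,0,0,0,0,0,0,0,0,0,0,0,0,0,0,0,0,0,-0.5,0,0,0,0,0,-0.5,0,0,0,0,0,-0.5,0,0,0,0,0,-0.5,0,0,0]
  jaw: 40

```text
t: 11.3
position: [0.5491, -0.0287, 0.1953]
ee_rot: [0.002, 0.69, 0.724, 0.002]
force: [-0.7, -0.2, -0.4]
opening: 0.467
```

```bash
python3 - <<'E'
from h import *
plan([((.507,.033,.19),D(94.5),'goto'),((.507,.033,.117),D(94.5),'down')])
E
```

```text
t 11.3 pos [ 0.5491 -0.0287  0.1953] zax [ 0.005 -0.    -1.   ] yawY 2.8 F [-0.7 -0.2 -0.4] op 39.9 q [ 0.18  0.51 -0.26  1.76  0.16  0.89 -0.1 ]
goto [0.365, -0.224, 0.029, 0.0005, 0.0006, -0.2188] rows>=11.0
goto [0.047, 0.052, 0.005, 0.0001, 0.0001, -0.036] rows>=1.8
down [0.0, -0.0, 0.487, 0.0, -0.0, 0.0] rows>=1.8
```

Request:
play_rows:
  rows: [0.365,-0.224,0.029,0,0,-0.2188,0.365,-0.224,0.029,0,0,-0.2188,0.365,-0.224,0.029,0,0,-0.2188,0.365,-0.224,0.029,0,0,-0.2188,0.365,-0.224,0.029,0,0,-0.2188,0.365,-0.224,0.029,0,0,-0.2188,0.365,-0.224,0.029,0,0,-0.2188,0.365,-0.224,0.029,0,0,-0.2188,0.365,-0.224,0.029,0,0,-0.2188,0.365,-0.224,0.029,0,0,-0.2188,0.365,-0.224,0.029,0,0,-0.2188,0.365,-0.224,0.029,0,0,-0.2188]

```text
t: 12.3
position: [0.5104, 0.0238, 0.1875]
ee_rot: [-0.002, 0.073, 0.997, 0.0]
force: [0.5, 0.1, -0.5]
opening: 0.465
```

Request:
play_rows:
  rows: [0.047,0.052,0,0,0,-0.036,0.047,0.052,0,0,0,-0.036,0.047,0.052,0,0,0,-0.036,0.047,0.052,0,0,0,-0.036]

```text
t: 12.63
position: [0.5051, 0.0327, 0.1883]
ee_rot: [-0.001, -0.037, 0.999, 0.0]
force: [-0.1, 0.1, -0.0]
opening: 0.465
```

```bash
python3 - <<'E'
from h import *
plan([((.507,.031,.19),D(94.5),'goto'),((.507,.031,.117),D(94.5),'down')])
E
```

```text
t 12.6 pos [0.5051 0.0327 0.1883] zax [-0.002  0.    -1.   ] yawY 94.3 F [-0.1  0.1 -0. ] op 39.7 q [ 0.37  0.53 -0.71  1.87  0.43  0.9   1.09]
goto [-0.012, -0.012, -0.012, 0.0, -0.0003, -0.0006] rows>=0.1
down [0.0, -0.001, 0.487, 0.0, 0.0, -0.0] rows>=1.8
```

```bash
python3 - <<'E'
import numpy as np
r,p0=.155,np.radians(8.9)
f=lambda t:np.array([-r*np.cos(p0+t),r*np.sin(p0+t)])
for a,b in((0,48),(48,94)):
    o=[]
    for t in np.linspace(a,b,11)[1:]:
        d=f(np.radians(t))-f(np.radians(a)); o.append([round(-d[0]/.15,3),round(-d[1]/.15,3)])
    print(o)
E
```

```text
[[np.float64(-0.017), np.float64(-0.085)], [np.float64(-0.041), np.float64(-0.168)], [np.float64(-0.072), np.float64(-0.249)], [np.float64(-0.109), np.float64(-0.327)], [np.float64(-0.153), np.float64(-0.401)], [np.float64(-0.203), np.float64(-0.472)], [np.float64(-0.259), np.float64(-0.538)], [np.float64(-0.32), np.float64(-0.6)], [np.float64(-0.386), np.float64(-0.656)], [np.float64(-0.457), np.float64(-0.706)]]
[[np.float64(-0.071), np.float64(-0.042)], [np.float64(-0.146), np.float64(-0.079)], [np.float64(-0.223), np.float64(-0.11)], [np.float64(-0.302), np.float64(-0.134)], [np.float64(-0.383), np.float64(-0.152)], [np.float64(-0.465), np.float64(-0.163)], [np.float64(-0.548), np.float64(-0.168)], [np.float64(-0.631), np.float64(-0.166)], [np.float64(-0.713), np.float64(-0.157)], [np.float64(-0.795), np.float64(-0.142)]]
```

Request:
play_rows:
  rows: [-0.012,-0.012,0.2,0,0,0,-0.012,-0.012,0.49,0,0,0,-0.012,-0.012,0.49,0,0,0,-0.012,-0.012,0.49,0,0,0,-0.012,-0.012,0.49,0,0,0]

```text
t: 13.05
position: [0.5081, 0.0318, 0.1166]
ee_rot: [0.001, -0.039, 0.999, 0.0]
force: [0.4, 0.1, 0.3]
opening: 0.468
```

Request:
play_rows:
  rows: [0,0,0,0,0,0,0,0,0,0,0,0,0,0,0,0,0,0,0,0,0,0,0,0,0,0,0,0,0,0,0,0,0,0,0,0]
  jaw: 0
  grip_force: 50

```text
t: 13.55
position: [0.5086, 0.032, 0.1175]
ee_rot: [0.002, -0.04, 0.999, 0.0]
force: [-0.6, 0.5, 6.3]
opening: 0.131
```

Request:
play_rows:
  rows: [-0.017,0,-0.085,0,0,0,-0.041,0,-0.168,0,0,0,-0.072,0,-0.249,0,0,0,-0.109,0,-0.327,0,0,0,-0.153,0,-0.401,0,0,0,-0.203,0,-0.472,0,0,0,-0.259,0,-0.538,0,0,0,-0.32,0,-0.6,0,0,0,-0.386,0,-0.656,0,0,0,-0.457,0,-0.706,0,0,0,-0.457,0,-0.706,0,0,0]

```text
t: 14.47
position: [0.5752, 0.0374, 0.2207]
ee_rot: [-0.002, -0.039, 0.999, 0.001]
force: [0.3, 1.8, -4.9]
opening: 0.127
```

```bash
python3 - <<'E'
from h import *
plan([]);s,p,M=st();print(s['moment'])
a=grab('side','s3')['pixels'][160:280,170:330];b=grab('top','t3')['pixels'][140:260,160:270]
z=lambda i:cv2.resize(i,None,fx=3,fy=3,interpolation=cv2.INTER_CUBIC)
cv2.imwrite('pics/c3.png',np.hstack([z(a)[:, :470],z(b)]))
E
```

```text
t 14.5 pos [0.5752 0.0374 0.2207] zax [-0.003  0.001 -1.   ] yawY 94.5 F [ 0.3  1.8 -4.9] op 10.8 q [ 0.33  0.6  -0.71  1.64  0.43  1.07  1.15]
[ 0.36942782  0.383645   -0.05954955]
```

View pics/c3.png

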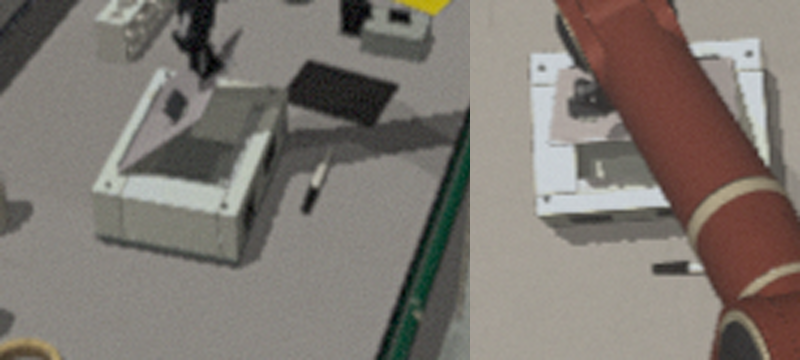

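Panel lifted to about 45° with the fin still held (fingers at side px ~(205,70) of the crop). Continue the arc, then release and go up.

Request:
play_rows:
  rows: [-0.071,0,-0.042,0,0,0,-0.146,0,-0.079,0,0,0,-0.223,0,-0.11,0,0,0,-0.302,0,-0.134,0,0,0,-0.383,0,-0.152,0,0,0,-0.465,0,-0.163,0,0,0,-0.548,0,-0.168,0,0,0,-0.631,0,-0.166,0,0,0,-0.713,0,-0.157,0,0,0,-0.795,0,-0.142,0,0,0,-0.795,0,-0.142,0,0,0,-0.795,0,-0.142,0,0,0]

```text
t: 15.57
position: [0.6939, 0.0469, 0.2427]
ee_rot: [-0.0, -0.04, 0.999, 0.0]
force: [-1.9, 2.6, -1.7]
opening: 0.127
```

```bash
python3 - <<'E'
from h import *
plan([]);s,p,M=st();print(s['moment'])
E
```

```text
t 15.6 pos [0.6939 0.0469 0.2427] zax [-0.001  0.001 -1.   ] yawY 94.6 F [-1.9  2.6 -1.7] op 10.9 q [ 0.22  0.76 -0.67  1.24  0.46  1.29  1.22]
[ 0.33510165  0.6949266  -0.14369687]
```

Request:
play_rows:
  rows: [0,0,0,0,0,0,0,0,0,0,0,0,0,0,0,0,0,0,0,0,0,0,0,0,0,0,-0.5,0,0,0,0,0,-0.5,0,0,0,0,0,-0.5,0,0,0,0,0,-0.5,0,0,0]
  jaw: 40

```text
t: 16.23
position: [0.6959, 0.0467, 0.3214]
ee_rot: [0.004, -0.039, 0.999, 0.0]
force: [0.5, 0.1, -0.6]
opening: 0.468
```

```bash
python3 - <<'E'
from h import *
# tin fin grip: lid/fin centre
plan([((.60,-.15,.30),D(0),'away'),((.478,-.3995,.2),D(-88),'tin'),((.478,-.3995,.043),D(-88),'down')])
a=grab('side','s4')['pixels'][140:260,170:330];b=grab('top','t4')['pixels'][140:260,160:270]
z=lambda i:cv2.resize(i,None,fx=3,fy=3,interpolation=cv2.INTER_CUBIC)
cv2.imwrite('pics/c4.png',np.hstack([z(a)[:, :470],z(b)]))
E
```

```text
t 16.2 pos [0.6959 0.0467 0.3214] zax [ 0.007  0.001 -1.   ] yawY 94.5 F [ 0.5  0.1 -0.6] op 40.0 q [ 0.21  0.71 -0.68  1.1   0.43  1.45  1.26]
away [0.59, -1.0, 0.108, 0.0008, 0.0007, 0.2088] rows>=10.5
away [-0.21, -0.212, 0.03, 0.0002, 0.0001, 0.0537] rows>=2.7
tin [-1.0, -0.489, 0.401, 0.0, 0.0, 0.147] rows>=7.4
tin [-0.658, 0.334, 0.265, 0.0, -0.0, 0.0974] rows>=4.9
down [-0.0, -0.0, 1.0, 0.0, -0.0, 0.0] rows>=3.6
down [-0.0, -0.0, 0.047, 0.0, -0.0, 0.0] rows>=0.2
```

View pics/c4.png

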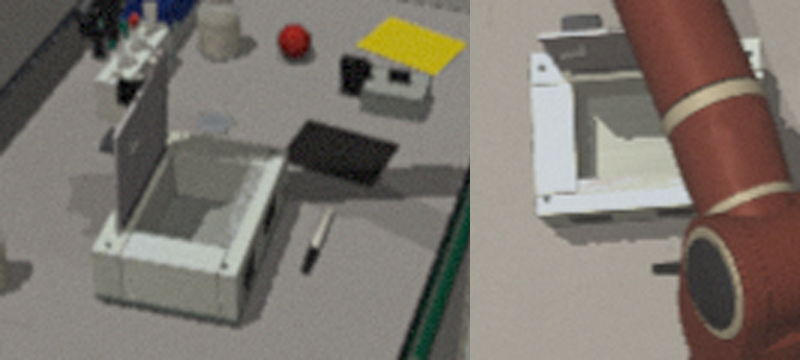

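```bash
cat > kin.py <<'E'
import numpy as np,json,itertools
from scipy.optimize import least_squares
from scipy.spatial.transform import Rotation as R
def fk(q,par,s):
    h,L1,L2,L3,e=par[:5]
    E=lambda ax,a:R.from_euler(ax,a)
    r=E('z',s[0]*q[0]);p=np.array([0,0,h]);r=r*E('y',q[1])*E('z',s[1]*q[2]);p=p+r.apply([e,0,L1]);r=r*E('y',q[3])
    p=p+r.apply([-e,0,0])*0
    r=r*E('z',s[2]*q[4]);p=p+r.apply([0,0,L2]);r=r*E('y',q[5])*E('z',s[3]*q[6]);p=p+r.apply([0,0,L3])
    return p,r*E('z',s[4]*np.pi/2)
D=[json.loads(l) for l in open('log.jsonl')]
def fit():
    best=None
    for s in itertools.product([-1],[1,-1],[1,-1],[1,-1],[1,-1]):
        def res(par):
            o=[]
            for q,p,M in D:
                a,r=fk(q,par,s);o+=list(a-p);o+=list(.2*(R.from_matrix(M).inv()*r).as_rotvec())
            return np.array(o)
        f=least_squares(res,[.4,.44,.44,.3,0])
        if best is None or f.cost<best[0]: best=(f.cost,f.x,s,np.sqrt(np.mean(f.fun**2)))
    return best
if __name__=='__main__': print(len(D),fit())
E
python3 kin.py
```

```text
12 (np.float64(0.0005952222006783374), array([ 0.46757261,  0.59176856,  0.36672982,  0.56962661, -0.02563584]), (-1, -1, -1, -1, 1), np.float64(0.004066196013332695))
```

Request:
play_rows:
  rows: [0.59,-1,0.108,0,0,0.2088,0.59,-1,0.108,0,0,0.2088,0.59,-1,0.108,0,0,0.2088,0.59,-1,0.108,0,0,0.2088,0.59,-1,0.108,0,0,0.2088,0.59,-1,0.108,0,0,0.2088,0.59,-1,0.108,0,0,0.2088,0.59,-1,0.108,0,0,0.2088,0.59,-1,0.108,0,0,0.2088,0.59,-1,0.108,0,0,0.2088,0.59,-1,0.108,0,0,0.2088,0.59,-1,0.108,0,0,0.2088]
  jaw: 60

```text
t: 17.33
position: [0.6174, -0.1106, 0.2999]
ee_rot: [-0.001, 0.579, 0.816, -0.001]
force: [-0.6, 0.1, -0.7]
opening: 0.702
```

Request:
play_rows:
  rows: [-0.21,-0.212,0.03,0,0,0.0537,-0.21,-0.212,0.03,0,0,0.0537,-0.21,-0.212,0.03,0,0,0.0537,-0.21,-0.212,0.03,0,0,0.0537,-0.21,-0.212,0.03,0,0,0.0537]

```text
t: 17.75
position: [0.5984, -0.1503, 0.2962]
ee_rot: [-0.001, 0.706, 0.709, -0.0]
force: [0.1, -0.3, 0.0]
opening: 0.703
```

Request:
play_rows:
  rows: [-1,-0.489,0.4,0,0,0.147,-1,-0.489,0.4,0,0,0.147,-1,-0.489,0.4,0,0,0.147,-1,-0.489,0.4,0,0,0.147,-1,-0.489,0.4,0,0,0.147,-1,-0.489,0.4,0,0,0.147,-1,-0.489,0.4,0,0,0.147,-1,-0.489,0.4,0,0,0.147,-1,-0.489,0.4,0,0,0.147]

```text
t: 18.5
position: [0.5258, -0.2997, 0.2365]
ee_rot: [-0.0, 0.947, 0.32, -0.0]
force: [0.1, -0.2, 0.3]
opening: 0.702
```

```bash
python3 - <<'E'
from h import *
plan([((.478,-.3995,.2),D(-88),'tin'),((.478,-.3995,.043),D(-88),'down')])
E
```

```text
t 18.5 pos [ 0.5258 -0.2997  0.2365] zax [-0.001  0.001 -1.   ] yawY -52.7 F [ 0.1 -0.2  0.3] op 59.9 q [ 0.51  0.54 -0.04  1.55  0.02  1.05 -0.46]
tin [-0.657, 0.336, 0.243, -0.0002, 0.0, 0.0981] rows>=4.9
down [0.001, -0.0, 1.0, 0.0, 0.0, -0.0] rows>=3.6
down [-0.0, -0.0, 0.047, 0.0001, 0.0, -0.0] rows>=0.2
```

Request:
play_rows:
  rows: [-0.657,0.336,0.243,0,0,0.098,-0.657,0.336,0.243,0,0,0.098,-0.657,0.336,0.243,0,0,0.098,-0.657,0.336,0.243,0,0,0.098,-0.657,0.336,0.243,0,0,0.098,-0.657,0.336,0.243,0,0,0.098,-0.657,0.336,0.243,0,0,0.098]

```text
t: 19.08
position: [0.478, -0.3994, 0.2002]
ee_rot: [-0.0, 1.0, 0.019, -0.0]
force: [0.4, 0.6, -0.3]
opening: 0.702
```

```bash
python3 - <<'E'
from h import *
plan([((.478,-.3995,.045),D(-88),'down')])
E
sed -i 's/\[\.4,\.44,\.44,\.3,0\]/[.4,.44,.44,.3,0]/' kin.py; python3 kin.py
python3 - <<'E'
import cv2,numpy as np
a=cv2.imread('pics/s4.png')[140:190,270:330];cv2.imwrite('pics/tin_s.png',cv2.resize(a,None,fx=8,fy=8,interpolation=cv2.INTER_CUBIC))
E
```

```text
t 19.1 pos [ 0.478  -0.3994  0.2002] zax [-0.     0.001 -1.   ] yawY -87.8 F [ 0.4  0.6 -0.3] op 60.0 q [ 0.59  0.6   0.13  1.55 -0.09  0.99 -0.79]
down [0.0, 0.001, 1.0, -0.0001, 0.0, 0.0006] rows>=3.6
down [0.0, 0.001, 0.035, -0.0, 0.0, 0.0] rows>=0.1
14 (np.float64(0.0011538907327113648), array([ 0.27940258,  0.59163859,  0.36784149,  0.38071599, -0.02566314]), (-1, -1, -1, -1, 1), np.float64(0.005241525433886601))
```

Request:
play_rows:
  rows: [0,0,0.25,0,0,0,0,0,0.5,0,0,0,0,0,0.75,0,0,0,0,0,1,0,0,0,0,0,1,0,0,0,0,0,1,0,0,0]

```text
t: 19.58
position: [0.4768, -0.3987, 0.0491]
ee_rot: [-0.002, 1.0, 0.018, -0.001]
force: [0.1, -0.5, 0.3]
opening: 0.701
```

Request:
play_rows:
  rows: [0,0,0.035,0,0,0,0,0,0.035,0,0,0]

```text
t: 19.75
position: [0.4789, -0.4013, 0.0476]
ee_rot: [0.001, 1.0, 0.017, 0.002]
force: [0.3, 0.0, 0.3]
opening: 0.704
```

Request:
play_rows:
  rows: [0,0,0,0,0,0,0,0,0,0,0,0,0,0,0,0,0,0,0,0,0,0,0,0,0,0,0,0,0,0,0,0,0,0,0,0,0,0,0,0,0,0,0,0,0,0,0,0]
  jaw: 0
  grip_force: 60

```text
t: 20.42
position: [0.4782, -0.4006, 0.0467]
ee_rot: [0.0, 1.0, 0.016, 0.001]
force: [0.1, 1.7, 6.2]
opening: 0.196
```

```bash
python3 - <<'E'
from h import *
plan([]);s,p,M=st();print(s['moment'])
E
```

```text
t 20.4 pos [ 0.4782 -0.4006  0.0467] zax [ 0.002 -0.001 -1.   ] yawY -88.1 F [0.1 1.7 6.2] op 16.8 q [ 0.6   0.79  0.1   1.68 -0.11  0.67 -0.78]
[ 0.30881227  0.10834021 -0.01498366]
```

Request:
play_rows:
  rows: [0,0,-0.1,0,0,0,0,0,-0.2,0,0,0,0,0,-0.3,0,0,0,0,0,-0.35,0,0,0,0,0,-0.35,0,0,0,0,0,-0.35,0,0,0,0,0,-0.35,0,0,0,0,0,-0.35,0,0,0]

```text
t: 21.08
position: [0.4766, -0.3996, 0.0965]
ee_rot: [-0.001, 1.0, 0.016, -0.001]
force: [-1.0, -0.2, -2.7]
opening: 0.19
```

Request:
play_rows:
  rows: [0.05,-0.15,0,0,0,0,0.1,-0.3,0,0,0,0,0.15,-0.48,0,0,0,0,0.2,-0.65,0,0,0,0,0.25,-0.82,0,0,0,0,0.29,-0.95,0,0,0,0,0.307,-1,0,0,0,0,0.307,-1,0,0,0,0,0.307,-1,0,0,0,0]

```text
t: 21.83
position: [0.5182, -0.2501, 0.0975]
ee_rot: [0.001, 1.0, 0.016, -0.0]
force: [0.1, -1.1, -2.7]
opening: 0.196
```

```bash
python3 - <<'E'
from h import *
plan([]);s,p,M=st();print(s['moment'])
a=grab('side','s5')['pixels'][140:220,230:330];b=grab('top','t5')['pixels'][180:280,260:360]
z=lambda i:cv2.resize(i,(400,int(400*i.shape[0]/i.shape[1])),interpolation=cv2.INTER_CUBIC)
a,b=z(a),z(b);h=max(len(a),len(b));pd=lambda i:np.vstack([i,np.zeros((h-len(i),400,3),np.uint8)])
cv2.imwrite('pics/c5.png',np.hstack([pd(a),pd(b)]))
E
```

```text
t 21.8 pos [ 0.5182 -0.2501  0.0975] zax [-0.001 -0.001 -1.   ] yawY -88.2 F [ 0.1 -1.1 -2.7] op 16.7 q [ 0.33  0.66  0.13  1.79 -0.12  0.69 -1.01]
[-0.0984362  -0.08652247 -0.00084098]
```

View pics/c5.png

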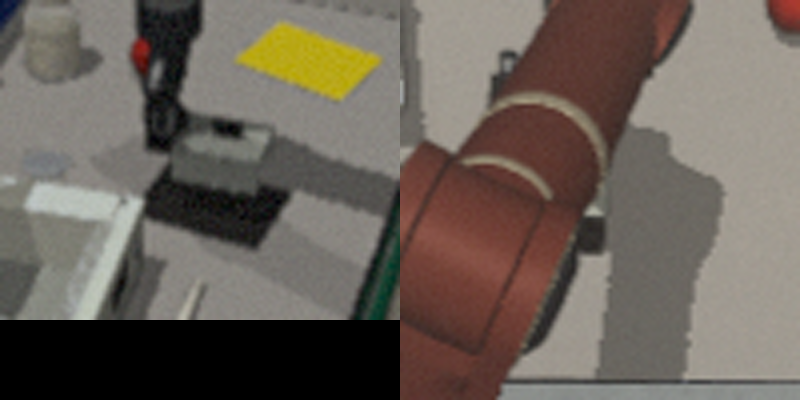

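Request:
play_rows:
  rows: [0,0,0.06,0,0,0,0,0,0.12,0,0,0,0,0,0.18,0,0,0,0,0,0.24,0,0,0,0,0,0.29,0,0,0,0,0,0.315,0,0,0,0,0,0.315,0,0,0,0,0,0.315,0,0,0]

```text
t: 22.6
position: [0.5186, -0.249, 0.0503]
ee_rot: [0.0, 1.0, 0.016, 0.0]
force: [-1.0, -0.7, -3.9]
opening: 0.192
```

```bash
python3 - <<'E'
from h import *
plan([]);s,p,M=st();print(s['moment'])
E
```

```text
t 22.6 pos [ 0.5186 -0.249   0.0503] zax [ 0. -0. -1.] yawY -88.2 F [-1.  -0.7 -3.9] op 16.4 q [ 0.34  0.73  0.11  1.82 -0.14  0.59 -1.  ]
[ 0.00083667 -0.15018154 -0.00487366]
```

Request:
play_rows:
  rows: [0,0,0.01,0,0,0,0,0,0.015,0,0,0,0,0,0.015,0,0,0]

```text
t: 22.85
position: [0.519, -0.2491, 0.0497]
ee_rot: [0.0, 1.0, 0.016, 0.001]
force: [-0.6, 0.7, 4.0]
opening: 0.196
```

Request:
play_rows:
  rows: [0,0,0,0,0,0,0,0,0,0,0,0,0,0,0,0,0,0,0,0,0,0,0,0,0,0,0,0,0,0]
  jaw: 60

```text
t: 23.27
position: [0.5186, -0.2489, 0.0483]
ee_rot: [-0.0, 1.0, 0.016, 0.0]
force: [-0.2, -0.3, -0.6]
opening: 0.706
```

Request:
play_rows:
  rows: [0,0,-0.3,0,0,0,0,0,-0.7,0,0,0,0,0,-0.7,0,0,0,0,0,-0.7,0,0,0,0,0,-0.7,0,0,0]

```text
t: 23.68
position: [0.5193, -0.2492, 0.1548]
ee_rot: [0.001, 1.0, 0.016, 0.002]
force: [-0.9, 0.5, -0.8]
opening: 0.701
```

```bash
python3 - <<'E'
from h import *
# ridge: 76mm toward lip from grip
c=np.array([.5186,-.249]);yaw=np.radians(1.8);r=c-.076*np.array([np.cos(yaw),np.sin(yaw)])
print(r)
plan([((*r,.15),D(-88.2),'ridge'),((*r,.055),D(-88.2),'down')])
b=grab('top','t6')['pixels'][180:280,260:360]
a=grab('side','s6')['pixels'][140:220,230:330]
z=lambda i:cv2.resize(i,(400,int(400*i.shape[0]/i.shape[1])),interpolation=cv2.INTER_CUBIC)
a,b=z(a),z(b);h=max(len(a),len(b));pd=lambda i:np.vstack([i,np.zeros((h-len(i),400,3),np.uint8)])
cv2.imwrite('pics/c6.png',np.hstack([pd(a),pd(b)]))
E
```

```text
[ 0.4426375  -0.25138722]
t 23.7 pos [ 0.5193 -0.2492  0.1548] zax [ 0.003 -0.001 -1.   ] yawY -88.2 F [-0.9  0.5 -0.8] op 59.8 q [ 0.32  0.59  0.15  1.74 -0.11  0.82 -1.02]
ridge [-0.511, -0.002, 0.03, 0.0002, -0.0005, 0.0001] rows>=1.8
down [-0.0, -0.0, 0.634, 0.0, 0.0, -0.0] rows>=2.3
```

View pics/c6.png

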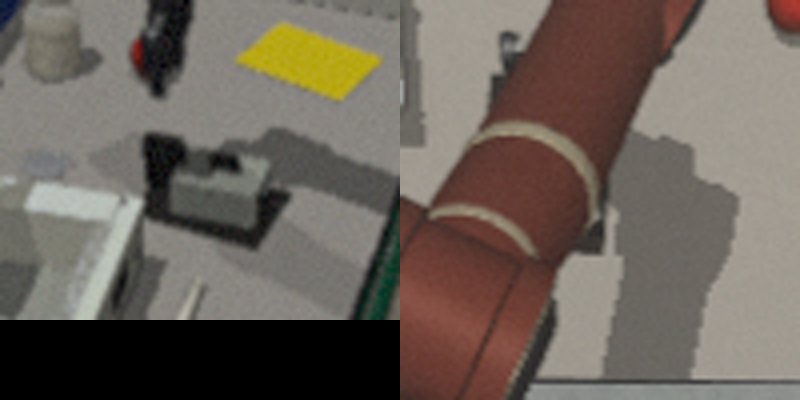

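Request:
play_rows:
  rows: [-0.25,0,0,0,0,0,-0.511,-0.002,0,0,0,0,-0.511,-0.002,0.03,0,0,0,-0.511,-0.002,0.03,0,0,0]
  jaw: 40

```text
t: 24.12
position: [0.4378, -0.2505, 0.1467]
ee_rot: [-0.001, 1.0, 0.014, -0.003]
force: [0.3, -0.5, -0.1]
opening: 0.463
```

```bash
python3 - <<'E'
from h import *
f=manip.grab_frame('side')
f0=cv2.imread('pics/s6.png').astype(int)
g=f0[170:195,278:298];m=(g.max(2)<70).astype(np.uint8);n,l,s,c=cv2.connectedComponentsWithStats(m)
for i in range(1,n):
    if s[i,4]>8: print(c[i]+[278,170],s[i],onz(f,c[i]+[278,170],.062)[0].round(4))
plan([((.4426,-.2512,.055),D(-88.2),'down')])
E
```

```text
[283.52727273 180.07272727] [ 0  7 12  7 55] [ 0.4589 -0.2512  0.062 ]
[295.6 190.7] [16 17  4  8 30] [ 0.3846 -0.1918  0.062 ]
t 24.2 pos [ 0.4406 -0.2507  0.1475] zax [-0.003  0.002 -1.   ] yawY -88.2 F [0.3 0.  0.6] op 39.8 q [ 0.38  0.51  0.14  1.93 -0.11  0.71 -0.96]
down [0.015, 0.005, 0.617, -0.0003, 0.0004, -0.0001] rows>=2.2
```

Request:
play_rows:
  rows: [0.025,0,0.2,0,0,0,0.025,0,0.4,0,0,0,0.025,0,0.6,0,0,0,0.025,0,0.61,0,0,0,0.025,0,0.61,0,0,0]

```text
t: 24.58
position: [0.4458, -0.2501, 0.0557]
ee_rot: [-0.001, 1.0, 0.017, -0.002]
force: [1.0, -0.7, 0.4]
opening: 0.469
```

Request:
play_rows:
  rows: [0,0,0,0,0,0,0,0,0,0,0,0,0,0,0,0,0,0,0,0,0,0,0,0,0,0,0,0,0,0,0,0,0,0,0,0]
  jaw: 0
  grip_force: 40

```text
t: 25.08
position: [0.4471, -0.2516, 0.0591]
ee_rot: [0.001, 1.0, 0.016, 0.002]
force: [-0.6, -0.1, 6.9]
opening: 0.103
```

```bash
python3 - <<'E'
from h import *
plan([]);s,p,M=st();print(s['moment'])
E
```

```text
t 25.1 pos [ 0.4471 -0.2516  0.0591] zax [ 0.004 -0.002 -1.   ] yawY -88.2 F [-0.6 -0.1  6.9] op 8.8 q [ 0.4   0.66  0.11  2.   -0.14  0.49 -0.93]
[0.05565019 0.00490803 0.0200734 ]
```

Request:
play_rows:
  rows: [0,0,-0.022,0,0,0,-0.05,0,-0.022,0,0,0,-0.1,0,-0.022,0,0,0,-0.15,0,-0.022,0,0,0,-0.2,0,-0.022,0,0,0,-0.25,0,-0.022,0,0,0,-0.3,0,-0.022,0,0,0,-0.34,0,-0.022,0,0,0,-0.36,0,-0.022,0,0,0,-0.36,0,-0.022,0,0,0,-0.36,0,-0.022,0,0,0]

```text
t: 26.0
position: [0.3919, -0.2528, 0.0607]
ee_rot: [0.0, 1.0, 0.016, 0.0]
force: [-0.9, 0.2, 0.3]
opening: 0.101
```

```bash
python3 - <<'E'
from h import *
plan([]);s,p,M=st();print(s['moment'])
a=grab('side','s7')['pixels'][140:220,230:330];b=grab('top','t7')['pixels'][180:280,260:360]
z=lambda i:cv2.resize(i,(400,int(400*i.shape[0]/i.shape[1])),interpolation=cv2.INTER_CUBIC)
a,b=z(a),z(b);h=max(len(a),len(b));pd=lambda i:np.vstack([i,np.zeros((h-len(i),400,3),np.uint8)])
cv2.imwrite('pics/c7.png',np.hstack([pd(a),pd(b)]))
E
```

```text
t 26.0 pos [ 0.3919 -0.2528  0.0607] zax [ 0.001 -0.    -1.   ] yawY -88.2 F [-0.9  0.2  0.3] op 8.7 q [ 0.46  0.61  0.09  2.12 -0.13  0.42 -0.88]
[-0.00951379  0.03237169  0.04355018]
```

View pics/c7.png

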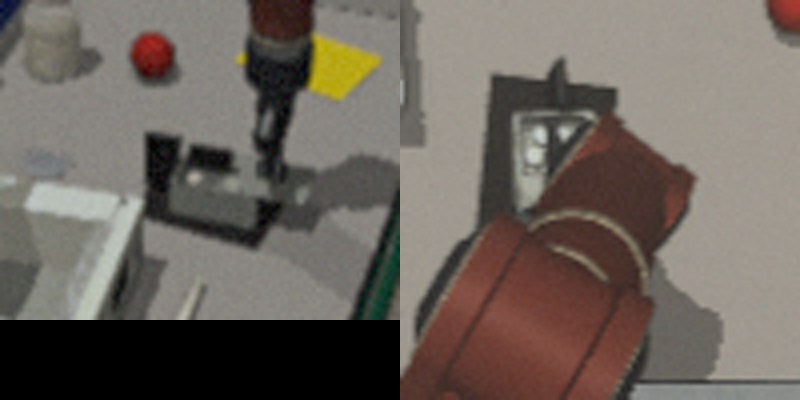

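Request:
play_rows:
  rows: [0,0,-0.1,0,0,0,0,0,-0.25,0,0,0,0,0,-0.4,0,0,0,0,0,-0.4,0,0,0,0,0,-0.4,0,0,0]

```text
t: 26.52
position: [0.3928, -0.2529, 0.1215]
ee_rot: [0.001, 1.0, 0.016, 0.001]
force: [0.6, 0.0, -0.7]
opening: 0.104
```

Request:
play_rows:
  rows: [0,0.15,0,0,0,0,0,0.3,0,0,0,0,0.03,0.5,0,0,0,0,0.05,0.7,0,0,0,0,0.07,0.85,0,0,0,0,0.09,1,0,0,0,0,0.09,1,0,0,0,0,0.09,1,0,0,0,0,0.09,1,0,0,0,0]

```text
t: 27.27
position: [0.4095, -0.4005, 0.1191]
ee_rot: [-0.002, 1.0, 0.016, -0.001]
force: [-0.1, 0.0, -0.8]
opening: 0.105
```

```bash
python3 - <<'E'
from h import *
p,M=plan([])or st()[1:];plan([((*p[:2],.0155),D(-88.2),'down')])
E
```

```text
t 27.3 pos [ 0.4095 -0.4005  0.1191] zax [-0.002  0.003 -1.   ] yawY -88.1 F [-0.1  0.  -0.8] op 9.0 q [ 0.67  0.63  0.11  1.78 -0.1   0.74 -0.71]
t 27.3 pos [ 0.4095 -0.4005  0.1191] zax [-0.002  0.003 -1.   ] yawY -88.1 F [-0.1  0.  -0.8] op 9.0 q [ 0.67  0.63  0.11  1.78 -0.1   0.74 -0.71]
down [0.001, 0.002, 0.691, -0.0005, 0.0003, 0.0002] rows>=2.5
```

Request:
play_rows:
  rows: [0,0,0.15,0,0,0,0,0,0.3,0,0,0,0,0,0.45,0,0,0,0,0,0.58,0,0,0,0,0,0.65,0,0,0,0,0,0.69,0,0,0,0,0,0.69,0,0,0,0,0,0.7,0,0,0]

```text
t: 27.93
position: [0.4106, -0.4022, 0.0163]
ee_rot: [0.0, 1.0, 0.016, 0.001]
force: [-1.3, -1.2, -0.5]
opening: 0.104
```

```bash
python3 - <<'E'
from h import *
plan([]);s,p,M=st();print(s['moment'])
E
python3 kin.py
```

```text
t 27.9 pos [ 0.4106 -0.4022  0.0163] zax [ 0.001 -0.001 -1.   ] yawY -88.1 F [-1.3 -1.2 -0.5] op 8.9 q [ 0.68  0.79  0.08  1.84 -0.12  0.52 -0.69]
[ 0.04568017  0.00937823 -0.02326137]
24 (np.float64(0.004309530825551159), array([ 0.04008257,  0.58016347,  0.3705076 ,  0.12783859, -0.02075847]), (-1, -1, -1, -1, 1), np.float64(0.007736575133695895))
```

Request:
play_rows:
  rows: [0,0,0.008,0,0,0,0,0,0.016,0,0,0,0,0,0.016,0,0,0]

```text
t: 28.18
position: [0.4106, -0.4027, 0.0142]
ee_rot: [0.001, 1.0, 0.016, 0.001]
force: [0.3, -0.1, 1.4]
opening: 0.104
```

Request:
play_rows:
  rows: [0,0,0,0,0,0,0,0,0,0,0,0,0,0,0,0,0,0,0,0,0,0,0,0]
  jaw: 40

```text
t: 28.52
position: [0.41, -0.4021, 0.0133]
ee_rot: [0.0, 1.0, 0.016, 0.0]
force: [0.7, -0.0, 0.2]
opening: 0.469
```

Request:
play_rows:
  rows: [0,0,-0.2,0,0,0,0,0,-0.5,0,0,0,0,0,-0.9,0,0,0,0,0,-0.9,0,0,0,0,0,-0.9,0,0,0]

```text
t: 28.93
position: [0.4126, -0.405, 0.1542]
ee_rot: [0.004, 1.0, 0.016, 0.004]
force: [0.5, -0.1, 0.6]
opening: 0.471
```

```bash
cat > kin.py <<'E'
import numpy as np,json,itertools
from scipy.optimize import least_squares
from scipy.spatial.transform import Rotation as R
E=lambda ax,a:R.from_euler(ax,a)
def fk(q,par,s):
    h,L1,e1,L2,e2,L3,e3=par[:7]
    r=E('z',s[0]*q[0]);p=np.array([0,0,h]);r=r*E('y',q[1])*E('z',s[1]*q[2]);p=p+r.apply([e1,0,L1]);r=r*E('y',q[3])*E('z',s[2]*q[4])
    p=p+r.apply([e2,0,L2]);r=r*E('y',q[5]);p=p+r.apply([e3,0,0]);r=r*E('z',s[3]*q[6]);p=p+r.apply([0,0,L3])
    return p,r*E('z',s[4]*np.pi/2)
D=[json.loads(l) for l in open('log.jsonl')]
def fit():
    out=[]
    for s in itertools.product([-1],[1,-1],[1,-1],[1,-1],[1,-1]):
        def res(par):
            o=[]
            for q,p,M in D:
                a,r=fk(q,par,s);o+=list(a-p);o+=list(.2*(R.from_matrix(M).inv()*r).as_rotvec())
            return np.array(o+[.001*(par[5]-.25)])
        f=least_squares(res,[.4,.4,0,.4,0,.25,0])
        out.append((f.cost,f.x.round(4),s,np.abs(f.fun).max()))
    return sorted(out,key=lambda o:o[0])
if __name__=='__main__':
    o=fit()
    for x in o[:2]: print(x)
    for q,p,M in D[-6:]:
        a,r=fk(q,o[0][1],o[0][2]);print((a-p).round(4),(R.from_matrix(M).inv()*r).as_rotvec().round(3))
E
python3 kin.py; python3 -c "
from h import *
plan([])"
```

```text
(np.float64(0.00425830916785489), array([ 0.0864,  0.5791, -0.0332,  0.3695, -0.0049,  0.1842, -0.0087]), (-1, -1, -1, -1, 1), np.float64(0.0236195310446016))
(np.float64(0.1786224383771509), array([-0.0885,  0.58  ,  0.0048,  0.3731, -0.0018, -0.0151,  0.0247]), (-1, -1, 1, -1, 1), np.float64(0.16689118701194564))
[ 0.0065  0.0235 -0.0016] [ 0.  0. -0.]
[ 0.0119  0.0199 -0.0003] [ 0. -0. -0.]
[ 0.0119  0.0192 -0.0008] [ 0.  0. -0.]
[ 0.0162  0.0173 -0.    ] [0. 0. 0.]
[ 0.0162  0.0173 -0.    ] [0. 0. 0.]
[0.0213 0.0119 0.0006] [ 0.  0. -0.]
t 28.9 pos [ 0.4126 -0.405   0.1542] zax [ 0.009 -0.008 -1.   ] yawY -88.2 F [ 0.5 -0.1  0.6] op 40.2 q [ 0.66  0.59  0.12  1.75 -0.09  0.8  -0.71]
```

```bash
cat > kin.py <<'E'
import numpy as np,json
from scipy.spatial.transform import Rotation as R
AX='zyzyzyz';SG=[-1,1,-1,1,-1,1,-1]
def rots(q):
    r=R.identity();o=[r.as_matrix()]
    for a,s,x in zip(AX,SG,q): r=r*R.from_euler(a,s*x);o.append(r.as_matrix())
    return o
def fit(reg=3e-3):
    D=[json.loads(l) for l in open('log.jsonl')]
    A=np.vstack([np.hstack(rots(q)) for q,p,M in D]);b=np.hstack([p for q,p,M in D])
    pri=np.zeros(24);pri[[2,11,17,23]]=.33,.45,.42,.3
    x=np.linalg.lstsq(np.vstack([A,reg*np.eye(24)]),np.r_[b,reg*pri],rcond=None)[0]
    return x,np.abs(A@x-b).max()
def fk(q,x):
    r=rots(q);return np.hstack(r)@x,R.from_matrix(r[-1])*R.from_euler('z',np.pi/2)
LO=np.array([-3.12,-.3,-1.34,.26,-1.36,.01,-2.84]);HI=np.array([3.12,2.06,1.32,2.42,4.5,1.98,2.84])
def step(q,x,P,Rt,it=60,damp=1e-2):
    q=q.copy()
    for _ in range(it):
        p,r=fk(q,x);e=np.r_[P-p,(Rt*r.inv()).as_rotvec()*.3]
        if np.abs(e).max()<1e-4: break
        J=np.zeros((6,7))
        for i in range(7):
            d=q.copy();d[i]+=1e-5;p2,r2=fk(d,x);J[:3,i]=(p2-p)/1e-5;J[3:,i]=(r2*r.inv()).as_rotvec()/1e-5*.3
        dq=J.T@np.linalg.solve(J@J.T+damp**2*np.eye(6),e)
        q=np.clip(q+np.clip(dq,-.2,.2),LO+.01,HI-.01)
    p,r=fk(q,x);return q,np.linalg.norm(P-p),np.linalg.norm((Rt*r.inv()).as_rotvec())
if __name__=='__main__':
    x,e=fit();print(x.reshape(8,3).round(3),e)
E
python3 kin.py
```

```text
[[-0.    -0.     0.293]
 [ 0.    -0.006 -0.037]
 [ 0.    -0.006  0.05 ]
 [-0.    -0.005  0.5  ]
 [ 0.    -0.005 -0.024]
 [-0.    -0.     0.396]
 [-0.    -0.     0.003]
 [ 0.     0.     0.303]] 7.0047234955183946e-06
```

```bash
cat > tip.py <<'E'
from kin import *
from h import st
import sys
x,e=fit(1e-6);print(x.reshape(8,3).round(3).tolist(),e)
s,p,M=st();q0=np.array(s['joint_positions'])
mc=np.array([.584,.037]);th=np.radians(4.5)
def tinR(yaw,a): # tin rotation: yaw then tip lip-down by a  (rotation about tin y by -a)
    return R.from_euler('z',yaw)*R.from_euler('y',-a)
def pose(lip,yaw,a,flip):
    T=tinR(yaw,a);P=lip+T.apply([.125,-.0045,.003])
    # tool at upright: z down, y along -/+ tin y
    tool=T*R.from_matrix(np.array([[1,0,0],[0,-1,0],[0,0,-1.]]))
    if flip: tool=tool*R.from_euler('z',np.pi)
    return P,tool
if __name__=='__main__':
  qg,_,_=step(q0,x,*[np.array([.5186,-.25,.17]),R.from_matrix(np.array([[1,0,0],[0,-1,0],[0,0,-1.]]))]);print(qg.round(2))
  for name,yaw,off in (('A +y',94.5,(0,.03)),('B +x',4.5,(.02,0)),('C -y',-85.5,(0,-.03)),('D 45',49.5,(.015,.02)),('E135',139.5,(-.015,.02))):
   for flip in(0,1):
    q=qg.copy();bad=0
    c=mc+R.from_euler('z',th).apply([*off,0])[:2]
    o=[]
    y0=np.radians(1.8)
    # travel: lip path from pad to above chamber with yaw, then tip
    lip0=np.array([.39,-.25,.17])
    for k in np.linspace(0,1,20):
        yw=y0+(np.radians(yaw)-y0)*k
        P0=np.array([.5186,-.25,.2]);
        Pt,_=pose(np.array([*c,.24]),np.radians(yaw),0,0)
        T=tinR(yw,0)*R.from_matrix(np.array([[1,0,0],[0,-1,0],[0,0,-1.]]))
        if flip: T=T*R.from_euler('z',np.pi)
        q,ep,er=step(q,x,P0+(Pt-P0)*k,T);bad=max(bad,ep,er)
    o.append(('up',q.round(2).tolist(),round(bad,3)));
    for a in np.radians(np.arange(5,111,5)):
        zz=.24-.1*min(1,a/1.4)
        P,T=pose(np.array([*c,zz]),np.radians(yaw),a,flip)
        q,ep,er=step(q,x,P,T)
        if max(ep,er)>.01: o.append((round(np.degrees(a)),round(ep,3),round(er,3),q.round(2).tolist()))
    o.append(('end',q.round(2).tolist(),P.round(3).tolist()))
    print(name,flip,o[0],o[1],o[-1])
E
python3 tip.py
```

```text
[[-0.0, -0.0, 0.293], [0.0, -0.006, -0.037], [0.0, -0.006, 0.05], [-0.0, -0.005, 0.5], [0.0, -0.005, -0.024], [-0.0, -0.0, 0.396], [-0.0, -0.0, 0.003], [0.0, 0.0, 0.303]] 7.953082636902309e-13
[ 0.32  0.57  0.15  1.73 -0.11  0.86 -1.06]
A +y 0 ('up', [-0.17, 0.55, -0.32, 1.53, 0.19, 1.09, -0.45], np.float64(0.0)) ('end', [0.87, 1.4, -1.02, 1.52, -0.77, 1.39, 0.66], [0.59, 0.022, 0.256]) ('end', [0.87, 1.4, -1.02, 1.52, -0.77, 1.39, 0.66], [0.59, 0.022, 0.256])
A +y 1 ('up', [-0.97, 0.82, 1.23, 1.56, -0.79, 1.33, -2.71], np.float64(0.579)) ('end', [0.46, 1.15, -0.16, 1.53, -1.25, 1.97, -2.09], [0.59, 0.022, 0.256]) ('end', [0.46, 1.15, -0.16, 1.53, -1.25, 1.97, -2.09], [0.59, 0.022, 0.256])
B +x 0 ('up', [-0.15, 0.75, 0.14, 1.13, -0.1, 1.27, -1.52], np.float64(0.0)) (45, np.float64(0.014), np.float64(0.046), [-0.11, 0.41, 0.02, 1.97, -0.15, 0.02, -1.44]) ('end', [3.11, 2.05, -1.33, 2.41, -1.35, 0.02, 2.2], [0.559, 0.031, 0.256])
B +x 1 ('up', [-0.64, 1.11, 1.31, 1.33, -1.25, 1.63, -2.83], np.float64(1.224)) (5, np.float64(0.135), np.float64(1.166), [-0.68, 1.08, 1.31, 1.41, -1.27, 1.5
[... 850 characters left out ...]
.31, 1.32, -1.1, 1.61, -2.83], np.float64(0.608)) (5, np.float64(0.077), np.float64(0.547), [-0.79, 1.03, 1.31, 1.38, -1.14, 1.56, -2.83]) ('end', [1.29, 2.05, -1.33, 2.26, -1.35, 0.02, -1.49], [0.571, 0.021, 0.256])
E135 0 ('up', [0.06, 0.41, -0.55, 1.83, 0.25, 0.97, 0.26], np.float64(0.0)) (80, np.float64(0.004), np.float64(0.014), [0.45, 1.2, -0.87, 1.06, -0.34, 1.97, 0.48]) ('end', [0.49, 1.62, -1.33, 0.8, -0.4, 1.97, -0.0], [0.605, 0.03, 0.256])
E135 1 ('up', [-0.99, 0.53, 1.01, 1.86, -0.51, 1.05, -2.04], np.float64(0.579)) (75, np.float64(0.003), np.float64(0.01), [0.36, 1.07, -0.58, 1.11, -0.44, 1.97, -2.47]) ('end', [0.44, 1.53, -1.05, 0.76, -0.59, 1.97, -2.83], [0.605, 0.03, 0.256])
```

```bash
python3 - <<'E'
from h import *
ft=grab('top','t8');fs=grab('side','s8')
print('fin',onz(ft,[(299.5,201)],.06))
a=fs['pixels'][140:220,230:330];b=ft['pixels'][180:280,260:360]
z=lambda i:cv2.resize(i,(400,int(400*i.shape[0]/i.shape[1])),interpolation=cv2.INTER_CUBIC)
a,b=z(a),z(b);h=max(len(a),len(b));pd=lambda i:np.vstack([i,np.zeros((h-len(i),400,3),np.uint8)])
cv2.imwrite('pics/c8.png',np.hstack([pd(a),pd(b)]))
for n,f,(x0,x1,y0,y1) in(('top',ft,(280,320,180,240)),('side',fs,(260,290,165,195))):
    g=f['pixels'][y0:y1,x0:x1].astype(int);m=(g.max(2)<42).astype(np.uint8);nn,l,s,c=cv2.connectedComponentsWithStats(m)
    for i in range(1,nn):
        if s[i,4]>8: print(n,c[i]+[x0,y0],s[i])
plan([((.519,-.2535,.17),D(-88.2),'fin'),((.519,-.2535,.05),D(-88.2),'down')])
E
```

```text
fin [[ 0.52254862 -0.2538025   0.06      ]]
side [285.96428571 169.21428571] [23  2  7  5 28]
side [269.62831858 183.07079646] [  7   9   8  21 113]
t 29.0 pos [ 0.4102 -0.4023  0.1492] zax [ 0.002 -0.001 -1.   ] yawY -88.2 F [-0.1  0.1 -1.1] op 40.0 q [ 0.66  0.59  0.12  1.75 -0.09  0.8  -0.71]
fin [0.757, -0.968, -0.139, 0.0002, -0.0002, 0.0001] rows>=4.4
down [-0.0, -0.0, 0.8, -0.0, -0.0, -0.0] rows>=2.9
```

View pics/c8.png

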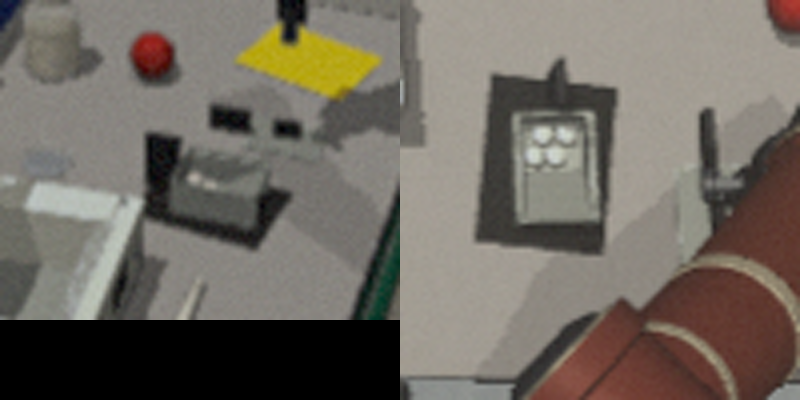

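Request:
play_rows:
  rows: [0,0,-0.139,0,0,0,0.2,-0.25,-0.139,0,0,0,0.4,-0.5,-0.139,0,0,0,0.6,-0.75,-0.139,0,0,0,0.757,-0.968,-0.139,0,0,0,0.757,-0.968,-0.139,0,0,0,0.757,-0.968,-0.139,0,0,0]

```text
t: 29.62
position: [0.5218, -0.2453, 0.1666]
ee_rot: [-0.003, 1.0, 0.022, -0.001]
force: [1.3, 0.4, -0.1]
opening: 0.468
```

Request:
play_rows:
  rows: [0,0,0.2,0,0,0,0,0,0.4,0,0,0,0,0,0.6,0,0,0,0,0,0.8,0,0,0,0,0,0.8,0,0,0,0,0,0.8,0,0,0]

```text
t: 30.12
position: [0.5162, -0.2534, 0.0468]
ee_rot: [-0.001, 1.0, 0.015, -0.003]
force: [0.1, 0.0, 0.0]
opening: 0.465
```

Request:
play_rows:
  rows: [0,0,0,0,0,0,0,0,0,0,0,0,0,0,0,0,0,0,0,0,0,0,0,0,0,0,0,0,0,0,0,0,0,0,0,0,0,0,0,0,0,0]
  jaw: 0
  grip_force: 80

```text
t: 30.7
position: [0.52, -0.254, 0.051]
ee_rot: [0.001, 1.0, 0.016, 0.002]
force: [0.3, 0.6, 7.7]
opening: 0.086
```

```bash
python3 - <<'E'
from h import *
plan([((.519,-.2535,.2),D(-88.2),'up'),((.519,-.2535,.2),D(4.5),'yaw'),((.586,-.09,.285),D(4.5),'go')])
E
```

```text
t 30.7 pos [ 0.52  -0.254  0.051] zax [ 0.003 -0.002 -1.   ] yawY -88.2 F [0.3 0.6 7.7] op 7.4 q [ 0.35  0.73  0.1   1.81 -0.12  0.6  -1.01]
up [-0.003, -0.002, -0.993, 0.0003, -0.0005, 0.0001] rows>=3.6
yaw [-0.0, -0.0, -0.0, -0.0, -0.0, -0.2188] rows>=11.0
yaw [0.0, -0.0, -0.0, 0.0, -0.0, -0.0387] rows>=1.9
go [1.0, 0.504, -0.539, 0.0, -0.0, -0.0] rows>=4.5
go [0.052, 0.027, -0.028, 0.0, -0.0, -0.0] rows>=0.2
```

Request:
play_rows:
  rows: [0,0,-0.1,0,0,0,0,0,-0.25,0,0,0,0,0,-0.45,0,0,0,0,0,-0.65,0,0,0,0,0,-0.85,0,0,0,0,0,-0.99,0,0,0,0,0,-0.99,0,0,0,0,0,-0.99,0,0,0]

```text
t: 31.37
position: [0.5191, -0.2534, 0.1985]
ee_rot: [0.0, 1.0, 0.016, 0.001]
force: [-0.5, 0.6, -3.6]
opening: 0.086
```

Request:
play_rows:
  rows: [0,0,0,0,0,-0.01,0,0,0,0,0,-0.026,0,0,0,0,0,-0.042,0,0,0,0,0,-0.058,0,0,0,0,0,-0.074,0,0,0,0,0,-0.09,0,0,0,0,0,-0.106,0,0,0,0,0,-0.12,0,0,0,0,0,-0.13,0,0,0,0,0,-0.13,0,0,0,0,0,-0.13]

```text
t: 32.28
position: [0.5175, -0.2528, 0.1956]
ee_rot: [-0.002, 0.912, 0.411, -0.001]
force: [-1.3, -0.4, -1.2]
opening: 0.09
```

Request:
play_rows:
  rows: [0,0,0,0,0,-0.01,0,0,0,0,0,-0.026,0,0,0,0,0,-0.042,0,0,0,0,0,-0.058,0,0,0,0,0,-0.074,0,0,0,0,0,-0.09,0,0,0,0,0,-0.106,0,0,0,0,0,-0.12,0,0,0,0,0,-0.1275,0,0,0,0,0,-0.1275,0,0,0,0,0,-0.1275]

```text
t: 33.2
position: [0.5182, -0.2532, 0.1967]
ee_rot: [-0.001, 0.679, 0.734, -0.0]
force: [0.1, 0.1, -2.3]
opening: 0.089
```

```bash
python3 - <<'E'
from tip import *
from h import plan,D
c=mc+R.from_euler('z',th).apply([0,.03,0])[:2]
P,T=pose(np.array([*c,.24]),np.radians(94.5),0,0);print(P)
plan([(P,T,'go')])
E
```

```text
[[-0.0, -0.0, 0.293], [0.0, -0.006, -0.037], [0.0, -0.006, 0.05], [-0.0, -0.005, 0.5], [0.0, -0.005, -0.024], [-0.0, -0.0, 0.396], [-0.0, -0.0, 0.003], [0.0, 0.0, 0.303]] 7.73381358953884e-13
[0.57632497 0.19187525 0.243     ]
t 33.2 pos [ 0.5182 -0.2532  0.1967] zax [-0.002  0.001 -1.   ] yawY 4.4 F [ 0.1  0.1 -2.3] op 7.6 q [ 0.61  0.55 -0.31  1.68  0.2   0.94  0.31]
go [1.0, 0.21, -0.105, -0.0001, -0.0001, -0.0001] rows>=3.7
go [1.0, 0.21, -0.105, -0.0001, -0.0, -0.0001] rows>=3.7
go [0.928, 0.196, -0.097, -0.0001, -0.0001, -0.0001] rows>=3.4
```

Request:
play_rows:
  rows: [0.1,0.02,-0.105,0,0,0,0.3,0.06,-0.105,0,0,0,0.5,0.105,-0.105,0,0,0,0.7,0.15,-0.105,0,0,0,0.9,0.19,-0.105,0,0,0,1,0.21,-0.105,0,0,0]

```text
t: 33.7
position: [0.5386, -0.0955, 0.2133]
ee_rot: [-0.001, 0.677, 0.736, 0.001]
force: [0.6, 0.8, -2.2]
opening: 0.09
```

Request:
play_rows:
  rows: [0.2,0.04,-0.105,0,0,0,0.4,0.08,-0.105,0,0,0,0.6,0.125,-0.105,0,0,0,0.8,0.17,-0.105,0,0,0,1,0.21,-0.105,0,0,0]

```text
t: 34.12
position: [0.5578, 0.0522, 0.2289]
ee_rot: [-0.0, 0.679, 0.734, -0.0]
force: [1.4, 0.2, -2.2]
opening: 0.089
```

Request:
play_rows:
  rows: [0.2,0.04,-0.1,0,0,0,0.4,0.08,-0.1,0,0,0,0.6,0.125,-0.1,0,0,0,0.8,0.17,-0.1,0,0,0,0.928,0.196,-0.1,0,0,0,0.928,0.196,-0.1,0,0,0,0.928,0.196,-0.1,0,0,0]

```text
t: 34.7
position: [0.5755, 0.1936, 0.2435]
ee_rot: [-0.0, 0.678, 0.735, -0.0]
force: [0.3, 0.2, -2.1]
opening: 0.088
```

```bash
cat > tp.py <<'E'
from tip import *
from h import log
import sys
c=mc+R.from_euler('z',th).apply([0,.03,0])[:2]
def rows(a0,a1,n):
    s,p,M=log();print('pos',p.round(4),'yax',M.as_matrix()[:,1].round(3),'zax',M.as_matrix()[:,2].round(3),'q',s['joint_positions'].round(2),'F',s['force'].round(1),'op',round(s['opening']*85.4,1))
    q=np.array(s['joint_positions']);x,_=fit(1e-6)
    for a in np.linspace(a0,a1,n+1)[1:]:
        a=np.radians(a);zz=.24-.1*min(1,a/1.4)
        P,T=pose(np.array([*c,zz]),np.radians(94.5),a,0)
        q,ep,er=step(q,x,P,T)
        d=M.inv().apply(P-p)/.15;rv=(M.inv()*T).as_rotvec()/(2*np.pi)
        print((d.round(3)+0).tolist()+(rv.round(4)+0).tolist(),'%.3f'%max(ep,er))
    print('q',q.round(2))
rows(*[float(v) for v in sys.argv[1:3]],int(sys.argv[3]))
E
python3 tp.py 0 40 8
```

```text
[[-0.0, -0.0, 0.293], [0.0, -0.006, -0.037], [0.0, -0.006, 0.05], [-0.0, -0.005, 0.5], [0.0, -0.005, -0.024], [-0.0, -0.0, 0.396], [-0.0, -0.0, 0.003], [0.0, 0.0, 0.303]] 7.758238496080594e-13
pos [0.5755 0.1936 0.2435] yax [ 0.997  0.081 -0.001] zax [-0.001  0.    -1.   ] q [-0.15  0.56 -0.35  1.53  0.2   1.09 -0.46] F [ 0.3  0.2 -2.1] op 7.5
[-0.017, 0.005, -0.028, -0.0002, 0.0139, 0.0004] 0.000
[-0.028, 0.005, -0.058, -0.0002, 0.0277, 0.0004] 0.000
[-0.045, 0.005, -0.087, -0.0002, 0.0416, 0.0004] 0.000
[-0.069, 0.005, -0.114, -0.0003, 0.0555, 0.0004] 0.000
[-0.098, 0.004, -0.139, -0.0003, 0.0694, 0.0004] 0.000
[-0.133, 0.004, -0.161, -0.0003, 0.0833, 0.0004] 0.000
[-0.174, 0.004, -0.18, -0.0003, 0.0972, 0.0004] 0.000
[-0.22, 0.004, -0.195, -0.0003, 0.1111, 0.0004] 0.000
q [ 0.44  0.65 -0.71  1.61 -0.35  0.98  0.12]
```

Request:
play_rows:
  rows: [-0.017,0.005,-0.028,0,0.0139,0,-0.028,0.005,-0.058,0,0.0277,0,-0.045,0.005,-0.087,0,0.0416,0,-0.069,0.005,-0.114,0,0.0555,0,-0.098,0.004,-0.139,0,0.0694,0,-0.133,0.004,-0.161,0,0.0833,0,-0.174,0.004,-0.18,0,0.0972,0,-0.22,0.004,-0.195,0,0.1111,0,-0.22,0.004,-0.195,0,0.1111,0,-0.22,0.004,-0.195,0,0.1111,0]

```text
t: 35.53
position: [0.5802, 0.1538, 0.2709]
ee_rot: [-0.25, 0.641, 0.688, 0.23]
force: [-0.2, 0.0, -2.1]
opening: 0.089
```

```bash
python3 tp.py 40 75 7 | tail -n +2
```

```text
pos [0.5802 0.1538 0.2709] yax [ 0.997  0.071 -0.004] zax [-0.048  0.638 -0.769] q [ 0.45  0.65 -0.71  1.61 -0.35  0.99  0.12] F [-0.2  0.  -2.1] op 7.6
[0.012, -0.006, -0.02, 0.0003, 0.0146, -0.0012] 0.000
[-0.026, -0.006, -0.06, 0.0004, 0.0285, -0.0012] 0.000
[-0.07, -0.005, -0.099, 0.0004, 0.0424, -0.0012] 0.000
[-0.12, -0.005, -0.135, 0.0005, 0.0562, -0.0012] 0.000
[-0.177, -0.004, -0.17, 0.0006, 0.0701, -0.0012] 0.000
[-0.239, -0.004, -0.201, 0.0006, 0.084, -0.0012] 0.000
[-0.306, -0.003, -0.23, 0.0007, 0.0979, -0.0011] 0.000
q [ 0.77  1.01 -0.94  1.61 -0.61  1.11  0.49]
```

Model and arm agree. Continue.

Request:
play_rows:
  rows: [0.012,-0.006,-0.02,0,0.0146,-0.001,-0.026,-0.006,-0.06,0,0.0285,-0.001,-0.07,-0.005,-0.099,0,0.0424,-0.001,-0.12,-0.005,-0.135,0,0.0562,-0.001,-0.177,-0.004,-0.17,0,0.0701,-0.001,-0.239,-0.004,-0.201,0,0.084,-0.001,-0.306,-0.003,-0.23,0,0.0979,-0.001,-0.306,-0.003,-0.23,0,0.0979,-0.001]

```text
t: 36.2
position: [0.5847, 0.097, 0.2623]
ee_rot: [-0.448, 0.54, 0.581, 0.413]
force: [-0.1, -1.2, -5.6]
opening: 0.086
```

```bash
python3 tp.py 75 105 6 | tail -n +2
```

```text
pos [0.5847 0.097  0.2623] yax [ 0.997  0.075 -0.004] zax [-0.074  0.963 -0.258] q [ 0.77  1.02 -0.94  1.62 -0.61  1.1   0.49] F [-0.1 -1.2 -5.6] op 7.4
[-0.009, -0.006, -0.074, 0.0004, 0.0138, -0.0008] 0.000
[-0.022, -0.006, -0.145, 0.0004, 0.0277, -0.0008] 0.000
[-0.039, -0.005, -0.216, 0.0004, 0.0416, -0.0008] 0.000
[-0.063, -0.005, -0.285, 0.0005, 0.0555, -0.0008] 0.000
[-0.092, -0.005, -0.351, 0.0005, 0.0694, -0.0007] 0.000
[-0.127, -0.005, -0.415, 0.0005, 0.0832, -0.0007] 0.000
q [ 0.88  1.36 -1.04  1.53 -0.72  1.33  0.62]
```

Request:
play_rows:
  rows: [-0.009,-0.006,-0.074,0,0.0138,-0.001,-0.022,-0.006,-0.145,0,0.0277,-0.001,-0.039,-0.005,-0.216,0,0.0416,-0.001,-0.063,-0.005,-0.285,0,0.0555,-0.001,-0.092,-0.005,-0.351,0,0.0694,-0.001,-0.127,-0.005,-0.415,0,0.0832,-0.001,-0.127,-0.005,-0.415,0,0.0832,-0.001,-0.127,-0.005,-0.415,0,0.0832,-0.001,-0.127,-0.005,-0.415,0,0.0832,-0.001,-0.127,-0.005,-0.415,0,0.0832,-0.001]

```text
t: 37.03
position: [0.5881, 0.0381, 0.2697]
ee_rot: [0.581, -0.408, -0.452, -0.54]
force: [0.3, 0.3, -2.0]
opening: 0.089
```

```bash
python3 - <<'E'
from h import *
s,p,M=log();print(p,M.as_matrix()[:,2],s['force'],s['joint_positions'].round(2),s['opening']*85.4)
a=grab('side','s9')['pixels'][100:260,190:350];b=grab('top','t9')['pixels'][120:280,190:350]
z=lambda i:cv2.resize(i,(400,int(400*i.shape[0]/i.shape[1])),interpolation=cv2.INTER_CUBIC)
cv2.imwrite('pics/c9.png',np.hstack([z(a),z(b)]))
E
```

```text
[0.58808445 0.03809917 0.26967723] [-0.08498688  0.96229671  0.25838395] [ 0.25810179  0.32494233 -2.01500502] [ 0.87  1.35 -1.05  1.54 -0.72  1.32  0.63] 7.561247030824557
```

View pics/c9.png

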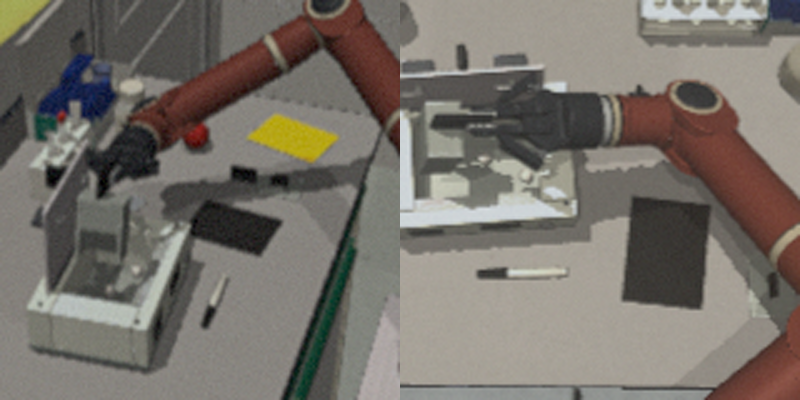

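Request:
play_rows:
  rows: [0,0,-0.05,0,0.014,0,0,0,-0.05,0,0.014,0,0,0,0,0,0,0,0,0,-0.05,0,0.014,0,0,0,-0.05,0,0.014,0,0,0,-0.05,0,0.014,0,0,0,0,0,0,0,0,0,0,0,0,0]

```text
t: 37.8
position: [0.5882, 0.0375, 0.2719]
ee_rot: [0.581, -0.407, -0.452, -0.541]
force: [-0.4, 1.0, 0.6]
opening: 0.086
```

```bash
python3 tp.py 105 65 7 | tail -n +2;python3 - <<'E'
from h import *
a=grab('side','s10')['pixels'][170:250,190:280];b=grab('top','t10')['pixels'][135:225,175:275]
z=lambda i:cv2.resize(i,(400,int(400*i.shape[0]/i.shape[1])),interpolation=cv2.INTER_CUBIC)
a,b=z(a),z(b);h=max(len(a),len(b));pd=lambda i:np.vstack([i,np.zeros((h-len(i),400,3),np.uint8)])
cv2.imwrite('pics/c10.png',np.hstack([pd(a),pd(b)]))
E
```

```text
pos [0.5882 0.0375 0.2719] yax [0.996 0.083 0.017] zax [-0.085  0.962  0.26 ] q [ 0.88  1.35 -1.06  1.54 -0.73  1.32  0.63] F [-0.4  1.   0.6] op 7.3
[-0.07, 0.001, 0.027, -0.0013, -0.0161, 0.0025] 0.000
[-0.08, 0.002, 0.11, -0.0012, -0.0319, 0.0025] 0.000
[-0.099, 0.002, 0.191, -0.001, -0.0478, 0.0026] 0.000
[-0.126, 0.002, 0.27, -0.0009, -0.0637, 0.0027] 0.000
[-0.13, 0.003, 0.353, -0.0008, -0.0796, 0.0027] 0.000
[-0.126, 0.004, 0.438, -0.0006, -0.0954, 0.0028] 0.000
[-0.128, 0.004, 0.517, -0.0005, -0.1113, 0.0028] 0.000
q [ 0.71  0.89 -0.89  1.63 -0.56  1.05  0.41]
```

Request:
play_rows:
  rows: [0,0,0.027,0,-0.0161,0,-0.01,0,0.11,0,-0.0319,0.001,-0.03,0,0.191,0,-0.0478,0.001,-0.055,0,0.27,0,-0.0637,0.002,-0.06,0,0.353,0,-0.0796,0.002,-0.055,0,0.438,0,-0.0954,0.0028,-0.06,0,0.517,0,-0.1113,0.0028,-0.06,0,0.517,0,-0.1113,0.0028]

```text
t: 38.57
position: [0.5795, 0.1207, 0.2868]
ee_rot: [-0.397, 0.567, 0.623, 0.364]
force: [-0.1, 2.7, 0.8]
opening: 0.084
```

```bash
python3 tp.py 65 32 6 | tail -n +2
```

```text
pos [0.5795 0.1207 0.2868] yax [0.996 0.092 0.003] zax [-0.082  0.904 -0.42 ] q [ 0.71  0.87 -0.91  1.62 -0.56  1.07  0.39] F [-0.1  2.7  0.8] op 7.2
[-0.051, 0.016, 0.076, -0.0016, -0.0157, 0.0015] 0.000
[-0.019, 0.017, 0.136, -0.0016, -0.031, 0.0016] 0.000
[0.005, 0.018, 0.195, -0.0015, -0.0463, 0.0016] 0.000
[0.021, 0.019, 0.251, -0.0014, -0.0616, 0.0017] 0.000
[0.031, 0.019, 0.306, -0.0013, -0.0768, 0.0018] 0.000
[0.034, 0.02, 0.356, -0.0012, -0.0921, 0.0018] 0.000
q [ 0.33  0.6  -0.64  1.6  -0.26  0.98  0.01]
```

View pics/c10.png

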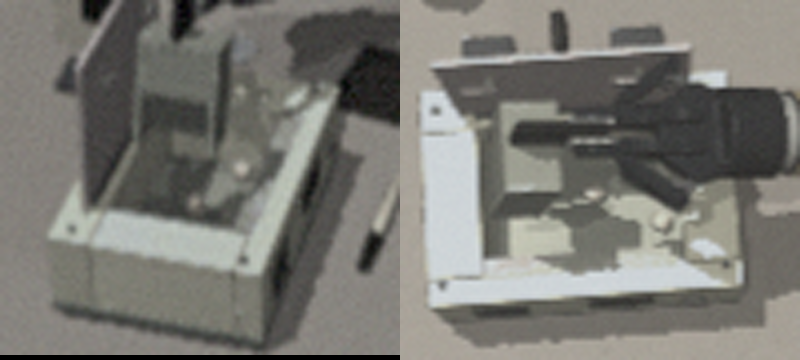

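Request:
play_rows:
  rows: [0,0.016,0.076,-0.001,-0.0157,0.001,0,0.017,0.136,-0.001,-0.031,0.0016,0.005,0.018,0.195,-0.0015,-0.0463,0.0016,0.021,0.019,0.251,-0.0014,-0.0616,0.0017,0.031,0.019,0.306,-0.0013,-0.0768,0.0018,0.034,0.02,0.356,-0.0012,-0.0921,0.0018,0.034,0.02,0.356,-0.0012,-0.0921,0.0018,0.034,0.02,0.356,-0.0012,-0.0921,0.0018]

```text
t: 39.23
position: [0.5787, 0.167, 0.2612]
ee_rot: [-0.207, 0.655, 0.703, 0.184]
force: [-0.0, -0.4, -2.2]
opening: 0.091
```

```bash
python3 tp.py 32 0 6 | tail -n +2
```

```text
pos [0.5787 0.167  0.2612] yax [ 0.997  0.074 -0.012] zax [-0.049  0.53  -0.847] q [ 0.33  0.61 -0.63  1.6  -0.26  0.98  0.02] F [-0.  -0.4 -2.2] op 7.8
[0.074, -0.003, 0.012, -0.0012, -0.0152, -0.0015] 0.000
[0.088, -0.003, 0.052, -0.0013, -0.03, -0.0015] 0.000
[0.096, -0.003, 0.09, -0.0014, -0.0448, -0.0014] 0.000
[0.096, -0.003, 0.127, -0.0014, -0.0596, -0.0014] 0.000
[0.09, -0.002, 0.161, -0.0015, -0.0744, -0.0013] 0.000
[0.077, -0.002, 0.191, -0.0016, -0.0893, -0.0012] 0.000
q [-0.16  0.55 -0.33  1.53  0.19  1.09 -0.45]
```

Request:
play_rows:
  rows: [0.03,-0.003,0.012,-0.001,-0.0152,-0.001,0.05,-0.003,0.052,-0.001,-0.03,-0.001,0.07,-0.003,0.09,-0.0014,-0.0448,-0.0014,0.08,-0.003,0.127,-0.0014,-0.0596,-0.0014,0.08,-0.002,0.161,-0.0015,-0.0744,-0.0013,0.077,-0.002,0.191,-0.0016,-0.0893,-0.0012,0.077,-0.002,0.191,-0.0016,-0.0893,-0.0012,0.077,-0.002,0.191,-0.0016,-0.0893,-0.0012]

```text
t: 39.9
position: [0.5773, 0.1895, 0.2409]
ee_rot: [-0.001, 0.681, 0.733, -0.002]
force: [0.0, -0.6, -1.9]
opening: 0.084
```

```bash
python3 - <<'E'
from h import *
plan([((.545,.05,.235),D(4.5),'a'),((.4577,-.1863,.2),D(4.5),'b'),((.4577,-.1863,.055),D(4.5),'c')])
E
```

```text
t 39.9 pos [0.5773 0.1895 0.2409] zax [-0.003 -0.001 -1.   ] yawY 4.2 F [ 0.  -0.6 -1.9] op 7.2 q [-0.15  0.56 -0.33  1.53  0.19  1.09 -0.45]
a [-0.911, -0.283, 0.041, -0.0005, 0.0002, -0.0007] rows>=3.4
b [-1.0, -0.461, 0.153, -0.0, -0.0, -0.0] rows>=4.0
b [-0.525, -0.242, 0.08, -0.0, -0.0, -0.0] rows>=2.1
c [-0.0, -0.0, 0.967, -0.0, -0.0, -0.0] rows>=3.5
```

Request:
play_rows:
  rows: [-0.3,-0.1,0,0,0,0,-0.6,-0.19,0.02,0,0,0,-0.911,-0.283,0.041,0,0,0,-0.911,-0.283,0.041,-0.0005,0,-0.0007,-0.911,-0.283,0.041,-0.0005,0,-0.0007]

```text
t: 40.32
position: [0.5444, 0.0376, 0.2359]
ee_rot: [0.003, 0.686, 0.728, -0.003]
force: [0.1, -0.3, -1.6]
opening: 0.083
```

Request:
play_rows:
  rows: [-0.25,-0.115,0.04,0,0,0,-0.5,-0.23,0.08,0,0,0,-0.75,-0.345,0.115,0,0,0,-1,-0.461,0.153,0,0,0,-1,-0.461,0.153,0,0,0]

```text
t: 40.73
position: [0.4826, -0.1187, 0.2124]
ee_rot: [0.002, 0.687, 0.726, -0.004]
force: [-1.5, -1.6, -2.4]
opening: 0.089
```

Request:
play_rows:
  rows: [-0.26,-0.12,0.04,0,0,0,-0.525,-0.242,0.08,0,0,0,-0.525,-0.242,0.08,0,0,0,-0.525,-0.242,0.08,0,0,0,-0.525,-0.242,0.08,0,0,0]

```text
t: 41.15
position: [0.4577, -0.1879, 0.2022]
ee_rot: [0.002, 0.681, 0.732, 0.001]
force: [0.5, 0.1, -1.4]
opening: 0.086
```

```bash
python3 - <<'E'
from h import *
plan([((.4577,-.1863,.055),D(4.5),'c')])
E
```

```text
t 41.1 pos [ 0.4577 -0.1879  0.2022] zax [ 0.005 -0.001 -1.   ] yawY 4.1 F [ 0.5  0.1 -1.4] op 7.4 q [ 0.56  0.42 -0.3   1.9   0.16  0.84  0.25]
c [0.012, -0.004, 0.981, 0.0008, 0.0002, -0.0011] rows>=3.5
```

Request:
play_rows:
  rows: [0.012,-0.004,0.2,0,0,0,0.012,-0.004,0.4,0,0,0,0.012,-0.004,0.6,0,0,0,0.012,-0.004,0.75,0.0008,0,-0.001,0.012,-0.004,0.87,0.0008,0,-0.001,0.012,-0.004,0.95,0.0008,0,-0.001,0.012,-0.004,0.98,0.0008,0,-0.001,0.012,-0.004,0.98,0.0008,0,-0.001,0.012,-0.004,0.98,0.0008,0,-0.001]

```text
t: 41.9
position: [0.4594, -0.1845, 0.0561]
ee_rot: [0.002, 0.677, 0.736, -0.0]
force: [1.0, -0.3, -2.1]
opening: 0.083
```

Request:
play_rows:
  rows: [0,0,0.01,0,0,0,0,0,0.02,0,0,0,0,0,0.027,0,0,0,0,0,0.027,0,0,0,0,0,0.027,0,0,0]

```text
t: 42.32
position: [0.4586, -0.1851, 0.0519]
ee_rot: [0.002, 0.677, 0.736, -0.001]
force: [0.3, -0.3, -0.4]
opening: 0.087
```

```bash
python3 - <<'E'
from h import *
plan([]);print(st()[0]['moment'])
E
```

```text
t 42.3 pos [ 0.4586 -0.1851  0.0519] zax [ 0.001 -0.003 -1.   ] yawY 4.8 F [ 0.3 -0.3 -0.4] op 7.4 q [ 0.47  0.66 -0.2   2.04  0.28  0.47  0.14]
[0.14716947 0.02813939 0.02923352]
```

Request:
play_rows:
  rows: [0,0,0.007,0,0,0,0,0,0.007,0,0,0]

```text
t: 42.48
position: [0.4588, -0.1851, 0.0509]
ee_rot: [0.002, 0.677, 0.736, -0.001]
force: [0.6, -0.6, 1.4]
opening: 0.087
```

Request:
play_rows:
  rows: [0,0,0,0,0,0,0,0,0,0,0,0,0,0,0,0,0,0,0,0,0,0,0,0,0,0,-0.3,0,0,0,0,0,-0.6,0,0,0,0,0,-1,0,0,0,0,0,-1,0,0,0,0,0,-1,0,0,0]
  jaw: 40

```text
t: 43.23
position: [0.4621, -0.1855, 0.2063]
ee_rot: [0.007, 0.677, 0.736, 0.001]
force: [0.4, -0.3, -0.3]
opening: 0.468
```

```bash
python3 - <<'E'
from h import *
f=grab('top','t11');fs=grab('side','s11')
# loose cylinder search over the worktop: bright in both
for n,fr,bx in(('top',f,(110,180,200,270)),('side',fs,(225,290,255,310))):
    x0,x1,y0,y1=bx;g=fr['pixels'][y0:y1,x0:x1].astype(int);m=(g.min(2)>165).astype(np.uint8)
    nn,l,s,c=cv2.connectedComponentsWithStats(m)
    for i in range(1,nn):
        if s[i,4]>=2: print(n,c[i]+[x0,y0],s[i,4],onz(fr,c[i]+[x0,y0],.014)[0].round(4))
a=fs['pixels'][150:310,190:320];b=f['pixels'][130:270,120:360]
cv2.imwrite('pics/c11.png',np.hstack([cv2.resize(a,(325,400),interpolation=cv2.INTER_CUBIC),cv2.resize(b,(475,277),interpolation=cv2.INTER_CUBIC)] if 0 else [cv2.resize(a,(325,400),interpolation=cv2.INTER_CUBIC),cv2.copyMakeBorder(cv2.resize(b,(475,277),interpolation=cv2.INTER_CUBIC),0,123,0,0,cv2.BORDER_CONSTANT)]))
plan([])
E
```

```text
top [137.5        233.71428571] 14 [0.4025 0.3437 0.014 ]
side [250.5 283. ] 2 [0.4056 0.3379 0.014 ]
t 43.3 pos [ 0.4587 -0.1848  0.2014] zax [ 0.003 -0.004 -1.   ] yawY 4.7 F [-0.6  0.2  1.2] op 39.9 q [ 0.56  0.43 -0.31  1.9   0.18  0.84  0.24]
```

View pics/c11.png

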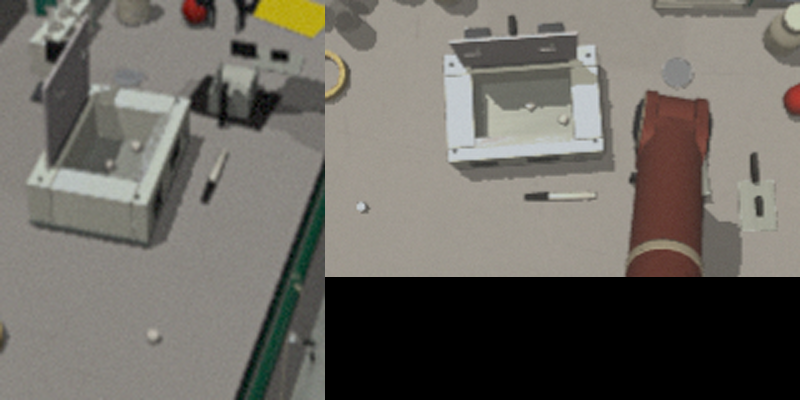

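```bash
python3 - <<'E'
from h import *
plan([((.401,.343,.15),D(4.7),'go')])
E
```

```text
t 43.3 pos [ 0.4587 -0.1848  0.2014] zax [ 0.003 -0.004 -1.   ] yawY 4.7 F [-0.6  0.2  1.2] op 39.9 q [ 0.56  0.43 -0.31  1.9   0.18  0.84  0.24]
go [1.0, -0.026, 0.092, 0.0001, 0.0002, 0.0] rows>=3.6
go [1.0, -0.026, 0.094, 0.0001, 0.0002, 0.0001] rows>=3.6
go [1.0, -0.027, 0.095, 0.0001, 0.0002, 0.0] rows>=3.6
go [0.539, -0.015, 0.052, 0.0001, 0.0001, 0.0] rows>=1.9
```

Request:
play_rows:
  rows: [0.3,-0.01,0,0,0,0,0.6,-0.02,0,0,0,0,1,-0.026,0,0,0,0,1,-0.026,0,0,0,0,1,-0.026,0,0,0,0]

```text
t: 43.75
position: [0.44, -0.0287, 0.1987]
ee_rot: [-0.001, 0.673, 0.74, -0.001]
force: [-0.5, -0.2, 0.3]
opening: 0.465
```

Request:
play_rows:
  rows: [0.3,-0.01,0,0,0,0,0.6,-0.02,0,0,0,0,1,-0.026,0,0,0,0,1,-0.026,0,0,0,0,1,-0.026,0,0,0,0]

```text
t: 44.17
position: [0.4242, 0.1196, 0.1986]
ee_rot: [-0.001, 0.673, 0.739, -0.0]
force: [0.9, 0.0, -0.2]
opening: 0.469
```

Request:
play_rows:
  rows: [0.3,-0.01,0,0,0,0,0.6,-0.02,0,0,0,0,0.8,-0.026,0,0,0,0,0.8,-0.026,0,0,0,0,0.8,-0.026,0,0,0,0]

```text
t: 44.58
position: [0.4111, 0.2338, 0.1978]
ee_rot: [0.001, 0.676, 0.737, -0.002]
force: [-0.5, -2.2, 0.3]
opening: 0.467
```

```bash
python3 - <<'E'
from h import *
f=grab('top','t12');fs=grab('side','s12')
for n,fr,bx in(('top',f,(110,180,200,270)),('side',fs,(225,290,255,310))):
    x0,x1,y0,y1=bx;g=fr['pixels'][y0:y1,x0:x1].astype(int);m=(g.min(2)>145).astype(np.uint8)
    nn,l,s,c=cv2.connectedComponentsWithStats(m)
    for i in range(1,nn):
        if s[i,4]>=2: print(n,c[i]+[x0,y0],s[i,4],onz(fr,c[i]+[x0,y0],.011)[0].round(4))
a=fs['pixels'][150:220,250:320];b=f['pixels'][190:260,270:370];c=f['pixels'][145:215,170:270]
z=lambda i:cv2.resize(i,(400,int(400*i.shape[0]/i.shape[1])),interpolation=cv2.INTER_CUBIC)
d=np.vstack([z(c),z(b)]);a=z(a);cv2.imwrite('pics/c12.png',np.hstack([d,cv2.copyMakeBorder(a,0,len(d)-len(a),0,0,cv2.BORDER_CONSTANT)]))
plan([])
E
```

```text
top [115.   200.25] 4 [0.5287 0.4369 0.011 ]
top [165.97941176 211.62058824] 340 [0.4868 0.243  0.011 ]
top [111.75 202.75] 8 [0.519  0.4484 0.011 ]
top [112.92592593 229.14814815] 27 [0.4192 0.4367 0.011 ]
top [118.  232.5] 2 [0.4069 0.417  0.011 ]
top [121.55555556 233.77777778] 9 [0.4022 0.4035 0.011 ]
top [118.35802469 251.41152263] 243 [0.3372 0.4106 0.011 ]
top [110.66666667 240.        ] 3 [0.3789 0.442  0.011 ]
top [173.5 238.5] 2 [0.386  0.2102 0.011 ]
top [177.88888889 241.77777778] 9 [0.374  0.1934 0.011 ]
top [129.5 244. ] 2 [0.3646 0.3716 0.011 ]
top [129.51162791 253.8372093 ] 43 [0.3286 0.3692 0.011 ]
top [120.5 253. ] 2 [0.3314 0.4024 0.011 ]
top [134.5 255. ] 2 [0.3245 0.3506 0.011 ]
top [134.09756098 261.58536585] 41 [0.3006 0.3505 0.011 ]
top [138.57142857 267.5       ] 14 [0.2794 0.3328 0.011 ]
top [142.8 265.8] 5 [0.2856 0.3178 0.011 ]
top [124.625 267.75 ] 8 [0.2782 0.3835 0.011 ]
top [134.33333333 268.        ] 3 [0.2775 0.3481 0.011 ]
top [115.5  268.75] 4 [0.2744 0.4164 0.011 ]
top [130.5 269. ] 2 [0.2738 0.3618 0.011 ]
side [250.57142857 283.        ] 14 [0.4063 0.3354 0.011 ]
t 44.7 pos [0.4119 0.2307 0.1979] zax [-0.002 -0.006 -1.   ] yawY 4.6 F [-0.3 -0.2  0.4] op 39.9 q [-0.29  0.41 -0.38  1.95  0.21  0.82 -0.7 ]
```

View pics/c12.png

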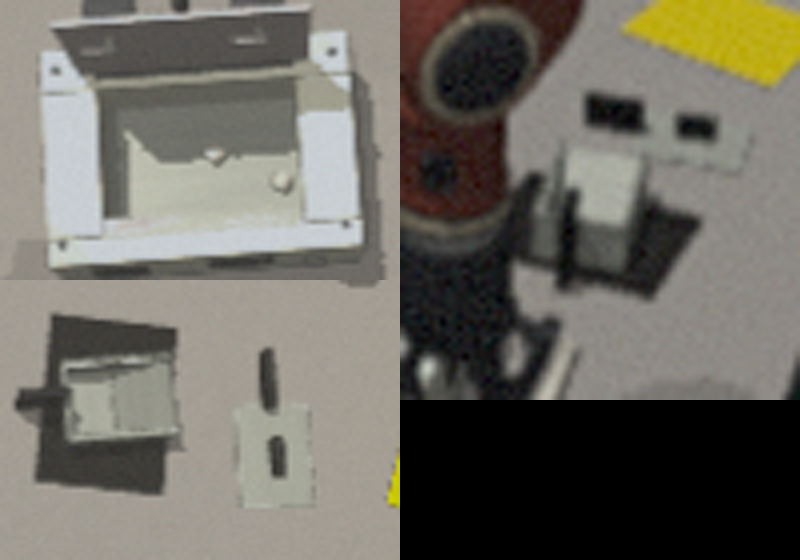

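```bash
python3 - <<'E'
from h import *
ft=manip.grab_frame('top');fs=manip.grab_frame('side')
th=np.radians(4.5);mc=np.array([.584,.037])
W=lambda x,y,z:[mc[0]+x*np.cos(th)-y*np.sin(th),mc[1]+x*np.sin(th)+y*np.cos(th),z]
for n,f in(('top',ft),('side',fs)):
    print(n,'rim front L,R',proj(f,[W(-.06,.09,.1),W(-.06,-.09,.1)]).round(1).tolist(),'back',proj(f,[W(.06,.09,.1),W(.06,-.09,.1)]).round(1).tolist(),'floor front',proj(f,[W(-.06,.09,.02),W(-.06,-.09,.02)]).round(1).tolist(),'cyl by front wall',proj(f,[W(-.051,y,.036) for y in(.05,0,-.05)]).round(1).tolist())
t=cv2.imread('pics/t12.png').astype(int).min(2)
print('top front band');print(t[186:203,196:252:1][:, ::2])
a=cv2.imread('pics/s12.png').astype(int).min(2);b=cv2.imread('pics/s4.png').astype(int).min(2)
d=a-b;m=(abs(d)>25).astype(np.uint8);nn,l,s,c=cv2.connectedComponentsWithStats(m)
for i in range(1,nn):
    if s[i,4]>=4 and 150<c[i][1]<330 and c[i][0]<330: print('side diff',c[i].round(1),s[i,2:],d[l==i].mean().round())
a=cv2.imread('pics/t11.png').astype(int).min(2);b=cv2.imread('pics/top0.png').astype(int).min(2)
d=a-b;m=(d>18).astype(np.uint8);nn,l,s,c=cv2.connectedComponentsWithStats(m)
for i in range(1,nn):
    if s[i,4]>=4 and 95<c[i][1]<275: print('top diff',c[i].round(1),s[i,2:],d[l==i].mean().round())
E
```

```text
top rim front L,R [[195.5, 199.6], [245.9, 196.1]] back [[194.0, 167.1], [243.6, 163.7]] floor front [[198.1, 203.5], [245.9, 200.2]] cyl by front wall [[208.2, 199.7], [221.6, 198.7], [235.0, 197.8]]
side rim front L,R [[242.7, 221.8], [254.6, 194.8]] back [[214.1, 216.7], [227.9, 190.4]] floor front [[243.1, 236.5], [254.7, 209.1]] cyl by front wall [[243.7, 226.8], [247.0, 219.1], [250.2, 211.7]]
top front band
[[ 83  88 106 148 174 171 171 171 173 170 172 168 171 169 117 164 163 165
  164 162 164 164 164 163 141 200 202 198]
 [ 82  87 104 149 175 174 173 168 170 172 168 168 166 166 167 167 166 167
  168 165 166 160 169 164 154 198 199 199]
 [ 80  88  97 152 175 173 173 172 171 170 169 168 169 170 168 169 169 169
  165 166 163 152 182 163 153 197 201 200]
 [ 81  84 100 150 173 171 173 173 173 174 172 170 169 170 166 168 166 167
  166 169 166 161 190 147 156 200 203 199]
 [ 81  85  98 148 176 176 173 174 175 176 170 173 173 171 169 169 165 168
  165 164 168 161 182 119 162 197 200 199]
 [ 85  89 100 153 177 175 176 175 175 174 173 169 170 168 169 168 167 165
  164 166 164 141 161 1
[... 1629 characters left out ...]
diff [248.4 177.6] [ 2  9 16] 34.0
top diff [189.3 177.5] [2 4 6] 24.0
top diff [237.9 192.1] [ 7 15 69] 59.0
top diff [203.3 194.6] [ 6 16 63] 67.0
top diff [249.5 190.8] [ 2  9 17] 34.0
top diff [190.5 195. ] [2 3 6] 28.0
top diff [220.6 203.1] [13 13 85] 81.0
top diff [190.5 199.5] [2 4 8] 23.0
top diff [246.4 203.5] [12  5 25] 40.0
top diff [233.5 204.6] [11  2 17] 40.0
top diff [193.5 207.6] [ 6  2 10] 34.0
top diff [204.5 206.8] [13  3 20] 40.0
top diff [341.2 214.4] [ 13  18 117] 63.0
top diff [311.1 219. ] [ 4 21 56] 43.0
top diff [231.7 219.8] [ 6  3 13] 35.0
top diff [336.2 239.8] [ 26  31 219] 46.0
top diff [342.  234.2] [ 5 12 41] 58.0
top diff [388.2 262.2] [  94   36 1290] 22.0
```

```bash
python3 - <<'E'
from h import *
ft=manip.grab_frame('top');fs=manip.grab_frame('side')
print(tri(ft,[(137.5,234.2)],fs,[(250.57,283)]))
for fn,f in(('t11',ft),):
    g=cv2.imread('pics/t11.png').astype(float).min(2)[226:243,129:148]; bg=np.median(g);w=np.clip(g-bg-15,0,None)
    yy,xx=np.mgrid[226:243,129:148];c=((w*xx).sum()/w.sum(),(w*yy).sum()/w.sum());print(c)
g=cv2.imread('pics/s12.png').astype(float).min(2)[275:292,242:260];bg=np.median(g);w=np.clip(g-bg-15,0,None)
yy,xx=np.mgrid[275:292,242:260];c2=((w*xx).sum()/w.sum(),(w*yy).sum()/w.sum());print(c2)
T=tri(ft,[c],fs,[c2])[0];print(T,onz(ft,[c],.011),onz(fs,[c2],.01))
plan([((T[0],T[1],.12),D(4.6),'go'),((T[0],T[1],.006),D(4.6),'down')])
E
```

```text
[[0.40183187 0.34241873 0.01992717]]
(np.float64(137.5645933014354), np.float64(233.8755980861244))
(np.float64(250.63106796116506), np.float64(283.0242718446602))
[0.40239387 0.34220078 0.01955335] [[0.40224744 0.34428489 0.011     ]] [[0.40635966 0.33461061 0.01      ]]
t 44.9 pos [0.4124 0.2311 0.1989] zax [ 0.    -0.004 -1.   ] yawY 4.6 F [-0.4  0.1 -0.1] op 39.9 q [-0.28  0.41 -0.38  1.95  0.21  0.82 -0.7 ]
go [0.746, -0.007, 0.523, -0.0, 0.0007, -0.0] rows>=3.3
down [0.0, 0.0, 0.76, -0.0, 0.0, -0.0] rows>=2.7
```

Request:
play_rows:
  rows: [0.2,0,0.1,0,0,0,0.4,0,0.3,0,0,0,0.6,0,0.5,0,0,0,0.739,0,0.523,0,0,0,0.739,0,0.523,0,0,0,0.739,0,0.523,0,0,0]
  jaw: 45

```text
t: 45.38
position: [0.4025, 0.3436, 0.1198]
ee_rot: [0.001, 0.677, 0.736, -0.001]
force: [-0.9, 0.1, -0.4]
opening: 0.522
```

```bash
python3 - <<'E'
from h import *
plan([((.403,.341,.006),D(4.6),'down')])
E
```

```text
t 45.4 pos [0.4025 0.3436 0.1198] zax [-0.    -0.004 -1.   ] yawY 4.8 F [-0.9  0.1 -0.4] op 44.6 q [-0.53  0.59 -0.33  1.89  0.29  0.71 -0.95]
down [-0.015, 0.002, 0.759, -0.0001, 0.0006, 0.0007] rows>=2.7
```

Request:
play_rows:
  rows: [-0.015,0,0.2,0,0,0,-0.015,0,0.4,0,0,0,-0.015,0,0.6,0,0,0,-0.015,0,0.72,0,0,0,-0.015,0,0.76,0,0,0,-0.015,0,0.76,0,0,0,-0.015,0,0.76,0,0,0]

```text
t: 45.97
position: [0.4042, 0.3401, 0.0075]
ee_rot: [0.002, 0.678, 0.735, -0.0]
force: [0.5, -0.6, -0.2]
opening: 0.527
```

Request:
play_rows:
  rows: [0,0,0,0,0,0,0,0,0,0,0,0,0,0,0,0,0,0,0,0,0,0,0,0,0,0,0,0,0,0,0,0,0,0,0,0,0,0,0,0,0,0]
  jaw: 0
  grip_force: 30

```text
t: 46.55
position: [0.404, 0.3411, 0.008]
ee_rot: [0.002, 0.677, 0.736, 0.0]
force: [-0.4, -0.5, 6.7]
opening: 0.184
```

Request:
play_rows:
  rows: [0,0,-0.2,0,0,0,0,0,-0.5,0,0,0,0,0,-0.8,0,0,0,0,0,-1,0,0,0,0,0,-1,0,0,0,0,0,-1,0,0,0]

```text
t: 47.05
position: [0.4041, 0.3422, 0.1592]
ee_rot: [0.002, 0.677, 0.736, 0.002]
force: [-0.4, -0.6, -0.4]
opening: 0.187
```

```bash
python3 - <<'E'
from h import *
plan([((.575,.087,.2),D(4.6),'go'),((.575,.087,.055),D(4.6),'down')])
E
```

```text
t 47.0 pos [0.4041 0.3422 0.1592] zax [ 0.006  0.001 -1.   ] yawY 4.8 F [-0.4 -0.6 -0.4] op 16.0 q [-0.5   0.54 -0.36  1.86  0.26  0.79 -0.92]
go [-1.0, 0.557, -0.149, 0.0005, -0.0, 0.0002] rows>=4.2
go [-0.789, 0.44, -0.119, 0.0004, -0.0001, 0.0002] rows>=3.3
down [0.0, -0.0, 0.967, 0.0, 0.0, 0.0] rows>=3.5
```

Held (16 mm). Carry over the chamber, rising first.

Request:
play_rows:
  rows: [0,0,-0.27,0,0,0,-0.2,0.11,-0.27,0,0,0,-0.45,0.25,-0.27,0,0,0,-0.7,0.39,-0.27,0,0,0,-1,0.557,-0.27,0,0,0,-1,0.557,-0.27,0,0,0,-1,0.557,-0.27,0,0,0]

```text
t: 47.63
position: [0.5007, 0.1923, 0.1954]
ee_rot: [0.002, 0.681, 0.732, -0.003]
force: [-0.7, -0.1, 0.5]
opening: 0.186
```

Request:
play_rows:
  rows: [-0.25,0.14,0,0,0,0,-0.5,0.28,0,0,0,0,-0.789,0.44,0,0,0,0,-0.789,0.44,0,0,0,0,-0.789,0.44,0,0,0,0]

```text
t: 48.05
position: [0.5752, 0.0819, 0.196]
ee_rot: [0.002, 0.68, 0.733, -0.003]
force: [-0.4, 0.4, -0.2]
opening: 0.19
```

```bash
python3 - <<'E'
from h import *
plan([((.575,.087,.055),D(4.6),'down')])
E
```

```text
t 48.0 pos [0.5752 0.0819 0.196 ] zax [-0.001 -0.006 -1.   ] yawY 4.4 F [-0.4  0.4 -0.2] op 16.3 q [ 0.04  0.57 -0.36  1.67  0.24  0.95 -0.33]
down [0.04, 0.002, 0.94, -0.0003, 0.0009, -0.0007] rows>=3.4
```

Request:
play_rows:
  rows: [0.03,0,0.25,0,0,0,0.03,0,0.5,0,0,0,0.03,0,0.75,0,0,0,0.03,0,0.9,0,0,0,0.03,0,0.9,0,0,0,0.03,0,0.9,0,0,0]

```text
t: 48.55
position: [0.5719, 0.0926, 0.0617]
ee_rot: [-0.001, 0.676, 0.737, -0.002]
force: [-0.5, 0.2, 1.2]
opening: 0.191
```

Request:
play_rows:
  rows: [0,0,0,0,0,0,0,0,0,0,0,0,0,0,0,0,0,0,0,0,0,0,0,0,0,0,-0.3,0,0,0,0,0,-0.6,0,0,0,0,0,-1,0,0,0,0,0,-1,0,0,0,0,0,-1,0,0,0]
  jaw: 45

```text
t: 49.3
position: [0.5777, 0.0922, 0.2206]
ee_rot: [0.006, 0.677, 0.736, 0.005]
force: [0.6, 0.9, 0.3]
opening: 0.529
```

```bash
python3 - <<'E'
from h import *
plan([((.575,.087,.24),D(4.6),'up'),((.45,.25,.24),D(4.6),'away')])
E
```

```text
t 49.3 pos [0.5777 0.0922 0.2206] zax [ 0.016 -0.    -1.   ] yawY 4.7 F [0.6 0.9 0.3] op 45.1 q [ 0.04  0.54 -0.37  1.64  0.23  0.99 -0.33]
up [-0.033, -0.019, -0.13, 0.0025, 0.0002, 0.0004] rows>=0.5
away [1.0, -0.647, 0.0, -0.0, 0.0, -0.0] rows>=4.3
away [0.15, -0.097, 0.0, -0.0, 0.0, -0.0] rows>=0.6
```

```bash
python3 - <<'E'
from h import *
plan([((.459,-.16,.24),D(4.6),'away')])
E
```

```text
t 49.3 pos [0.5777 0.0922 0.2206] zax [ 0.016 -0.    -1.   ] yawY 4.7 F [0.6 0.9 0.3] op 45.1 q [ 0.04  0.54 -0.37  1.64  0.23  0.99 -0.33]
away [-1.0, -0.575, -0.088, 0.0015, 0.0001, 0.0002] rows>=4.2
away [-0.61, -0.35, -0.051, 0.001, 0.0001, 0.0002] rows>=2.5
```

Request:
play_rows:
  rows: [-0.25,-0.15,-0.088,0,0,0,-0.5,-0.29,-0.088,0,0,0,-0.75,-0.43,-0.088,0,0,0,-1,-0.575,-0.088,0,0,0,-1,-0.575,-0.088,0,0,0]

```text
t: 49.72
position: [0.4963, -0.0747, 0.226]
ee_rot: [0.002, 0.681, 0.732, -0.005]
force: [-0.6, -0.5, -0.9]
opening: 0.528
```

Request:
play_rows:
  rows: [-0.3,-0.17,-0.05,0,0,0,-0.61,-0.35,-0.05,0,0,0,-0.61,-0.35,-0.05,0,0,0,-0.61,-0.35,-0.05,0,0,0]

```text
t: 50.05
position: [0.4522, -0.168, 0.234]
ee_rot: [0.002, 0.681, 0.732, -0.003]
force: [-0.3, -0.0, 0.3]
opening: 0.527
```

```bash
python3 - <<'E'
from h import *
plan([])
F=[[manip.grab_frame(n)['pixels'].astype(float) for _ in range(10)] for n in('top','side')]
t,s=[np.mean(f,0) for f in F];np.save('tavg.npy',t);np.save('savg.npy',s)
def enh(i,w,h):
    g=cv2.resize(i.astype(np.float32),(w,h),interpolation=cv2.INTER_CUBIC).clip(0,255).astype(np.uint8)
    l=cv2.cvtColor(g,cv2.COLOR_BGR2LAB);l[...,0]=cv2.createCLAHE(4,(6,6)).apply(l[...,0]);return cv2.cvtColor(l,cv2.COLOR_LAB2BGR)
a=enh(t[155:207,190:252],400,335);b=enh(s[180:240,208:262],400,444);
a=cv2.copyMakeBorder(a,0,444-335,0,0,cv2.BORDER_CONSTANT)
full=cv2.resize(t[120:270,110:360].astype(np.uint8),(250,150))
a[338:444,0:177]=cv2.resize(full,(177,106))
cv2.imwrite('pics/c13.png',np.hstack([a,b]))
E
```

```text
t 50.0 pos [ 0.4522 -0.168   0.234 ] zax [-0.002 -0.007 -1.   ] yawY 4.1 F [-0.3 -0.   0.3] op 45.0 q [ 0.57  0.37 -0.36  1.88  0.17  0.92  0.2 ]
```

View pics/c13.png

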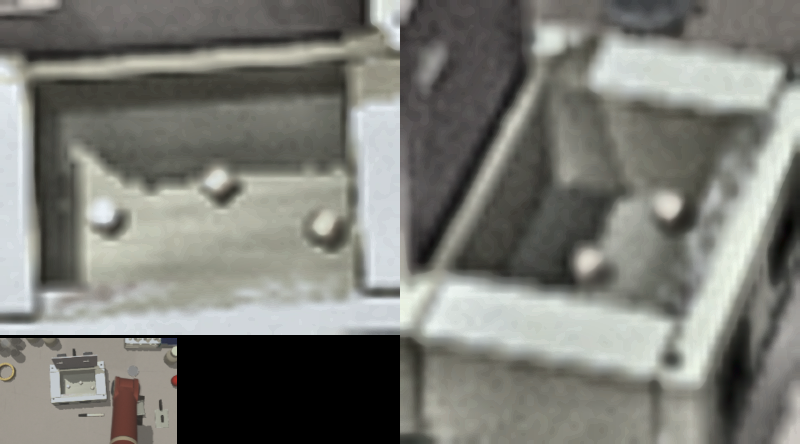

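```bash
python3 - <<'E'
from h import *
t=np.load('tavg.npy').min(2);s=np.load('savg.npy').min(2)
print('front band avg (rows193-202)');print(t[193:203,200:248:2].round().astype(int))
ft=manip.grab_frame('top');fs=manip.grab_frame('side')
print('top blobs', [ (b,onz(ft,[b],.03)[0].round(3).tolist()) for b in ((190+105*62/400,155+215*52/335),(190+220*62/400,155+185*52/335),(190+325*62/400,155+228*52/335))])
print('side blobs',[onz(fs,[b],.03)[0].round(3).tolist() for b in((208+(590-400)*.135,180+265*.135),(208+(668-400)*.135,180+207*.135))])
for n in('s9','s10'):
    a=cv2.imread(f'pics/{n}.png').astype(float).min(2);d=a-s;m=(d>20).astype(np.uint8);nn,l,S,c=cv2.connectedComponentsWithStats(m)
    for i in range(1,nn):
        if S[i,4]>=3 and 180<c[i][1]<245 and 205<c[i][0]<300: print(n,c[i].round(1),S[i,2:],d[l==i].mean().round(),onz(fs,[c[i]],.03)[0].round(3))
# side: outside chamber, diff vs s8 (before pour)
a=cv2.imread('pics/s8.png').astype(float).min(2);d=s-a;m=(d>15).astype(np.uint8);nn,l,S,c=cv2.connectedComponentsWithStats(m)
for i in range(1,nn):
    if S[i,4]>=3 and 120<c[i][1]<330: print('s8diff',c[i].round(1),S[i,2:],d[l==i].mean().round())
E
```

```text
front band avg (rows193-202)
[[ 97 146 172 172 171 171 169 169 166 166 165 163 162 162 160 160 160 160
  160 161 139 142 161 181]
 [ 98 146 172 171 171 170 169 167 166 166 165 164 163 163 162 163 162 161
  162 161 161 161 160 176]
 [ 97 147 170 172 170 170 169 169 166 164 164 162 163 162 162 162 162 162
  163 162 161 162 162 175]
 [ 96 146 170 170 168 168 166 165 164 163 163 162 162 162 163 162 163 164
  164 164 162 163 163 174]
 [ 97 146 170 169 169 167 167 166 165 166 164 165 163 164 164 167 166 166
  171 166 168 168 168 169]
 [102 146 172 171 173 169 173 171 172 168 169 168 171 168 170 174 176 168
  178 172 173 172 170 176]
 [138 151 175 171 180 176 188 182 179 171 171 170 170 174 180 179 191 177
  191 185 181 173 174 172]
 [186 175 176 172 184 189 184 186 176 172 172 174 174 187 194 191 181 187
  188 178 187 172 190 169]
 [175 179 181 176 192 183 183 176 177 174 179 182 179 181 184 189 190 184
  191 186 190 184 193 194]
 [189 192 192 188 178 176 176 178 180 181 188 188 182 191 194 194 194 193
  194 195 196 196 196 196]]
top blobs [((206.275, 188.37313432835822), [0.573, 0.092, 0.
[... 751 characters left out ...]
  6 57] 43.0
s8diff [271.6 154.3] [ 2  6 10] 26.0
s8diff [294.  152.3] [3 2 3] 18.0
s8diff [221.4 156.4] [2 4 5] 26.0
s8diff [224.6 161.9] [ 2  6 10] 26.0
s8diff [302.1 173.4] [ 72  31 845] 43.0
s8diff [211.3 173.6] [15 31 78] 47.0
s8diff [224.3 173.7] [ 5 16 37] 27.0
s8diff [235.6 188.6] [ 6 12 34] 43.0
s8diff [211.5 188.1] [ 4  6 13] 25.0
s8diff [274.7 194.1] [4 3 9] 26.0
s8diff [368.8 197. ] [ 8  9 18] 22.0
s8diff [286.4 196.3] [5 2 7] 25.0
s8diff [384.5 208.7] [ 8 22 51] 29.0
s8diff [235.6 210.9] [10 22 60] 37.0
s8diff [403.5 211.5] [11 18 45] 28.0
s8diff [243.9 207.1] [3 3 8] 34.0
s8diff [362.3 211. ] [3 3 7] 33.0
s8diff [407.  245.5] [ 9  6 19] 28.0
s8diff [251.7 286.1] [ 6  4 14] 29.0
```

```bash
python3 - <<'E'
import cv2,numpy as np
t=np.load('tavg.npy').min(2)
for n in('t8','t11','t12'):
    a=cv2.imread(f'pics/{n}.png').astype(float).min(2);print(n);print(a[197:203,200:248:2].astype(int))
s=np.load('savg.npy').min(2)
a=cv2.imread('pics/s8.png').astype(float).min(2);d=(s-a)[190:238,232:262];
print((d[::2,::2]).round().astype(int))
E
```

```text
t8
[[103 151 177 174 174 172 171 168 169 169 171 170 167 168 168 173 169 170
  174 172 174 173 174 174]
 [104 151 177 175 178 174 178 174 175 174 175 173 174 173 171 179 177 173
  181 177 177 176 175 181]
 [142 155 181 177 183 180 191 184 182 176 174 174 174 180 185 184 196 181
  194 190 186 180 179 177]
 [190 179 179 175 189 193 189 190 181 174 177 179 181 193 196 196 188 193
  193 183 191 176 194 171]
 [183 185 188 182 197 187 187 179 179 179 184 187 185 187 187 195 195 187
  196 189 191 189 196 199]
 [192 194 196 194 183 178 180 181 185 185 194 192 186 195 201 199 197 197
  198 201 199 199 201 201]]
t11
[[ 94 143 170 170 168 168 166 167 165 162 165 162 165 163 166 167 166 167
  172 166 168 167 167 169]
 [102 145 174 170 172 167 171 172 172 166 168 170 170 167 169 172 176 171
  179 172 174 169 167 176]
 [137 154 174 173 180 175 189 182 177 169 170 169 167 172 183 180 190 176
  189 184 180 173 173 172]
 [186 174 177 172 183 188 186 185 174 173 173 173 176 188 194 192 180 184
  188 179 188 171 191 168]
 [176 180 181 179 191 182 184 176 175 172 180 181 181 182 184 189 192 185
  191 18
[... 1544 characters left out ...]
2   1]
 [ 59  30 -15   2  -1   2   6   2   4   1  -2   0   2  -7  -1]
 [ 19  -4  -6   5   0  -2   2   3  -2   4   2  -1   4   3  -7]
 [ 17   4   3  -1   1   1   0  -1   2   6   1   0  -1  11   2]
 [  4   0   0   4   2   2   3   2  -1   5  -2  -3   1  -2   3]
 [  3  -3   3   2   3   2   2   2   3   4   4   5   3  -3   1]
 [ -1   0   2   3   2   2   3  -1   4   1   3   2   7   1  -2]
 [  1  -2   2   1   1   2   2  -2  -1  -1   0  -4   2  -6   5]
 [  1   1  -2   2   4   3   1   3   4  -1   8   0   3   0   2]
 [  0  -1  -1  -2   2   4   6   4  -3   6  -1  -8   0  -1   0]
 [  1   0   3   4   4  -2   2   2  -2   1   5   1  -3   0   4]
 [  1   1   2   5  -6   5  -2   2   0   0   3  -1   5  -1   0]]
```

```bash
python3 - <<'E'
from h import *
ft=manip.grab_frame('top');fs=manip.grab_frame('side')
t=np.load('tavg.npy').min(2);L=lambda n:cv2.imread(f'pics/{n}.png').astype(float).min(2)
def db(d,th,nm,f,amin=3):
    m=(d>th).astype(np.uint8);nn,l,S,c=cv2.connectedComponentsWithStats(m)
    for i in range(1,nn):
        if S[i,4]>=amin and 95<c[i][1]<275 and c[i][0]<425: print(nm,c[i].round(1),S[i,2:],d[l==i].mean().round(),onz(f,[c[i]],.012)[0].round(3))
db(L('t12')-L('t8'),22,'t12-t8',ft)
print('tin in t12');print(L('t12')[208:236:1,284:318:2].astype(int))
print('tin in t8');print(L('t8')[206:238:2,284:318:2].astype(int))
E
```

```text
t12-t8 [214.7 148.1] [6 3 9] 39.0 [0.738 0.066 0.012]
t12-t8 [234.9 146.5] [16  2 26] 42.0 [ 0.745 -0.013  0.012]
t12-t8 [196.9 149. ] [15  3 26] 41.0 [0.733 0.134 0.012]
t12-t8 [230.5 154.5] [4 2 6] 28.0 [0.712 0.004 0.012]
t12-t8 [247.5 173. ] [4 1 4] 34.0 [ 0.639 -0.063  0.012]
t12-t8 [203.  179.4] [5 4 7] 31.0 [0.612 0.107 0.012]
t12-t8 [207.5 184. ] [4 3 6] 28.0 [0.595 0.09  0.012]
t12-t8 [221.9 183.6] [ 8  4 17] 47.0 [0.596 0.035 0.012]
t12-t8 [212.2 185.6] [3 2 5] 32.0 [0.588 0.072 0.012]
t12-t8 [232.5 184. ] [6 1 6] 41.0 [ 0.595 -0.006  0.012]
t12-t8 [238. 184.] [3 1 3] 37.0 [ 0.596 -0.027  0.012]
t12-t8 [299.1 197.5] [ 6  7 29] 61.0 [ 0.545 -0.259  0.012]
t12-t8 [290.4 216.1] [21 22 87] 48.0 [ 0.474 -0.225  0.012]
t12-t8 [309.7 217.8] [  7  21 100] 59.0 [ 0.468 -0.297  0.012]
t12-t8 [296.  215.7] [3 2 3] 37.0 [ 0.475 -0.246  0.012]
t12-t8 [293.8 224. ] [ 8  8 46] 32.0 [ 0.444 -0.237  0.012]
t12-t8 [299. 221.] [3 1 3] 28.0 [ 0.455 -0.257  0.012]
t12-t8 [330.5 225.2] [2 3 4] 24.0 [ 0.44  -0.374  0.012]
t12-t8 [301. 228.] [3 1 3] 27.0 [ 0.429 -0.264  0.012]
t12-t8 [165. 274.] [
[... 2478 characters left out ...]
109 127 201 191 165 197 179 154 155  82 135  54  91 146 146]
 [ 57  61  96 139 167 167 107 185 142 159 154  83 146  49  88 144 146]
 [ 61  54  95 139 150 109 153 130 149 148 129  91 149  51 112 148 148]
 [ 56  56  97 136 132 134 131 131 133 134 132 100 151  51 109 147 143]
 [ 57  51  90 126 129 133 130 129 132 131 129 107 155  50 114 150 147]
 [ 58  57  80 127 132 131 133 131 129 131 130 114 143  64 114 148 148]
 [ 58  61  77 131 130 131 132 132 128 131 130 124 130  66 120 146 148]
 [ 54  53  75 127 132 130 132 131 131 127 127 130 122  69 131 147 149]
 [ 52  56  68 121 127 129 124 123 125 123 120 117 125  73 151 147 147]
 [ 55  51  59  57  47  48  50  44  47  47  43  52  50  50 145 147 137]]
```

```bash
python3 - <<'E'
from h import *
t=np.load('tavg.npy').mean(2);L=lambda n:cv2.imread(f'pics/{n}.png').astype(float).mean(2)
a=L('t8');g=np.median(t[200:206,200:245]/a[200:206,200:245]);print('gain',g)
d=t/g-a
print('cols 194..250 step2, rows 186..206');print(np.round((d[186:207,194:250:2]+d[186:207,195:251:2])/2).astype(int))
# frames during the pour
for n in('t9','t10'):
    b=L(n);d=b-a;m=(d>18).astype(np.uint8);nn,l,S,c=cv2.connectedComponentsWithStats(m)
    for i in range(1,nn):
        if S[i,4]>=3 and 140<c[i][1]<235 and 170<c[i][0]<330: print(n,c[i].round(1),S[i,2:],d[l==i].mean().round())
E
```

```text
gain 0.9758357564543132
cols 194..250 step2, rows 186..206
[[ -1   0  -1   0   1  14  13   0  13  49  11   0   1  -1 -13 -35   1   2
   -3  -1   0  -1   1  -1   1  -1   1   1]
 [  0  -1   1   1   2  18  17  -7   1  -1   0   2   1   0   1   1   0  -1
    0   0   0  -1  -4   0  -1  -1  -2   1]
 [  0   1   1   0   3  19  15 -39   0   0   2   0   3   0   0  -1   1  -1
    0   2   0  -2  -4  13  -3  -1  -1   0]
 [  1   0   2   0  -1   6  -6 -50   0   1   1   0  -1  -1  -1   0   0  -2
    0  -1   1  -7   8  18 -16  -1   0   0]
 [  0  -1   1   1   0 -30 -62 -42   0   0  -1   0   0  -1   2   0   0  -1
    0   0   1  -6  12  10 -37  -1  -1   0]
 [  1  -1   2   1  -1  -5 -46 -10   1  -1   1  -2   0   0   0  -1   0  -1
    0   2   1  -9 -12 -14 -46  -1   0   0]
 [  1   1   0   1   0   1  -1   0  -2   1  -1   0   0   1   2   0   0  -1
    0  -3   0   0 -35 -52 -37  -1  -2  -1]
 [  0   3   0   1   0  -1   2   0  -1   0  -1  -1   0   0   1   1   0   2
   -2  -1  -2   1   1 -35 -12  -1  -1  -1]
 [  0   1   1   1   0   1   0   0  -2   0   0   2   0   0   3   2  -1   1
    0   0   1  -1  -2   0   0  
[... 1517 characters left out ...]
192.5 157. ] [4 1 4] 20.0
t9 [206.1 161.8] [16  5 68] 63.0
t9 [227. 165.] [3 1 3] 30.0
t9 [206.8 176.6] [ 15  17 124] 41.0
t9 [225. 170.] [3 1 3] 40.0
t9 [201. 181.] [1 3 3] 34.0
t9 [223. 183.] [ 5  3 11] 44.0
t9 [232.5 183.6] [ 6  2 10] 38.0
t9 [239.6 189.2] [2 3 5] 25.0
t9 [298.9 197.4] [ 4  5 15] 37.0
t10 [214.4 148. ] [ 64   5 104] 37.0
t10 [185.  156.5] [3 4 8] 24.0
t10 [230.8 154.4] [5 2 9] 29.0
t10 [192.5 157. ] [4 1 4] 20.0
t10 [205.9 161.8] [17  5 69] 60.0
t10 [206.9 176.5] [ 15  17 129] 42.0
t10 [222.8 169.9] [10  2 11] 39.0
t10 [201. 181.] [1 3 3] 26.0
t10 [223. 183.] [ 5  3 11] 44.0
t10 [232.5 183.6] [ 6  2 10] 38.0
t10 [239.6 189.2] [2 3 5] 25.0
t10 [298.9 197.4] [ 4  5 15] 38.0
```

```bash
python3 - <<'E'
from h import *
ft=manip.grab_frame('top');fs=manip.grab_frame('side')
def go(A,B,nm,f,bx,th=9):
    d=A/np.median(A/np.maximum(B,1))-B;d=cv2.GaussianBlur(d,(3,3),0)
    for sg in(1,-1):
        m=(sg*d>th).astype(np.uint8);nn,l,S,c=cv2.connectedComponentsWithStats(m)
        for i in range(1,nn):
            u,v=c[i]
            if S[i,4]>=5 and bx[0]<u<bx[1] and bx[2]<v<bx[3]: print(nm,'+' if sg>0 else '-',c[i].round(1),S[i,2:],d[l==i].mean().round(),onz(f,[c[i]],.02)[0].round(2)[:2])
L=lambda n:cv2.imread(f'pics/{n}.png').astype(float).mean(2)
go(np.load('tavg.npy').mean(2),L('t8'),'top',ft,(0,425,97,275))
print();go(np.load('savg.npy').mean(2),L('s8'),'side',fs,(100,335,130,384))
t=np.load('tavg.npy').mean(2);a=L('t8');d=t/.976-a
print('chamber back rows162..187');print(np.round((d[162:188,194:250:2]+d[162:188,195:251:2])/2).astype(int))
E
```

```text
top + [216.5 145.4] [ 58   6 133] 37.0 [0.75 0.06]
top + [185. 147.] [5 1 5] 11.0 [0.74 0.18]
top + [231. 152.] [11  3 29] 26.0 [0.72 0.  ]
top + [185.7 156.8] [ 7  9 27] 20.0 [0.7  0.18]
top + [193.9 154.7] [11  4 33] 26.0 [0.71 0.14]
top + [191.5 165.5] [ 4  4 10] 13.0 [0.66 0.15]
top + [250.7 171.3] [14  5 57] 32.0 [ 0.64 -0.07]
top + [222.3 182.9] [ 45  12 216] 35.0 [0.6  0.03]
top + [264.5 184. ] [2 3 6] 13.0 [ 0.59 -0.13]
top + [239.6 189.2] [2 3 5] 12.0 [ 0.57 -0.03]
top + [343.8 258. ] [ 128  135 7041] 62.0 [ 0.32 -0.42]
top + [288.7 217.7] [ 26  42 347] 15.0 [ 0.47 -0.22]
top + [309.3 217.6] [  9  22 143] 41.0 [ 0.47 -0.29]
top + [140.6 235.2] [ 6  7 23] 24.0 [0.4  0.33]
top + [295.2 270.1] [13 17 60] 25.0 [ 0.27 -0.24]
top - [214.4 136.9] [ 6  7 33] -37.0 [0.78 0.07]
top - [234.  140.6] [15  4 52] -31.0 [ 0.77 -0.01]
top - [196.8 143.1] [15  5 54] -32.0 [0.75 0.13]
top - [214.7 149.1] [ 66   9 259] -52.0 [0.73 0.06]
top - [231.4 155.4] [ 9  3 20] -19.0 [0.71 0.  ]
top - [193.8 157.9] [ 9  3 13] -13.0 [0.69 0.14]
top - [252.  162.9] [11 11 37] -18.0 [ 0.68 -0.08]
top - [283.
[... 3840 characters left out ...]
  1   0   1   0  -1  12  67  31  11   1  -1   0   7  29  85  75  55  66
   65  66  65  65  64  66  64  25  -1   0]
 [  0   2   0   1  -1   1  43  61  48   7  18  22  35  62  88  60  34  67
   68  66  67  56  67  51  45  22  -1  -1]
 [  1  -1   0   1   0  -1  13  67  71  35  61  71  71  60  55  16   3  48
   48  48  47  21  46   9  -1  -2   1   1]
 [  0   0  -1   0   0   2   2  37  54  73  54  49  48  47  12 -29 -12   0
   -2   0   0   0   1  -1   0  -1   1   0]
 [ -1   0  -1   0   1  14  12   0  13  49  11   0   1  -1 -13 -35   1   2
   -3  -1   0  -1   1  -1   1  -1   1   1]
 [  0  -1   1   1   2  18  17  -7   1  -1   0   2   1   0   1   1   0  -1
    0   0   0  -1  -4   0  -1  -1  -2   1]]
```

```bash
python3 - <<'E'
from h import *
ft=manip.grab_frame('top');fs=manip.grab_frame('side')
print('tri cyl2,3',tri(ft,[(224.1,183.7),(240.4,190.4)],fs,[(233.65,215.8),(244.2,207.9)]).round(3).tolist())
th=np.radians(4.5);ux=np.array([np.cos(th),np.sin(th),0]);H=np.array([.660,.043,.104])
def pt(t,a,b): # a along panel from hinge, b above hinge line normal
    t=np.radians(t);return H+ux*(-a*np.cos(t)+b*np.sin(t))+np.array([0,0,a*np.sin(t)+b*np.cos(t)])
for t in(88,93,97,100,103): print(t,'fin mid',proj(ft,[pt(t,.155,.019)])[0].round(1),'fin tip top/bottom',proj(ft,[pt(t,.175,.035),pt(t,.135,.035)]).round(1).tolist(),'edge',proj(ft,[pt(t,.165,-.003)])[0].round(1),'side fin',proj(fs,[pt(t,.155,.019)])[0].round(1), 'pos',pt(t,.155,.022).round(3))
t=np.load('tavg.npy').min(2);a=cv2.imread('pics/t8.png').astype(float).min(2)
print('now');print(t[130:152,208:222].astype(int));print('t8');print(a[130:156:1,210:220].astype(int))
E
```

```text
tri cyl2,3 [[0.594, 0.026, 0.03], [0.569, -0.036, 0.033]]
88 fin mid [214.9 143.3] fin tip top/bottom [[214.2, 136.7], [215.1, 140.4]] edge [215.1 149. ] side fin [212.  170.7] pos [0.677 0.044 0.26 ]
93 fin mid [214.7 139.6] fin tip top/bottom [[214.0, 132.5], [215.0, 137.4]] edge [214.8 144.7] side fin [208.9 170.6] pos [0.69  0.045 0.258]
97 fin mid [214.6 136.7] fin tip top/bottom [[213.9, 129.4], [214.9, 135.1]] edge [214.7 141.4] side fin [206.4 170.7] pos [0.701 0.046 0.255]
100 fin mid [214.5 134.6] fin tip top/bottom [[213.8, 127.2], [214.9, 133.4]] edge [214.5 139. ] side fin [204.6 170.9] pos [0.708 0.047 0.253]
103 fin mid [214.5 132.7] fin tip top/bottom [[213.7, 125.1], [214.8, 131.9]] edge [214.4 136.7] side fin [202.8 171.1] pos [0.716 0.047 0.25 ]
now
[[138 138 139 138 138 139 139 139 137 135 137 137 138 137]
 [137 138 137 139 138 137 139 138 138 137 137 137 137 136]
 [139 139 138 139 139 139 139 138 138 138 137 136 137 137]
 [139 138 139 139 139 140 139 139 138 137 138 138 137 137]
 [138 138 139 138 131 126 127 129 135 137 138 136 138 139]
 [138 138 137 138 110  81 
[... 1399 characters left out ...]
45 141 144]
 [141 140 107  65  65  59 104 138 143 144]
 [143 142 111  70  67  61  71 123 143 141]
 [142 141 110  68  71  55  75 124 143 140]
 [143 142 111  73  70  57  71 122 143 142]
 [141 144 115  80  71  59  58 116 140 143]
 [141 143 117  80  72  61  58 114 140 145]
 [142 141 114  81  70  60  53 112 143 142]
 [142 142 118  80  64  56  48 113 143 141]
 [142 145 137 107  76  82 107 143 162 162]
 [160 166 171 168 143 148 178 184 182 184]
 [177 177 176 178 178 170 162 138 116 111]
 [ 75  77  78  75  74  76  80  78  80  78]
 [ 78  78  81  77  81  80  77  79  77  77]
 [ 78  77  77  77  77  79  78  79  78  74]
 [ 74  80  77  75  79  76  81  81  81  81]
 [ 83  77  78  78  77  79  76  76  75  80]]
```

```bash
python3 - <<'E'
from h import *
p,M=plan([((.56,-.08,.34),D(60),'a'),((.690,.0455,.345),D(94.5),'b'),((.690,.0455,.240),D(94.5),'down')])
r,p0=.153,np.radians(9.3)
f=lambda t:np.array([-r*np.cos(p0+t),r*np.sin(p0+t)])
for a,b in((92,46),(46,-1)):
    print([[round(float(v),3) for v in -(f(np.radians(t))-f(np.radians(a)))/.15] for t in np.linspace(a,b,11)[1:]])
E
```

```text
t 51.5 pos [ 0.4556 -0.1614  0.2343] zax [ 0.001 -0.003 -1.   ] yawY 4.8 F [ 0.6  0.5 -0.5] op 45.2 q [ 0.56  0.37 -0.37  1.88  0.17  0.92  0.19]
a [0.481, 0.739, -0.706, -0.0002, 0.0005, -0.1534] rows>=7.7
b [-0.287, 1.0, -0.029, 0.0, 0.0, -0.0828] rows>=4.2
b [-0.117, 0.114, -0.004, 0.0, 0.0, -0.0131] rows>=0.7
down [-0.0, 0.0, 0.7, 0.0, 0.0, 0.0] rows>=2.5
[[0.081, -0.013], [0.162, -0.019], [0.244, -0.019], [0.326, -0.012], [0.407, 0.001], [0.486, 0.021], [0.564, 0.047], [0.639, 0.08], [0.711, 0.118], [0.781, 0.162]]
[[0.067, 0.05], [0.129, 0.106], [0.187, 0.167], [0.239, 0.232], [0.286, 0.301], [0.327, 0.374], [0.362, 0.45], [0.391, 0.528], [0.413, 0.609], [0.429, 0.691]]
```

Request:
play_rows:
  rows: [0,0,-0.35,0,0,-0.015,0.1,0.15,-0.7,0,0,-0.03,0.2,0.3,-0.7,0,0,-0.05,0.3,0.45,-0.7,0,0,-0.07,0.4,0.6,-0.7,0,0,-0.09,0.481,0.739,-0.7,0,0,-0.11,0.481,0.739,-0.7,0,0,-0.13,0.481,0.739,-0.7,0,0,-0.153,0.481,0.739,-0.7,0,0,-0.153,0.481,0.739,-0.7,0,0,-0.153]
  jaw: 40

```text
t: 52.28
position: [0.5599, -0.0802, 0.3388]
ee_rot: [0.0, 0.261, 0.965, -0.001]
force: [0.1, -0.5, -0.0]
opening: 0.471
```

Request:
play_rows:
  rows: [-0.1,0.3,-0.03,0,0,-0.02,-0.2,0.6,-0.03,0,0,-0.04,-0.287,0.85,-0.03,0,0,-0.06,-0.287,1,-0.03,0,0,-0.0828,-0.287,1,-0.03,0,0,-0.0828,-0.287,1,-0.03,0,0,-0.0828]

```text
t: 52.78
position: [0.6726, 0.0304, 0.3422]
ee_rot: [-0.0, 0.002, 1.0, -0.001]
force: [0.3, -0.2, 0.9]
opening: 0.469
```

```bash
python3 - <<'E'
from h import *
plan([((.690,.0455,.345),D(94.5),'b'),((.690,.0455,.240),D(94.5),'down')])
E
```

```text
t 52.8 pos [0.6726 0.0304 0.3422] zax [-0.001 -0.002 -1.   ] yawY 89.7 F [ 0.3 -0.2  0.9] op 40.1 q [ 0.26  0.67 -0.72  1.14  0.42  1.48  1.18]
b [-0.115, 0.101, -0.019, -0.0003, -0.0002, -0.0133] rows>=0.7
down [-0.0, 0.0, 0.7, -0.0, 0.0, 0.0] rows>=2.5
```

Request:
play_rows:
  rows: [-0.115,0.101,-0.019,0,0,-0.0133,-0.115,0.101,-0.019,0,0,-0.0133,-0.115,0.101,-0.019,0,0,-0.0133]

```text
t: 53.03
position: [0.6896, 0.0423, 0.3462]
ee_rot: [0.0, -0.037, 0.999, -0.002]
force: [-0.4, -0.6, -0.5]
opening: 0.476
```

Request:
play_rows:
  rows: [0,0,0.2,0,0,0,0,0,0.4,0,0,0,0,0,0.6,0,0,0,0,0,0.7,0,0,0,0,0,0.7,0,0,0,0,0,0.7,0,0,0]

```text
t: 53.53
position: [0.6895, 0.0407, 0.2413]
ee_rot: [-0.0, -0.037, 0.999, -0.002]
force: [1.3, 0.6, 1.3]
opening: 0.469
```

Request:
play_rows:
  rows: [0,0,0,0,0,0,0,0,0,0,0,0,0,0,0,0,0,0,0,0,0,0,0,0,0,0,0,0,0,0,0,0,0,0,0,0]
  jaw: 0
  grip_force: 50

```text
t: 54.03
position: [0.6905, 0.0466, 0.244]
ee_rot: [0.002, -0.04, 0.999, 0.001]
force: [-0.2, 6.2, 3.9]
opening: 0.133
```

```bash
python3 - <<'E'
from h import *
plan([])
E
```

```text
t 54.0 pos [0.6905 0.0466 0.244 ] zax [ 0.005  0.002 -1.   ] yawY 94.6 F [-0.2  6.2  3.9] op 11.4 q [ 0.25  0.76 -0.71  1.25  0.49  1.29  1.19]
```

Request:
play_rows:
  rows: [0.081,0.02,-0.013,0,0,0,0.162,0.02,-0.019,0,0,0,0.244,0.02,-0.019,0,0,0,0.326,0.02,-0.012,0,0,0,0.407,0.02,0.001,0,0,0,0.486,0.02,0.021,0,0,0,0.564,0.02,0.047,0,0,0,0.639,0.02,0.08,0,0,0,0.711,0.02,0.118,0,0,0,0.781,0.02,0.162,0,0,0,0.781,0.02,0.162,0,0,0]

```text
t: 54.95
position: [0.5733, 0.0371, 0.2196]
ee_rot: [0.003, -0.039, 0.999, -0.002]
force: [-4.2, 1.1, 7.8]
opening: 0.135
```

```bash
python3 - <<'E'
from h import *
plan([])
ft=manip.grab_frame('top');fs=manip.grab_frame('side')
t=np.mean([manip.grab_frame('top')['pixels'].astype(float) for _ in range(6)],0).min(2);s=np.mean([manip.grab_frame('side')['pixels'].astype(float) for _ in range(6)],0).min(2)
np.save('tm.npy',t);np.save('sm.npy',s)
def bl(i,f,nm,bx,th=160):
    x0,x1,y0,y1=bx;m=(i[y0:y1,x0:x1]>th).astype(np.uint8);nn,l,S,c=cv2.connectedComponentsWithStats(m)
    for k in range(1,nn):
        if 3<=S[k,4]<60: print(nm,(c[k]+[x0,y0]).round(1),S[k,2:],i[y0:y1,x0:x1][l==k].max().round(),onz(f,[c[k]+[x0,y0]],.01)[0].round(3)[:2])
bl(t,ft,'top behind',(170,290,128,160),155)
bl(t,ft,'top right',(262,300,140,200),160)
# compare with side0 in region behind mill
b=cv2.imread('pics/side0.png').astype(float).min(2)
d=cv2.GaussianBlur(s/np.median(s/np.maximum(b,1))-b,(3,3),0);m=(d>10).astype(np.uint8);nn,l,S,c=cv2.connectedComponentsWithStats(m)
for i in range(1,nn):
    if S[i,4]>=4 and 190<c[i][0]<300 and 150<c[i][1]<260: print('side+',c[i].round(1),S[i,2:],d[l==i].mean().round(),onz(fs,[c[i]],.01)[0].round(3)[:2])
E
```

```text
t 55.0 pos [0.5733 0.0371 0.2196] zax [ 0.006 -0.004 -1.   ] yawY 94.5 F [-4.2  1.1  7.8] op 11.5 q [ 0.35  0.6  -0.75  1.66  0.46  1.06  1.11]
top behind [185.3 158. ] [12  3 35] 200.0 [0.697 0.178]
side+ [288.1 162.4] [ 14  12 126] 66.0 [ 0.5   -0.474]
side+ [290.4 182. ] [ 43  32 503] 40.0 [ 0.442 -0.316]
side+ [248.6 194.1] [ 8  7 35] 36.0 [ 0.598 -0.161]
side+ [214.6 204.7] [12 20 47] 18.0 [ 0.715 -0.038]
side+ [244.7 214.6] [ 45  25 203] 37.0 [ 0.564 -0.019]
side+ [240.8 212.8] [ 8  5 24] 22.0 [ 0.584 -0.025]
side+ [265.7 223.1] [4 3 9] 18.0 [0.46  0.003]
```

Request:
play_rows:
  rows: [0.067,0,0.05,0,0,0,0.129,0,0.106,0,0,0,0.187,0,0.167,0,0,0,0.239,0,0.232,0,0,0,0.286,0,0.301,0,0,0,0.327,0,0.374,0,0,0,0.362,0,0.45,0,0,0,0.391,0,0.528,0,0,0,0.413,0,0.609,0,0,0,0.429,0,0.691,0,0,0,0.429,0,0.691,0,0,0]

```text
t: 56.57
position: [0.5076, 0.0318, 0.1123]
ee_rot: [-0.001, -0.039, 0.999, -0.002]
force: [-2.9, 3.3, -2.4]
opening: 0.13
```

```bash
python3 - <<'E'
from h import *
plan([])
E
```

```text
t 56.6 pos [0.5076 0.0318 0.1123] zax [-0.001 -0.003 -1.   ] yawY 94.5 F [-2.9  3.3 -2.4] op 11.1 q [ 0.33  0.65 -0.67  1.95  0.58  0.75  0.97]
```

Request:
play_rows:
  rows: [0,0,0.02,0,0,0,0,0,0.04,0,0,0,0,0,0.05,0,0,0,0,0,0.05,0,0,0,0,0,0.05,0,0,0]

```text
t: 56.98
position: [0.507, 0.0317, 0.1081]
ee_rot: [-0.001, -0.039, 0.999, -0.003]
force: [-11.6, 1.2, 17.9]
opening: 0.132
```

Request:
play_rows:
  rows: [0,0,0,0,0,0,0,0,0,0,0,0,0,0,0,0,0,0,0,0,0,0,0,0,0,0,-0.2,0,0,0,0,0,-0.45,0,0,0,0,0,-0.55,0,0,0,0,0,-0.55,0,0,0,0,0,-0.55,0,0,0]
  jaw: 40

```text
t: 57.73
position: [0.5095, 0.0312, 0.1886]
ee_rot: [0.001, -0.038, 0.999, -0.002]
force: [0.2, -0.7, -0.6]
opening: 0.467
```

```bash
python3 - <<'E'
from h import *
plan([((.547,-.028,.19),D(4.5),'right'),((.547,-.028,.119),D(4.5),'down')])
ft=manip.grab_frame('top');fs=manip.grab_frame('side')
s=fs['pixels'].astype(float).min(2);b=cv2.imread('pics/side0.png').astype(float).min(2)
print('side fin/edges now vs start at rows'); print(s[196:222:2,232:268:3].astype(int));print(b[196:222:2,232:268:3].astype(int))
E
```

```text
t 57.7 pos [0.5095 0.0312 0.1886] zax [ 0.003 -0.004 -1.   ] yawY 94.4 F [ 0.2 -0.7 -0.6] op 39.9 q [ 0.39  0.55 -0.75  1.87  0.47  0.91  1.06]
right [-0.192, -0.362, -0.006, -0.0002, 0.0007, 0.2188] rows>=11.0
right [-0.055, 0.017, -0.002, -0.0, 0.0001, 0.0309] rows>=1.6
down [-0.0, 0.0, 0.474, -0.0, -0.0, -0.0] rows>=1.7
side fin/edges now vs start at rows
[[158 150 140 143 146  48  51 138 141 136 139  86]
 [164 161 142 142 145  74  73 138 143 126  97  85]
 [162 164 143 138 144 136  57 105 124 128  78  78]
 [162 164 139 142 144 137  12  10  18  97  64  69]
 [159 167 151 143 140 139  19   7  16 156  63  59]
 [161 163 167 146 146 139  39  38   4  96  69  60]
 [163 167 164  66 144 141 141 145  55  68  68  58]
 [166 167 154  45 131 145 165 161 144  41  70  61]
 [165 164 134  35 103 151 168 137 150  29  61  60]
 [164 169  98  40 131 168 170 146 103  33  60  67]
 [161 166  95  72 168 167 168 175  77  36  76  73]
 [167 170 161 130 171 167 153 171  72  61  86  81]
 [168 169 166 168 171 168 134 123  74  59  79  76]]
[[155 158 161 160 155  86  51  69 161 149 166  86]
 [161 160 161 158 163 144 116 112 160 141 127  82]
 [157 160 161 159 162 155  84 125 149 164  93  79]
 [157 160 158 162 163 159   6  30  42 171  69  71]
 [158 161 160 161 161 155  11   4  13 151  68  65]
 [160 158 164 163 161 155  46  31  18  99  65  59]
 [161 148 126 158 166 157 156 146  68  64  68  73]
 [162 116  50  76 148 166 165 153 169  46  72  74]
 [163 109  42  36  60 168 161 131 144  19  59  76]
 [162 149  84  39  27 152 163 138  96  25  59  77]
 [160 163 151 122 103 133 160 172  72  44  73  77]
 [164 167 165 161 165 163 152 168  66  59  79  77]
 [166 162 163 159 162 164 130 123  74  62  82  82]]
```

Request:
play_rows:
  rows: [-0.192,-0.362,0,0,0,0.2188,-0.192,-0.362,0,0,0,0.2188,-0.192,-0.362,0,0,0,0.2188,-0.192,-0.362,0,0,0,0.2188,-0.192,-0.362,0,0,0,0.2188,-0.192,-0.362,0,0,0,0.2188,-0.192,-0.362,0,0,0,0.2188,-0.192,-0.362,0,0,0,0.2188,-0.192,-0.362,0,0,0,0.2188,-0.192,-0.362,0,0,0,0.2188,-0.192,-0.362,0,0,0,0.2188,-0.192,-0.362,0,0,0,0.2188]

```text
t: 58.83
position: [0.5408, -0.0203, 0.1867]
ee_rot: [0.0, 0.605, 0.796, -0.002]
force: [-0.5, -0.7, -0.7]
opening: 0.468
```

Request:
play_rows:
  rows: [-0.055,0.017,0,0,0,0.031,-0.055,0.017,0,0,0,0.031,-0.055,0.017,0,0,0,0.031,-0.055,0.017,0,0,0,0.031]

```text
t: 59.17
position: [0.5459, -0.0275, 0.1874]
ee_rot: [0.001, 0.677, 0.736, -0.002]
force: [-0.2, 0.3, -0.5]
opening: 0.473
```

```bash
python3 - <<'E'
from h import *
plan([((.547,-.0285,.119),D(4.5),'down')])
E
```

```text
t 59.2 pos [ 0.5459 -0.0275  0.1874] zax [-0.001 -0.003 -1.   ] yawY 4.7 F [-0.2  0.3 -0.5] op 40.4 q [ 0.21  0.52 -0.31  1.78  0.2   0.88 -0.1 ]
down [-0.006, 0.008, 0.456, -0.0003, 0.0005, 0.0007] rows>=1.6
```

Request:
play_rows:
  rows: [-0.006,0.008,0.2,0,0,0,-0.006,0.008,0.455,0,0,0,-0.006,0.008,0.455,0,0,0,-0.006,0.008,0.455,0,0,0,-0.006,0.008,0.455,0,0,0]

```text
t: 59.58
position: [0.5485, -0.0282, 0.1211]
ee_rot: [0.002, 0.678, 0.735, -0.0]
force: [-0.3, -0.1, 0.5]
opening: 0.468
```

Request:
play_rows:
  rows: [0,0,0,0,0,0,0,0,0,0,0,0,0,0,0,0,0,0,0,0,0,0,0,0,0,0,0,0,0,0,0,0,0,0,0,0]
  jaw: 0
  grip_force: 50

```text
t: 60.08
position: [0.5464, -0.0287, 0.1219]
ee_rot: [0.001, 0.679, 0.735, -0.002]
force: [-4.8, -0.1, 6.9]
opening: 0.122
```

Request:
play_rows:
  rows: [0,0,0,0,0,-0.01,0,0,0,0,0,-0.02,0,0,0,0,0,-0.035,0,0,0,0,0,-0.05,0,0,0,0,0,-0.065,0,0,0,0,0,-0.08,0,0,0,0,0,-0.095,0,0,0,0,0,-0.11,0,0,0,0,0,-0.125,0,0,0,0,0,-0.125]

```text
t: 60.92
position: [0.5474, -0.0281, 0.1219]
ee_rot: [0.001, 0.344, 0.939, -0.001]
force: [-3.8, 1.9, 5.8]
opening: 0.124
```

Request:
play_rows:
  rows: [0,0,0,0,0,-0.015,0,0,0,0,0,-0.03,0,0,0,0,0,-0.045,0,0,0,0,0,-0.06,0,0,0,0,0,-0.075,0,0,0,0,0,-0.09,0,0,0,0,0,-0.105,0,0,0,0,0,-0.12,0,0,0,0,0,-0.128,0,0,0,0,0,-0.128,0,0,0,0,0,-0.128]

```text
t: 61.83
position: [0.5478, -0.0271, 0.122]
ee_rot: [0.001, -0.048, 0.999, -0.001]
force: [-3.3, 2.6, 4.3]
opening: 0.126
```

```bash
python3 - <<'E'
from h import *
plan([]);print(st()[0]['moment'])
E
```

```text
t 61.8 pos [ 0.5478 -0.0271  0.122 ] zax [ 0.002 -0.001 -1.   ] yawY 95.5 F [-3.3  2.6  4.3] op 10.8 q [ 0.46  0.7  -0.73  1.83  0.61  0.85  1.1 ]
[ 0.58184082  0.61281347 -0.28466382]
```

Right fastener turned back (95.5°, the wing at about 0). Release, move to the left one.

Request:
play_rows:
  rows: [0,0,0,0,0,0,0,0,0,0,0,0,0,0,0,0,0,0,0,0,0,0,0,0,0,0,-0.3,0,0,0,0,0,-0.47,0,0,0,0,0,-0.47,0,0,0,0,0,-0.47,0,0,0]
  jaw: 40

```text
t: 62.5
position: [0.5489, -0.0283, 0.1922]
ee_rot: [0.002, -0.049, 0.999, -0.002]
force: [-0.4, -0.9, 0.7]
opening: 0.467
```

```bash
python3 - <<'E'
from h import *
plan([((.537,.0955,.19),D(5),'left')])
E
```

```text
t 62.5 pos [ 0.5489 -0.0283  0.1922] zax [ 0.005 -0.004 -1.   ] yawY 95.6 F [-0.4 -0.9  0.7] op 39.8 q [ 0.51  0.61 -0.79  1.76  0.52  0.99  1.18]
left [-0.001, 0.721, 0.01, 0.0001, 0.0009, 0.2188] rows>=11.0
left [0.106, 0.021, 0.002, 0.0, 0.0002, 0.0328] rows>=1.6
```

Request:
play_rows:
  rows: [0,0.721,0,0,0,0.2188,0,0.721,0,0,0,0.2188,0,0.721,0,0,0,0.2188,0,0.721,0,0,0,0.2188,0,0.721,0,0,0,0.2188,0,0.721,0,0,0,0.2188,0,0.721,0,0,0,0.2188,0,0.721,0,0,0,0.2188,0,0.721,0,0,0,0.2188,0,0.721,0,0,0,0.2188,0,0.721,0,0,0,0.2188,0,0.721,0,0,0,0.2188]

```text
t: 63.5
position: [0.5363, 0.0789, 0.1889]
ee_rot: [0.001, 0.597, 0.802, -0.002]
force: [0.4, 0.2, 0.6]
opening: 0.472
```

Request:
play_rows:
  rows: [0.106,0.021,0,0,0,0.033,0.106,0.021,0,0,0,0.033,0.106,0.021,0,0,0,0.033,0.106,0.021,0,0,0,0.033]

```text
t: 63.83
position: [0.5351, 0.0949, 0.1893]
ee_rot: [0.001, 0.674, 0.738, -0.002]
force: [0.0, 0.3, 0.7]
opening: 0.464
```

```bash
python3 - <<'E'
from h import *
plan([((.537,.0955,.119),D(4.8),'down')])
E
```

```text
t 63.8 pos [0.5351 0.0949 0.1893] zax [-0.001 -0.004 -1.   ] yawY 5.2 F [0.  0.3 0.7] op 39.6 q [ 0.01  0.52 -0.35  1.78  0.23  0.88 -0.35]
down [0.005, 0.013, 0.469, -0.0002, 0.0007, 0.0011] rows>=1.7
```

Request:
play_rows:
  rows: [0.005,0.013,0.2,0,0,0,0.005,0.013,0.465,0,0,0,0.005,0.013,0.465,0,0,0,0.005,0.013,0.465,0,0,0,0.005,0.013,0.465,0,0,0]

```text
t: 64.25
position: [0.5383, 0.096, 0.1215]
ee_rot: [0.002, 0.676, 0.737, -0.0]
force: [-0.2, 0.1, 0.5]
opening: 0.47
```

Request:
play_rows:
  rows: [0,0,0,0,0,0,0,0,0,0,0,0,0,0,0,0,0,0,0,0,0,0,0,0,0,0,0,0,0,0,0,0,0,0,0,0]
  jaw: 0

```text
t: 64.75
position: [0.5364, 0.0961, 0.1224]
ee_rot: [0.001, 0.676, 0.737, -0.002]
force: [-4.9, -0.8, 5.6]
opening: 0.129
```

Request:
play_rows:
  rows: [0,0,0,0,0,-0.01,0,0,0,0,0,-0.02,0,0,0,0,0,-0.035,0,0,0,0,0,-0.05,0,0,0,0,0,-0.065,0,0,0,0,0,-0.08,0,0,0,0,0,-0.095,0,0,0,0,0,-0.11,0,0,0,0,0,-0.125,0,0,0,0,0,-0.125]

```text
t: 65.58
position: [0.5366, 0.0963, 0.1224]
ee_rot: [0.001, 0.341, 0.94, -0.002]
force: [-4.7, -0.8, 5.7]
opening: 0.129
```

Request:
play_rows:
  rows: [0,0,0,0,0,-0.015,0,0,0,0,0,-0.03,0,0,0,0,0,-0.045,0,0,0,0,0,-0.06,0,0,0,0,0,-0.075,0,0,0,0,0,-0.09,0,0,0,0,0,-0.105,0,0,0,0,0,-0.12,0,0,0,0,0,-0.126,0,0,0,0,0,-0.126,0,0,0,0,0,-0.126]

```text
t: 66.5
position: [0.5367, 0.0965, 0.1224]
ee_rot: [0.0, -0.046, 0.999, -0.002]
force: [-3.9, -0.4, 7.4]
opening: 0.126
```

Request:
play_rows:
  rows: [0,0,0,0,0,0,0,0,0,0,0,0,0,0,0,0,0,0,0,0,0,0,0,0,0,0,-0.3,0,0,0,0,0,-0.7,0,0,0,0,0,-0.9,0,0,0,0,0,-0.9,0,0,0,0,0,-0.9,0,0,0]
  jaw: 40

```text
t: 67.25
position: [0.5395, 0.0979, 0.2594]
ee_rot: [0.005, -0.046, 0.999, -0.001]
force: [0.2, 0.3, -0.6]
opening: 0.466
```

```bash
python3 - <<'E'
from h import *
plan([((.47,-.12,.26),D(60),'away')])
E
```

```text
t 67.2 pos [0.5395 0.0979 0.2594] zax [ 0.009 -0.001 -1.   ] yawY 95.3 F [ 0.2  0.3 -0.6] op 39.8 q [ 0.33  0.55 -0.88  1.67  0.47  1.13  0.99]
away [0.424, -1.0, -0.005, 0.0001, 0.0011, 0.0698] rows>=3.9
away [-0.017, -0.439, -0.001, 0.0, 0.0004, 0.0282] rows>=1.6
```

Request:
play_rows:
  rows: [0.2,0.25,0,0,0,0,0.4,0.5,0,0,0,0,0.6,0.75,0,0,0,0,0.75,1,0,0,0,0,0.75,1,0,0,0,0,0.75,1,0,0,0,0]

```text
t: 67.75
position: [0.4067, 0.2398, 0.2544]
ee_rot: [-0.001, -0.052, 0.999, -0.001]
force: [-0.1, 0.1, -0.6]
opening: 0.467
```

```bash
python3 - <<'E'
from h import *
plan([])
T=np.mean([grab('top')['pixels'].astype(float) for _ in range(8)],0);S_=np.mean([grab('side')['pixels'].astype(float) for _ in range(8)],0)
cv2.imwrite('pics/tf.png',T.astype(np.uint8));cv2.imwrite('pics/sf.png',S_.astype(np.uint8))
ft=manip.grab_frame('top');fs=manip.grab_frame('side')
def go(A,B,nm,f,bx,th=9):
    d=A/np.median(A/np.maximum(B,1))-B;d=cv2.GaussianBlur(d,(3,3),0)
    for sg in(1,-1):
        m=(sg*d>th).astype(np.uint8);nn,l,S,c=cv2.connectedComponentsWithStats(m)
        for i in range(1,nn):
            u,v=c[i]
            if S[i,4]>=4 and bx[0]<u<bx[1] and bx[2]<v<bx[3]: print(nm,'+' if sg>0 else '-',c[i].round(1),S[i,2:],d[l==i].mean().round(),onz(f,[c[i]],.01)[0].round(2)[:2])
go(T.mean(2),cv2.imread('pics/top0.png').astype(float).mean(2),'top',ft,(0,425,97,275))
go(S_.mean(2),cv2.imread('pics/side0.png').astype(float).mean(2),'side',fs,(100,335,130,384))
t=T.min(2)
for nm,x0,x1,y0,y1 in(('cl',198,209,184,204),('cr',233,243,182,201)):
    m=t[y0:y1,x0:x1]<110;pts=np.argwhere(m)[:,::-1]+[x0,y0]
    if len(pts)>5:
        W=onz(ft,pts,.13)[:,:2];w=np.linalg.eigh(np.cov(W.T));v=w[1][:,1];print(nm,W.mean(0).round(4),np.degrees(np.arctan(v[1]/v[0])).round(1),len(pts))
E
```

```text
t 67.8 pos [0.4067 0.2398 0.2544] zax [-0.002 -0.002 -1.   ] yawY 95.9 F [-0.1  0.1 -0.6] op 39.9 q [ 0.06  0.44 -0.92  1.86  0.41  1.04  0.65]
top + [239.9 187.3] [ 5  7 23] 21.0 [ 0.58 -0.03]
top + [204.9 189.6] [ 5  6 18] 18.0 [0.57 0.1 ]
top + [236.3 196.5] [ 5  6 22] 21.0 [ 0.55 -0.02]
top + [200.8 196.6] [ 5  3 10] 12.0 [0.55 0.11]
top + [341.6 214.5] [ 12  19 137] 51.0 [ 0.48 -0.42]
top + [298.6 218.7] [ 30  25 644] 65.0 [ 0.46 -0.26]
top + [335.3 240.7] [ 28  32 270] 34.0 [ 0.38 -0.39]
top + [342.3 233.9] [ 5 13 52] 42.0 [ 0.41 -0.42]
top + [350. 231.] [1 7 7] 12.0 [ 0.42 -0.45]
top + [386.9 262.4] [ 101   36 1465] 16.0 [ 0.31 -0.58]
top + [200.2 273.8] [3 3 6] 18.0 [0.26 0.11]
top - [198.8 255.4] [  184   159 11462] -56.0 [0.32 0.11]
top - [235.6 186.7] [ 4  7 19] -21.0 [ 0.59 -0.02]
top - [200.7 188.9] [ 3  5 10] -14.0 [0.58 0.12]
top - [240.2 197. ] [ 3  5 13] -21.0 [ 0.55 -0.04]
top - [185.8 204.2] [5 2 6] -10.0 [0.52 0.17]
top - [335.4 215.3] [ 5 18 59] -40.0 [ 0.48 -0.39]
top - [277.3 220.6] [11 11 87] -47.0 [ 0.46 -0.18]
top - [313.6 228.1] [ 6 13 37] -22.0 [ 0.43 -0.3
[... 682 characters left out ...]
19] 19.0 [0.4  0.35]
side - [286.2 170.3] [13  9 60] -27.0 [ 0.49 -0.4 ]
side - [301.6 170.9] [ 9  5 37] -45.0 [ 0.42 -0.42]
side - [277.3 177.5] [ 3  5 11] -17.0 [ 0.51 -0.33]
side - [293.1 183.1] [ 6  8 27] -25.0 [ 0.43 -0.31]
side - [279.3 197.9] [ 9 13 45] -29.0 [ 0.46 -0.18]
side - [244.3 195.3] [ 4  4 10] -17.0 [ 0.61 -0.15]
side - [277.3 230.6] [  86   63 1422] -16.0 [0.4  0.03]
side - [244.9 211.9] [ 5  5 15] -15.0 [ 0.57 -0.04]
side - [236.4 213.9] [ 4  5 15] -17.0 [ 0.6  -0.01]
side - [245.5 226.8] [16 11 95] -15.0 [0.53 0.05]
side - [292.8 249.1] [ 39  35 689] -43.0 [0.31 0.11]
side - [250.8 282.6] [ 5  4 16] -22.0 [0.41 0.33]
cl [0.5339 0.0933] 9.5 45
cr [ 0.545  -0.0293] 10.5 41
```

```bash
python3 -c "
from h import *
print(st()[0]['t']);print(manip.close_job())"
```

```text
68.65
the job is handed in; nothing more can be done
None
```

I ran the whole job and handed it in at t ≈ 68.7 s, but two of the five grinding cylinders are unaccounted for.

**What was done**
- Both fasteners were unlocked and the panel was swung open.
- The tin was carried to the pad with its lid clamped shut and stood on the middle.
- The lid was slid about 55 mm towards the lip, taken off and laid flat on the worktop, ridge up.
- The tin was tipped about 105° over the chamber and stood back on the pad. That move also nudged the open panel back about 4°.
- The one loose cylinder was picked up and dropped into the chamber.
- The panel was closed and both fasteners turned back to locked.

**What the last checks showed**
- **Panel:** in the top view the pull is where it was at the start; in the side view it looked brighter than at the start, which I put down to the light without checking further.
- **Fasteners:** both wings measure slightly further towards locked than at the start.
- **Tin:** empty, and within a few millimetres of the pad's centre by the gripper reading at release.
- **Lid and other objects:** the lid is lying where I put it. The comparison with the starting pictures showed no sign that the tape roll, pen or dish had moved.

**What failed or disagreed**
- Four cylinders were in the tin before pouring. With the loose one, five should be in the chamber, but I could see only three there.
- I found no cylinder on the worktop or left in the tin. The only places neither camera sees are under the chamber's front edge and a narrow strip right behind the mill.
- I assume the two are under the front edge, but I had too few turns left to reopen the panel and check, so the "every cylinder in the chamber" requirement is unconfirmed.

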